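# Fit and test spring-ended grow-lamp bars

## Robot

A 6-joint arm with a two-finger parallel gripper is mounted at the origin on the work surface. World frame = base frame: x ahead of the robot, y to its left, z up, the work surface at z = 0. Lengths are in m, angles in rad, forces in N, time in s.
With the tool pointing down it reaches from about 0.3 to 0.95 m from the base axis. Payload 3.1 kg.
Tool frame: the origin (TCP) lies between the finger pads; the fingertips stand 25 mm ahead of it and the grasp point (between the pads) lies 6 mm ahead of it; x points along the fingers, y is the direction in which the jaws open and shut, and the axes are right-handed (so a half turn about x gives the same grasp; the last joint's range is limited). The gripper opens to 85 mm and grips with 20 to 120 N. Pads are 22 mm wide; open, the fingers measure 114 mm over their backs; the gripper's body (76 mm by 85 mm) begins 54 mm behind the grasp point. The pads swing forward as they close: fully open they stand 13 mm farther back than shut.
Start: joints at [-1.243, 0.308, 1.634, -0, 1.2, -0.07], TCP at [0.242, -0.576, 0.256] pointing down, gripper open.
Joint ranges: [-3.06, 3.06], [-0.79, 1.96], [0.05, 2.63], [-1.19, 4.34], [0.05, 2.64], [-2.94, 2.94]. Speed limits (rad/s): [2.79, 2.79, 3.14, 3.14, 3.14, 3.14].

## Interface

Orientations are given as a unit quaternion [x, y, z, w].
In Python, from plant import telemetry, cams, manip gives the robot as it stands.
- The arm moves only by the tool servo_tool, never from a script. Its argument "deltas" is a list that holds one entry, the list of rows, each a list of 5 numbers: the shift along the tool's x, y, z in cm, then the turn about the tool's x in degrees, then the opening, from 0 (shut) to 1 (fully open). In form: [[[x, y, z, twist, claw], ...]]. A call has exactly 5 rows; each row is the pose to reach, as a shift and turn from the pose commanded when the call began, along the tool's axes at that moment; what a row does not reach only later rows make up. A row lasts 1/12 s, in which the tool goes at most 41.7 mm and 7.16 degrees, less where a joint would pass 70% of its speed; a pose out of reach is approached as far as the arm can. A call with a gripper value outside its range is refused whole. The fingers move at their own pace and stop on an object; "grip_force" is the grip in N (left out, the last holds). Time passes only in rows, so rows that repeat a pose let the fingers close, or fill a call up. It gives the time, the measured TCP pose, the force and the opening at its end, in the units of the state.
- telemetry.sense(): the state, without advancing time (a new reading comes with each control period).
- cams.read_camera(name): name is "side" or "top"; returns (picture, depth): 384x512x3 uint8, red, green, blue; 384x512 float32, m along the optical axis (not along the pixel's ray), 0 where there is no reading.
- cams.camera_params(name): a dict with "intrinsics" (3x3 intrinsics, pixels), "position" and "attitude" of the camera in the world. Camera axes: x right, y up, looking along -z (the intrinsics and any distortion apply to the point x, -y, -z); pixel columns grow to the right and rows downward; lengths in m; the calibration is good to about 2 mm. A picture is of the moment at which its call begins. camera_params takes no time and is no camera call.
- manip.job_done(): hands the job in, once; it reports no verdict.
The state is a dict: "clock": time; "q": joint angles; "qd": joint speeds; "tau": joint torques, N m; "tool_pos": TCP position; "tcp_rot": TCP orientation; "force": force on the tool from outside, world axes, zero at the start; "ft_torque": the same for the moment, N m; "grip_width": finger opening in m.
Only numpy, scipy, OpenCV 4.12 (cv2) and the standard library are available. Lean on these libraries where they do the work, as an engineer would, in place of code of your own. Each camera call takes 0.05 s, during which the arm holds its last target.

## Task

Fit each lamp bar lying on the bench into the lamp stand of its own length: press its spring plunger in against the open saddle, lower the bar, and let the spring push the fixed pin home into the closed cup, test pad on top. When all the bars are in and let go, take the probe from its holder and touch its tip to each fitted bar's brass test pad for about a second, from the shortest bar to the longest, then stand the probe fully back in its holder, leaving the pot, bottle and box where they are throughout.

Things in the scene. Friction and masses are not known exactly. Their poses are not given: they have to be found in the camera images.
- bar_short: short lamp bar, may be absent: aluminium box profile 90 long x 32 x 34 high, lens underneath, 12 dia steel pins at both ends on an axis 20 above its underside; 132 overall; about 0.24 kg. Origin: centre of underside; x along it to the spring end, z up. Fixed pin at -x sticks out 12 (last 4 tapered). Lies on the bench lens down, spring end roughly to +y (as the stand's saddle) (mm)
- bar_short_fixed_tip (a point): end of the fixed pin of the short bar, on the pin axis
- bar_short_spring_tip (a point): round end of the short bar's spring plunger, on the pin axis; moves with the plunger, which sticks out 30 mm from the bar's +x end when relaxed and can be pushed in up to 20 mm (3 N to start, 8 N fully in)
- bar_short_pad (a point): middle of the top of the short bar's brass test pad: a disc of 14 mm diameter, 1.5 mm proud of the bar's top, 30 mm from the bar's middle towards the fixed pin
- stand_short: stand for the short bar, fixed on an 8 thick board: two grey posts 36 wide, seedling strip between (top 44 up, sprouts to 76). Origin: foot's underside below the fitted middle; x from closed cup to open saddle, z up; pin axis 130 up. Saddle at +x: channel 17 wide, 10 deep, lips' top 19 over axis, behind it at x=71 a back plate 40 wide up to 45 over axis. Fitted bar has its plunger pressed in 4 (mm)
- stand_short_bore (a point): bottom of the closed cup on the pin axis, where the fixed pin's end belongs: square hole 17 x 17, 8 deep, facing the saddle, floor 6 below the axis, face at stand x=-49, block top 17 over the axis. To pass the face the bar must be 8 to 16 nearer the saddle than fitted: press the plunger on the back plate above the lips, slide down, let it spring back (mm)
- bar_mid: mid lamp bar, may be absent: aluminium box profile 115 long x 32 x 34 high, lens underneath, 12 dia steel pins at both ends on an axis 20 above its underside; 157 overall; about 0.29 kg. Origin: centre of underside; x along it to the spring end, z up. Fixed pin at -x sticks out 12 (last 4 tapered). Lies on the bench lens down, spring end roughly to +y (as the stand's saddle) (mm)
- bar_mid_fixed_tip (a point): end of the fixed pin of the mid bar, on the pin axis
- bar_mid_spring_tip (a point): round end of the mid bar's spring plunger, on the pin axis; moves with the plunger, which sticks out 30 mm from the bar's +x end when relaxed and can be pushed in up to 20 mm (3 N to start, 8 N fully in)
- bar_mid_pad (a point): middle of the top of the mid bar's brass test pad: a disc of 14 mm diameter, 1.5 mm proud of the bar's top, 30 mm from the bar's middle towards the fixed pin
- stand_mid: stand for the mid bar, fixed on an 8 thick board: two grey posts 36 wide, seedling strip between (top 44 up, sprouts to 76). Origin: foot's underside below the fitted middle; x from closed cup to open saddle, z up; pin axis 130 up. Saddle at +x: channel 17 wide, 10 deep, lips' top 19 over axis, behind it at x=83.5 a back plate 40 wide up to 45 over axis. Fitted bar has its plunger pressed in 4 (mm)
- stand_mid_bore (a point): bottom of the closed cup on the pin axis, where the fixed pin's end belongs: square hole 17 x 17, 8 deep, facing the saddle, floor 6 below the axis, face at stand x=-61.5, block top 17 over the axis. To pass the face the bar must be 8 to 16 nearer the saddle than fitted: press the plunger on the back plate above the lips, slide down, let it spring back (mm)
- bar_long: long lamp bar, may be absent: aluminium box profile 140 long x 32 x 34 high, lens underneath, 12 dia steel pins at both ends on an axis 20 above its underside; 182 overall; about 0.34 kg. Origin: centre of underside; x along it to the spring end, z up. Fixed pin at -x sticks out 12 (last 4 tapered). Lies on the bench lens down, spring end roughly to +y (as the stand's saddle) (mm)
- bar_long_fixed_tip (a point): end of the fixed pin of the long bar, on the pin axis
- bar_long_spring_tip (a point): round end of the long bar's spring plunger, on the pin axis; moves with the plunger, which sticks out 30 mm from the bar's +x end when relaxed and can be pushed in up to 20 mm (3 N to start, 8 N fully in)
- bar_long_pad (a point): middle of the top of the long bar's brass test pad: a disc of 14 mm diameter, 1.5 mm proud of the bar's top, 30 mm from the bar's middle towards the fixed pin
- stand_long: stand for the long bar, fixed on an 8 thick board: two grey posts 36 wide, seedling strip between (top 44 up, sprouts to 76). Origin: foot's underside below the fitted middle; x from closed cup to open saddle, z up; pin axis 130 up. Saddle at +x: channel 17 wide, 10 deep, lips' top 19 over axis, behind it at x=96 a back plate 40 wide up to 45 over axis. Fitted bar has its plunger pressed in 4 (mm)
- stand_long_bore (a point): bottom of the closed cup on the pin axis, where the fixed pin's end belongs: square hole 17 x 17, 8 deep, facing the saddle, floor 6 below the axis, face at stand x=-74, block top 17 over the axis. To pass the face the bar must be 8 to 16 nearer the saddle than fitted: press the plunger on the back plate above the lips, slide down, let it spring back (mm)
- probe: test probe standing tip down in its holder: black square handle 22 x 22 x 105 above a steel nose 45 long that tapers to a tip of 4 diameter; 150 long overall, 0.08 kg. Origin: the tip; z up along the handle; the handle's sides follow its x and y (mm)
- holder: fixed grey probe holder: block 50 x 50, 85 high, on an 80 x 80 foot, with a square well 26 x 26 open at the top, sides along its x and y; 73 of the standing probe stick out above it. Origin: centre of its underside, z up (mm)
- holder_seat (a point): middle of the well's floor, 8 above the bench: where the tip of the probe belongs
- pot: terracotta pot, 84 diameter, 75 high, a bystander. Origin: centre of its underside (mm)
- spray: white bottle, 60 diameter, 150 high, a bystander. Origin: centre of its underside (mm)
- label_box: cardboard box 80 x 110 x 45, a bystander. Origin: centre of its underside (mm)
Things that resemble listed ones, but are neither listed nor needed, are in the scene too. Several things have the shape of the holder; the one meant has the colours described above.

How it is judged:
On the way, in this order (a step that is already met when the one before it is completed fails the run):
1. every lamp bar present is fitted in its own stand, test pad up, and let go (distance between bar_short_fixed_tip and stand_short_bore below 0.007 m and angle between the x axis of bar_short and the x axis of stand_short, either way round below 0.06 rad and z of bar_short_spring_tip in the frame of stand_short between 0.123 and 0.137 m and angle between each of bar_short, bar_mid, bar_long's own z axis and vertical below 0.25 rad and contact force between the fingers and bar_short below 0.1 N and linear speed of each of bar_short, bar_mid, bar_long below 0.03 m/s and distance between bar_mid_fixed_tip and stand_mid_bore below 0.007 m and angle between the x axis of bar_mid and the x axis of stand_mid, either way round below 0.06 rad and z of bar_mid_spring_tip in the frame of stand_mid between 0.123 and 0.137 m and contact force between the fingers and bar_mid below 0.1 N and distance between bar_long_fixed_tip and stand_long_bore below 0.007 m and angle between the x axis of bar_long and the x axis of stand_long, either way round below 0.06 rad and z of bar_long_spring_tip in the frame of stand_long between 0.123 and 0.137 m and contact force between the fingers and bar_long below 0.1 N), for 0.3 s.
2. the probe tip rests on the test pad of the fitted short bar (distance between bar_short_fixed_tip and stand_short_bore below 0.007 m and angle between the x axis of bar_short and the x axis of stand_short, either way round below 0.06 rad and z of bar_short_spring_tip in the frame of stand_short between 0.123 and 0.137 m and angle between bar_short's own z axis and vertical below 0.25 rad and distance between probe and bar_short_pad below 0.008 m and contact force between probe and bar_short above 0.2 N), for 0.3 s.
3. the probe tip rests on the test pad of the fitted mid bar (distance between bar_mid_fixed_tip and stand_mid_bore below 0.007 m and angle between the x axis of bar_mid and the x axis of stand_mid, either way round below 0.06 rad and z of bar_mid_spring_tip in the frame of stand_mid between 0.123 and 0.137 m and angle between bar_mid's own z axis and vertical below 0.25 rad and distance between probe and bar_mid_pad below 0.008 m and contact force between probe and bar_mid above 0.2 N), for 0.3 s.
4. the probe tip rests on the test pad of the fitted long bar (distance between bar_long_fixed_tip and stand_long_bore below 0.007 m and angle between the x axis of bar_long and the x axis of stand_long, either way round below 0.06 rad and z of bar_long_spring_tip in the frame of stand_long between 0.123 and 0.137 m and angle between bar_long's own z axis and vertical below 0.25 rad and distance between probe and bar_long_pad below 0.008 m and contact force between probe and bar_long above 0.2 N), for 0.3 s.
At the end, for the whole second after the job is handed in: Every bar present is in its own stand, let go and at rest: fixed pin end within 7 mm of the cup bottom, plunger end within 7 mm of axis height, in line within 3.4 degrees, top up within 14 degrees. The probe stands at rest in its holder, tip within 10 mm of its place (all of step 1 and distance between probe and holder_seat below 0.01 m and angle between probe's own z axis and vertical below 0.2 rad and linear speed of probe below 0.03 m/s); the robot touches nothing.
It fails at once if the pot is moved by more than 25 mm (distance of pot from where it was at the start of the episode above 0.025 m).
It fails at once if the bottle is moved by more than 25 mm (distance of spray from where it was at the start of the episode above 0.025 m).
It fails at once if the box is moved by more than 25 mm (distance of label_box from where it was at the start of the episode above 0.025 m).
Of bar_short, bar_mid, bar_long only 2 to 3 are there at a start; the rules pass over those that are not, and their reading is None.
At some moment in a run one of bar_short, bar_mid, bar_long may be knocked a few centimetres aside while the robot is not near it.
It also fails if it takes over 210 s, if anything falls off the work surface, if the arm or the gripper's body presses on something with over 40 N, if the wrist force passes 120 N, or if a joint passes its speed limit or range.

## Working session

There is one attempt and no reset: what is moved stays moved. The work goes in short steps, Python scripts to look and compute and a tool call to move; the robot and the scene stay as the last step left them, time stands still between calls to the robot, and variables do not carry over. Pictures are saved under pics/ and viewed, and the job is handed in when it is done.

Besides the shell and the picture viewer there is one more tool, called after "Call:" by a JSON object that holds its "method" and its "body", one argument or row to a line. servo_tool: Moves the arm, as the interface text tells. Its arguments: {"type":"object","properties":{"deltas":{"type":"array","items":{"type":"array","items":{"type":"array","items":{"type":"number"}}}},"grip_force":{"type":"number"}},"required":["deltas"]}

```bash
ls; mkdir -p pics
python3 - <<'E'
from plant import telemetry, cams, manip
import cv2,numpy as np
print(telemetry.sense())
for n in ["side","top"]:
    p=cams.camera_params(n);print(n,p)
    im,d=cams.read_camera(n)
    np.savez(f"pics/{n}0.npz",im=im,d=d)
    cv2.imwrite(f"pics/{n}0.png",cv2.resize(im[:,:,::-1],(800,600),interpolation=cv2.INTER_CUBIC))
E
```

```text
pics
{'clock': 0.0, 'q': array([-1.24269981e+00,  3.09029256e-01,  1.63522236e+00,  4.39195763e-05,
        1.19971751e+00, -6.97571248e-02]), 'qd': array([-1.71794277e-04,  6.40020600e-04, -1.11041799e-03, -3.71292484e-04,
       -4.94999407e-05,  2.12161979e-03]), 'tau': array([ 1.80917855e-04, -4.15255487e+01, -2.76665300e+01, -6.51929327e-05,
        1.02922262e-02, -1.01634004e-05]), 'tool_pos': array([ 0.24184879, -0.5754563 ,  0.25501487]), 'tcp_rot': array([-0.69306883, -0.14056606,  0.6932566 , -0.13889592]), 'force': array([-0.25926104,  0.99516004, -0.50546372]), 'ft_torque': array([0.01065171, 0.01237976, 0.01872162]), 'grip_width': 0.08539648239643921}
side {'intrinsics': array([[435.10918015,   0.        , 260.17410365],
       [  0.        , 435.10918015, 195.33249646],
       [  0.        ,   0.        ,   1.        ]]), 'position': array([0.0803048 , 0.93155461, 0.88611091]), 'attitude': array([-0.11011106,  0.43646237,  0.86717931, -0.21301689])}
top {'intrinsics': array([[379.33105132,   0.        , 251.3136512 ],
       [  0.        , 379.33105132, 197.0055062 ],
       [  0.        ,   0.        ,   1.        ]]), 'position': array([ 0.39177385, -0.04318088,  1.17144769]), 'attitude': array([ 0.05991857, -0.06373542, -0.69416389,  0.71448167])}
```

View pics/top0.png

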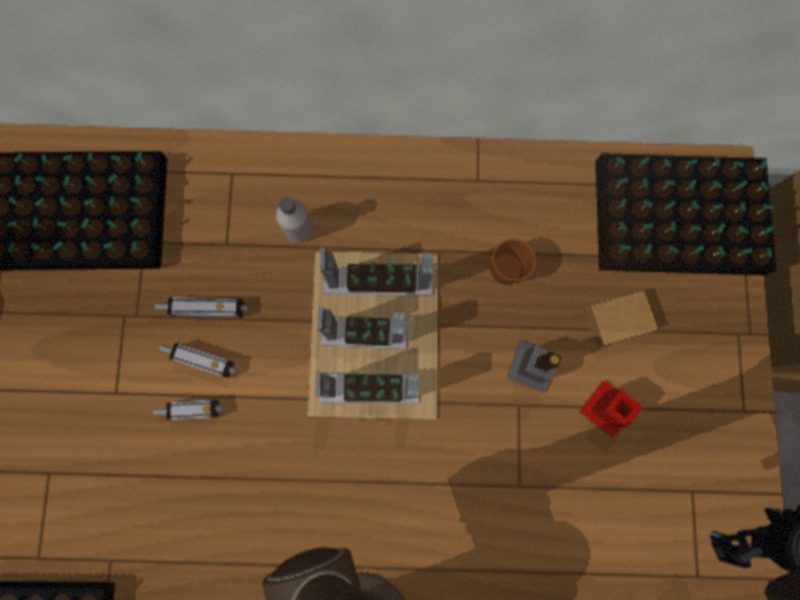

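View pics/side0.png

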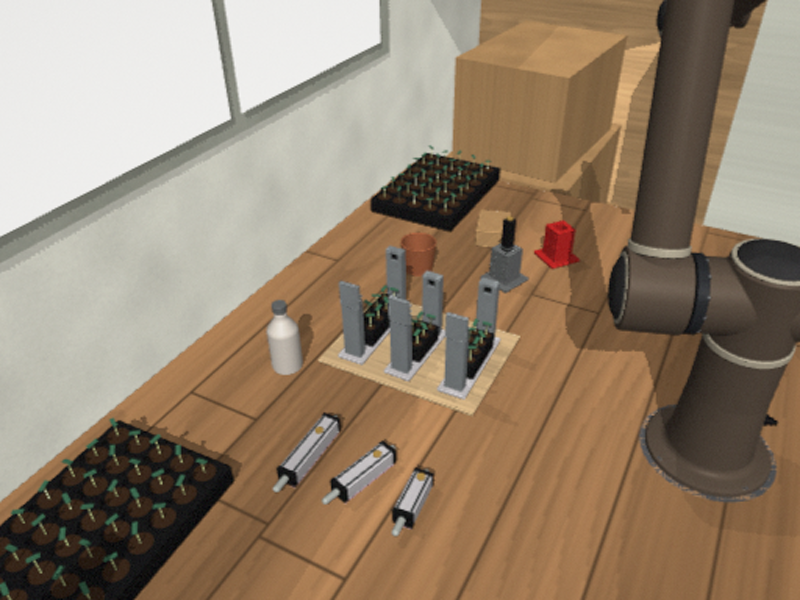

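```bash
cat > h.py <<'E'
import numpy as np,cv2
from scipy.spatial.transform import Rotation as R
from plant import telemetry, cams, manip
def cap(n,tag):
    im,d=cams.read_camera(n); np.savez(f"pics/{n}{tag}.npz",im=im,d=d); return im,d
def load(n,tag):
    z=np.load(f"pics/{n}{tag}.npz"); return z['im'],z['d']
def pts(n,d,us=None,vs=None):
    p=cams.camera_params(n);K=p['intrinsics'];Rm=R.from_quat(p['attitude']).as_matrix()
    if us is None:
        vs,us=np.mgrid[0:384,0:512]
        dd=d
    else: dd=d
    X=(us-K[0,2])/K[0,0]*dd; Y=-(vs-K[1,2])/K[1,1]*dd
    P=np.stack([X,Y,-dd],-1)
    return P@Rm.T+p['position']
def proj(n,P):
    p=cams.camera_params(n);K=p['intrinsics'];Rm=R.from_quat(p['attitude']).as_matrix()
    c=(np.atleast_2d(P)-p['position'])@Rm
    return np.stack([K[0,0]*c[:,0]/-c[:,2]+K[0,2],K[1,1]*-c[:,1]/-c[:,2]+K[1,2]],-1)
def crop(n,im,u0,u1,v0,v1,s,name):
    c=cv2.resize(im[v0:v1,u0:u1,::-1],None,fx=s,fy=s,interpolation=cv2.INTER_CUBIC)
    cv2.imwrite(f"pics/{name}.png",c)
def st():
    s=telemetry.sense();r=R.from_quat(s['tcp_rot']).as_matrix()
    print('t',round(s['clock'],2),'tcp',np.round(s['tool_pos']*1000,1),'xax',np.round(r[:,0],3),'yax',np.round(r[:,1],4),'F',np.round(s['force'],1),'w',round(s['grip_width']*1000,1))
    return s,r
def tomove(target,yaw=None):
    """target world TCP in m -> tool-axes shift in cm; yaw = desired world angle (deg) of the tool y axis"""
    s,r=st()
    d=r.T@(np.array(target)-s['tool_pos'])*100
    cy=np.degrees(np.arctan2(r[1,1],r[0,1]))
    print('shift cm',np.round(d,2),'cur yaw of y',round(cy,2))
    if yaw is not None:
        # twist about tool x (down): world yaw decreases with positive twist
        print('twist',round(((cy-yaw)+90)%180-90,2))
E
python3 - <<'E'
from h import *
st()
for n in ["top","side"]:
    im,d=load(n,0);P=pts(n,d)
    z=P[...,2]
    m=(d>0)
    b=m&(abs(z)<.01)&(P[...,0]>.2)&(P[...,0]<.8)&(abs(P[...,1])<.5)
    print(n,'bench z',np.median(z[b]),np.std(z[b]))
    # tall tops
    for lo,hi,nm in [(.17,.195,'plate'),(.148,.164,'cup/lip'),(.02,.05,'low')]:
        mm=(m&(z>lo)&(z<hi)&(P[...,0]>.1)&(P[...,0]<.9)&(abs(P[...,1])<.55)).astype(np.uint8)
        k,l,s,c=cv2.connectedComponentsWithStats(mm)
        for i in range(1,k):
            if s[i,4]>8:
                q=P[l==i]; print(nm,s[i,4],np.round(c[i]),np.round(q.mean(0),4),np.round(q.min(0),3),np.round(q.max(0),3))
im,d=load("top",0)
crop("top",im,190,290,150,275,6,"topstands")
crop("top",im,90,170,180,275,7,"topbars")
E
```

```text
t 0.1 tcp [ 241.9 -575.5  255.2] xax [-0.001  0.002 -1.   ] yax [ 0.3874 -0.9219 -0.0021] F [-0.8  0.1 -0.1] w 85.4
top bench z -9.331412683000195e-06 0.0030566603019502882
plate 56 [206. 166.] [0.6492 0.0771 0.1804] [0.629 0.073 0.171] [0.669 0.081 0.187]
plate 55 [205. 204.] [0.5458 0.0761 0.1813] [0.527 0.072 0.17 ] [0.566 0.081 0.186]
plate 58 [204. 246.] [0.4346 0.0739 0.1823] [0.417 0.07  0.174] [0.455 0.079 0.188]
cup/lip 51 [183. 131.] [0.7569 0.1503 0.1501] [0.744 0.137 0.148] [0.768 0.163 0.154]
cup/lip 15 [211. 163.] [0.6632 0.0694 0.1526] [0.659 0.065 0.148] [0.667 0.074 0.159]
cup/lip 78 [274. 169.] [ 0.652  -0.1051  0.1545] [ 0.635 -0.112  0.151] [ 0.67  -0.098  0.159]
cup/lip 13 [210. 174.] [0.6331 0.0703 0.1549] [0.629 0.064 0.15 ] [0.64  0.08  0.163]
cup/lip 37 [208. 205.] [0.5469 0.0695 0.1545] [0.527 0.063 0.148] [0.566 0.078 0.162]
cup/lip 90 [255. 207.] [ 0.5445 -0.0566  0.1544] [ 0.526 -0.065  0.148] [ 0.562 -0.048  0.159]
cup/lip 69 [354. 231.] [ 0.4882 -0.3227  0.158 ] [ 0.476 -0.335  0.148] [ 0.501 -0.312  0.164]
cup/lip 21 [208. 241.] [0.4487 0.0666 0.1559] 
[... 3879 characters left out ...]
02 ] [0.67  0.088 0.05 ]
low 286 [267. 223.] [0.5342 0.032  0.0375] [ 0.519 -0.062  0.02 ] [0.568 0.088 0.05 ]
low 14 [307. 210.] [ 0.4478 -0.0704  0.0464] [ 0.438 -0.075  0.042] [ 0.456 -0.059  0.05 ]
low 272 [302. 233.] [0.4232 0.0267 0.0376] [ 0.411 -0.09   0.02 ] [0.453 0.085 0.05 ]
low 151 [183. 229.] [0.743  0.1719 0.0351] [0.726 0.138 0.02 ] [0.78  0.186 0.05 ]
low 677 [196. 287.] [0.5839 0.3362 0.0305] [0.569 0.246 0.02 ] [0.604 0.425 0.039]
low 3422 [ 99. 302.] [0.7663 0.4936 0.0386] [0.659 0.428 0.02 ] [0.9  0.55 0.05]
low 636 [231. 301.] [0.482  0.3337 0.0302] [0.45  0.259 0.02 ] [0.515 0.409 0.037]
low 537 [263. 318.] [0.3857 0.3441 0.0304] [0.368 0.279 0.02 ] [0.407 0.409 0.037]
```

View pics/topstands.png

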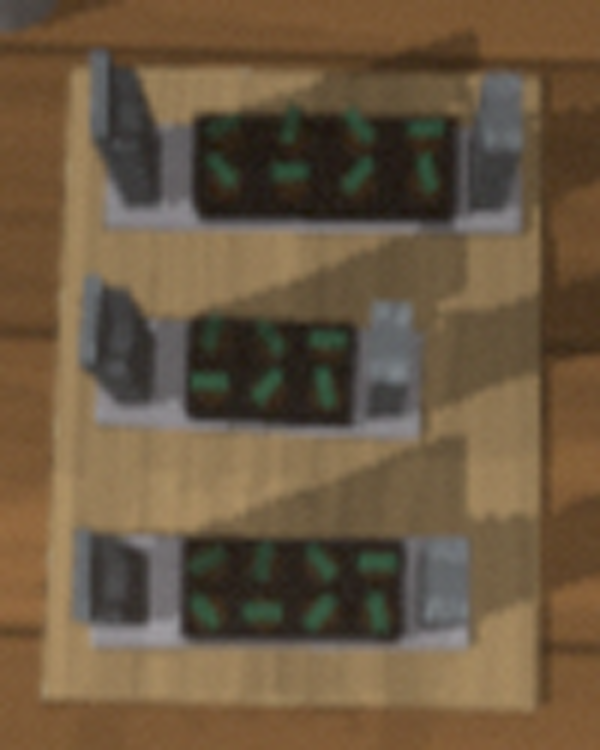

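View pics/topbars.png

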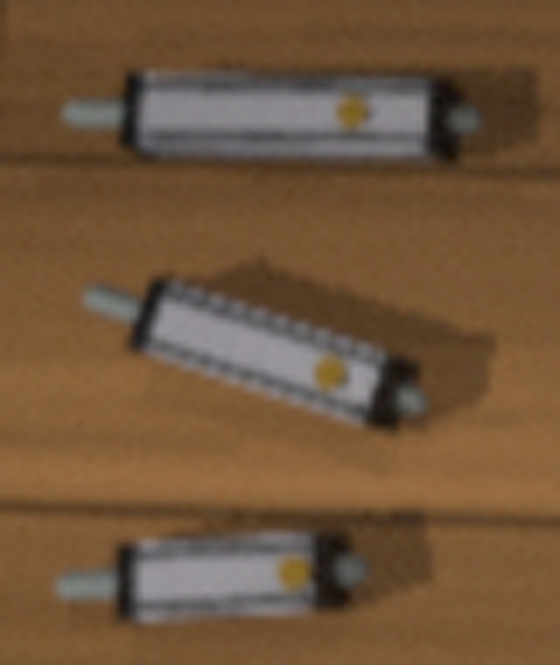

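Run:
```python
from h import *
im,d=load("top",0)
rows=[]
for (u,v) in [(206,168),(205,206),(204,247)]:
    a=im[v-16:v+16,u-10:u+16]; rows.append(cv2.resize(a,None,fx=9,fy=9,interpolation=cv2.INTER_CUBIC))
rows2=[]
for (u,v) in [(274,169),(255,207),(264,246)]:
    a=im[v-16:v+16,u-12:u+14]; rows2.append(cv2.resize(a,None,fx=9,fy=9,interpolation=cv2.INTER_CUBIC))
o=np.vstack([np.hstack(rows),np.hstack(rows2)])
o=np.clip(o.astype(float)*1.5,0,255).astype(np.uint8)
print(o.shape)
cv2.imwrite("pics/posts.png",o[:,:,::-1])
```

```text
(576, 702, 3)
```

View pics/posts.png

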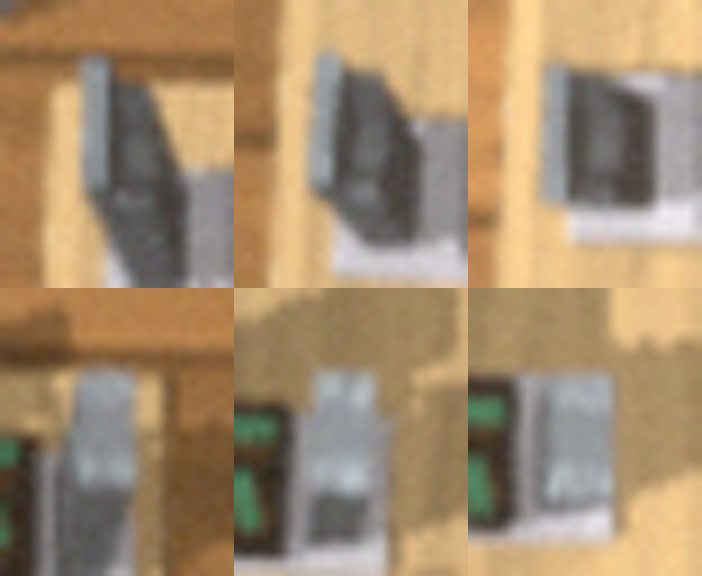

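```bash
cat >> h.py <<'E'
def onz(n,u,v,z):
    a=pts(n,1.0,np.array(u,float),np.array(v,float)); c=cams.camera_params(n)['position']
    t=(z-c[2])/(a[...,2]-c[2]); return c+t[...,None]*(a-c)
E
python3 - <<'E'
from h import *
for nm,po,pc,co,cc in [("long",(196,152),(96,121.5),(262,153),(105,142)),("short",(195,190),(92,120),(243,191),(109,143)),("mid",(194,231),(88,134),(252,230),(112,149.5))]:
    f=lambda o,c:(o[0]+(c[0]+.5)/9-.5,o[1]+(c[1]+.5)/9-.5)
    a=onz("top",*f(po,pc),.183); b=onz("top",*f(co,cc),.155)
    dd=a-b
    print(nm,np.round(a,4),np.round(b,4),np.round(np.hypot(*dd[:2]),4),'dir deg',np.degrees(np.arctan2(dd[1],dd[0])))
E
```

```text
long [0.6502 0.0774 0.183 ] [ 0.6538 -0.1043  0.155 ] 0.1817 dir deg 91.13230003676482
short [0.5473 0.0761 0.183 ] [ 0.546  -0.0559  0.155 ] 0.1321 dir deg 89.40697478733328
mid [0.4359 0.0744 0.183 ] [ 0.4399 -0.0836  0.155 ] 0.158 dir deg 91.43040864190024
```

Run:
```python
from h import *
f=lambda c:(90+(c[0]+.5)/7-.5,180+(c[1]+.5)/7-.5)
for nm,L,s,t,pad in [("long",140,(62,112),(480,120),(352,112)),("mid",115,(85,297),(426,403),(331,373)),("short",90,(55,586),(370,571),(295,572))]:
    a=onz("top",*f(s),.02);b=onz("top",*f(t),.02);p=onz("top",*f(pad),.0355)
    dd=(a-b)/np.linalg.norm(a-b)
    c=b+dd*(L/2+12)/1000; c2=p+dd*.03
    print(nm,'len',np.linalg.norm(a-b),'dir',np.degrees(np.arctan2(dd[1],dd[0])),'centre',np.round(c,4),'from pad',np.round(c2,4))
im,d=load("top",0);P=pts("top",d)
im2,d2=load("side",0);P2=pts("side",d2)
for n,D,PP in [("top",d,P),("side",d2,P2)]:
    for nm,c in [("long",(.584,.33)),("mid",(.482,.33)),("short",(.386,.33))]:
        m=(D>0)&(PP[...,2]>.027)&(PP[...,2]<.045)&(abs(PP[...,0]-c[0])<.04)&(abs(PP[...,1]-c[1])<.12)
        q=PP[m][:,:2].astype(np.float32); r=cv2.minAreaRect(q); print(n,nm,r,PP[m][:,2].mean())
tomove((.584,.33,.15),91)
```

```text
long len 0.18343532771809323 dir 90.57848841016363 centre [0.5872 0.3221 0.02  ] from pad [0.5869 0.3219 0.0355]
mid len 0.15662946240097872 dir 74.62143689489699 centre [0.4819 0.3215 0.02  ] from pad [0.4821 0.3208 0.0355]
short len 0.13367912604790128 dir 94.31697175331466 centre [0.3872 0.3299 0.02  ] from pad [0.3879 0.3302 0.0355]
top long ((0.5851728320121765, 0.3326640725135803), (0.03286401182413101, 0.16551464796066284), 0.5703862309455872) 0.03258761228039825
top mid ((0.4842243492603302, 0.33233609795570374), (0.14490464329719543, 0.03172208368778229), 73.95175170898438) 0.03295949558479061
top short ((0.3859248757362366, 0.336834579706192), (0.03232606500387192, 0.11778298020362854), 4.727755069732666) 0.03285147834017219
side long ((0.5861362814903259, 0.3326531648635864), (0.034459713846445084, 0.1565936952829361), 0.7917267680168152) 0.03200506553291091
side mid ((0.48367300629615784, 0.33127617835998535), (0.13163866102695465, 0.036173757165670395), 73.99198913574219) 0.03206846038645374
side short ((0.3867946267127991, 0.34612420201301575), (0.033534612506628036, 0.11577072739601135), 3.591578245162964) 0.03208906257689286
t 0.1 tcp [ 241.9 -575.5  255.2] xax [-0.001  0.002 -1.   ] yax [ 0.3874 -0.9219 -0.0021] F [-0.8  0.1 -0.1] w 85.4
shift cm [ 10.67 -70.21 -66.62] cur yaw of y -67.21
twist 21.79
```

Call:
{"method": "servo_tool", "body": {
  "deltas": [
    [[-0.5,-2.9,-2.75,-7,1],[-1,-5.8,-5.5,-14,1],[-1.5,-8.7,-8.2,-21,1],[-2,-11.6,-11,-28,1],[-2.5,-14.5,-13.7,-35,1]]
  ],
  "grip_force": 60
}}

```text
clock: 0.52
tool_pos: [0.3123, -0.3874, 0.2808]
tcp_rot: [0.618, 0.344, -0.618, 0.343]
force: [-0.6, -0.7, 0.2]
grip_width: 0.0852
```

```bash
python3 -c "
from h import *
tomove((.587,.322,.28),0.6)"
```

```text
t 0.52 tcp [ 312.3 -387.4  280.8] xax [-0.     0.001 -1.   ] yax [ 0.8489 -0.5286 -0.001 ] F [-0.6 -0.7  0.2] w 85.2
shift cm [  0.15 -14.17 -74.74] cur yaw of y -31.91
twist -32.51
```

Call:
{"method": "servo_tool", "body": {
  "deltas": [
    [[0,-0.76,-4,-6.5,1],[0,-1.52,-8,-13,1],[0,-2.28,-12,-19.5,1],[0,-3.04,-16,-26,1],[0,-3.8,-20,-32.5,1]]
  ]
}}

```text
clock: 0.93
tool_pos: [0.3866, -0.198, 0.281]
tcp_rot: [0.497, 0.503, -0.497, 0.502]
force: [0.9, -0.3, 0.3]
grip_width: 0.085
```

```bash
python3 -c "
from h import *
tomove((.587,.322,.28),0.6)"
```

```text
t 0.93 tcp [ 386.6 -198.   281. ] xax [-0.  0. -1.] yax [ 0.9999  0.0101 -0.    ] F [ 0.9 -0.3  0.3] w 85.0
shift cm [  0.11  20.56 -51.79] cur yaw of y 0.58
twist -0.02
```

Call:
{"method": "servo_tool", "body": {
  "deltas": [
    [[0,1.5,-3.75,0,1],[0,3,-7.5,0,1],[0,4.5,-11.2,0,1],[0,6,-15,0,1],[0,7.5,-18.7,0,1]]
  ]
}}

```text
clock: 1.35
tool_pos: [0.4607, -0.0105, 0.2811]
tcp_rot: [0.499, 0.501, -0.499, 0.501]
force: [0.5, -1.1, -0.3]
grip_width: 0.0855
```

Call:
{"method": "servo_tool", "body": {
  "deltas": [
    [[0,1.5,-3.75,0,1],[0,3,-7.5,0,1],[0,4.5,-11.2,0,1],[0,6,-15,0,1],[0,7.5,-18.7,0,1]]
  ]
}}

```text
clock: 1.77
tool_pos: [0.5347, 0.1769, 0.2808]
tcp_rot: [0.498, 0.502, -0.499, 0.501]
force: [-0.4, -0.8, -0.1]
grip_width: 0.0853
```

Call:
{"method": "servo_tool", "body": {
  "deltas": [
    [[1,1.4,-3.6,0,1],[2,2.8,-7.2,0,1],[4,4.2,-10.8,0,1],[7,5.5,-14.3,0,1],[10,5.5,-14.3,0,1]]
  ]
}}

```text
clock: 2.18
tool_pos: [0.5921, 0.3242, 0.183]
tcp_rot: [0.501, 0.502, -0.495, 0.503]
force: [0.1, -0.1, 0.1]
grip_width: 0.0859
```

Run:
```python
from h import *
tomove((.587,.322,.03),0.6)
for n in ["top","side"]:
    im,d=cap(n,1)
    cv2.imwrite(f"pics/{n}1.png",cv2.resize(im[:,:,::-1],(800,600),interpolation=cv2.INTER_CUBIC))
```

```text
t 2.18 tcp [592.1 324.2 183. ] xax [ 0.008  0.006 -1.   ] yax [0.9999 0.0082 0.0079] F [ 0.1 -0.1  0.1] w 85.9
shift cm [15.29 -0.63  0.31] cur yaw of y 0.47
twist -0.13
```

View pics/top1.png

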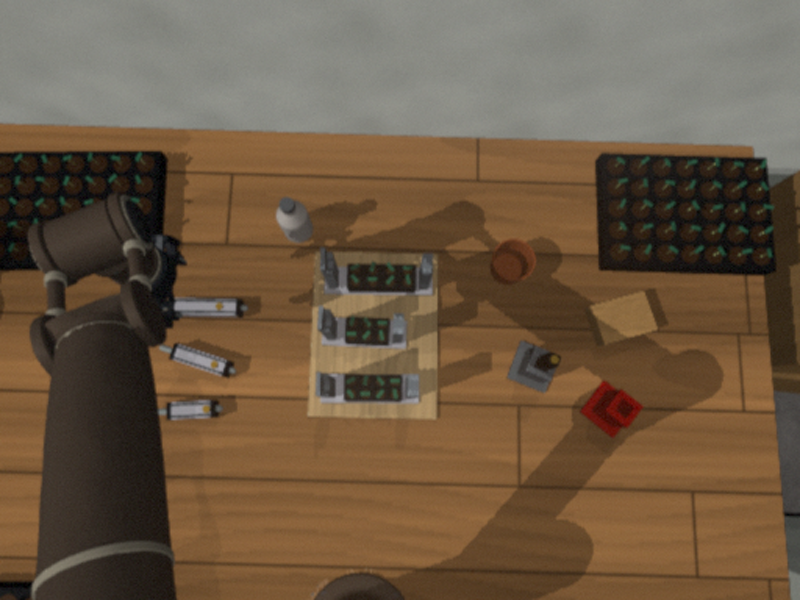

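View pics/side1.png

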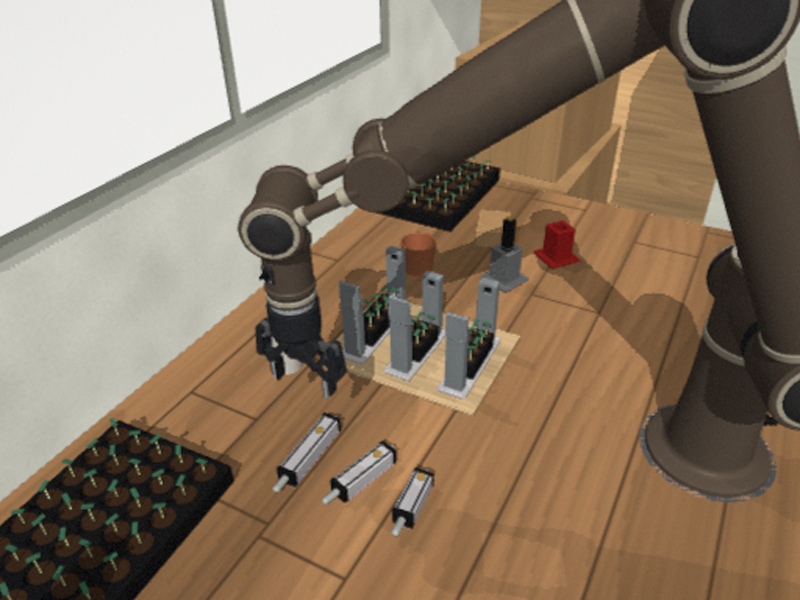

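```bash
python3 -c "
from h import *
tomove((.587,.322,.03),0.6)"
```

```text
t 2.28 tcp [584.3 318.  172.9] xax [-0.013 -0.006 -1.   ] yax [ 0.9999  0.0077 -0.0131] F [-1.4 -1.2 -2.3] w 85.6
shift cm [14.29  0.46 -0.48] cur yaw of y 0.44
twist -0.16
```

Call:
{"method": "servo_tool", "body": {
  "deltas": [
    [[3,0,0,0,1],[6,0,0,0,1],[9,0,0,0,1],[10.5,0,0,0,1],[10.5,0,0,0,1]]
  ]
}}

```text
clock: 2.7
tool_pos: [0.5859, 0.3159, 0.0724]
tcp_rot: [0.496, 0.502, -0.502, 0.5]
force: [-0.6, -0.4, 0.4]
grip_width: 0.0853
```

```bash
python3 -c "
from h import *
tomove((.587,.322,.03),0.6)"
```

```text
t 2.7 tcp [585.9 315.9  72.4] xax [-0.008 -0.004 -1.   ] yax [ 1.      0.0044 -0.0077] F [-0.6 -0.4  0.4] w 85.3
shift cm [ 4.24  0.14 -0.63] cur yaw of y 0.25
twist -0.35
```

Call:
{"method": "servo_tool", "body": {
  "deltas": [
    [[1.5,0.1,-0.6,-0.3,1],[3,0.1,-0.6,-0.3,1],[4.2,0.1,-0.6,-0.3,1],[4.2,0.1,-0.6,-0.3,1],[4.2,0.1,-0.6,-0.3,1]]
  ]
}}

```text
clock: 3.12
tool_pos: [0.5894, 0.3235, 0.0338]
tcp_rot: [0.497, 0.503, -0.498, 0.502]
force: [-0.1, 0.3, 0.4]
grip_width: 0.0856
```

Run:
```python
from h import *
im,d=cap("side",2)
tomove((.587,.322,.03),0.6)
crop("side",im,150,250,220,330,6,"side2c")
```

```text
t 3.17 tcp [590.1 323.9  34.6] xax [ 0. -0. -1.] yax [9.999e-01 1.020e-02 1.000e-04] F [ 0.3 -0.3 -0.7] w 85.5
shift cm [ 0.46 -0.32  0.19] cur yaw of y 0.58
twist -0.02
```

View pics/side2c.png

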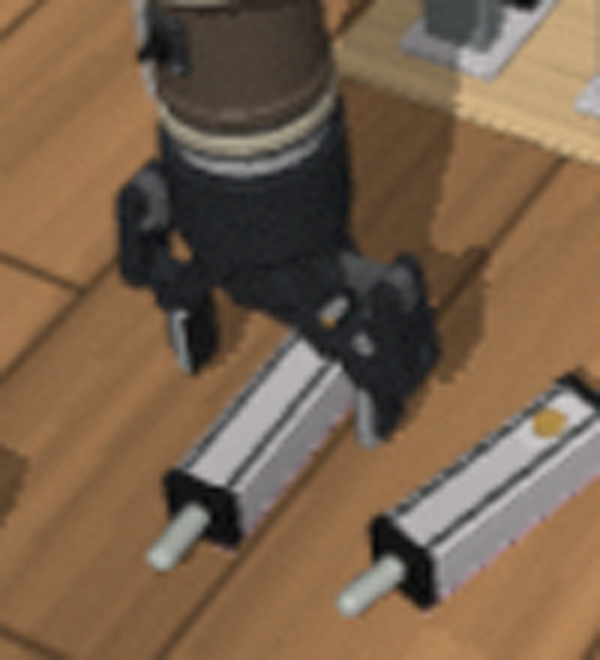

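Call:
{"method": "servo_tool", "body": {
  "deltas": [
    [[0.4,-0.3,0.1,0,0.6],[0.4,-0.3,0.1,0,0.3],[0.4,-0.3,0.1,0,0.1],[0.4,-0.3,0.1,0,0],[0.4,-0.3,0.1,0,0]]
  ],
  "grip_force": 60
}}

```text
clock: 3.58
tool_pos: [0.588, 0.3233, 0.0313]
tcp_rot: [0.498, 0.502, -0.497, 0.503]
force: [-0.3, -0.3, -3.2]
grip_width: 0.031
```

Call:
{"method": "servo_tool", "body": {
  "deltas": [
    [[0,0,0,0,0],[0,0,0,0,0],[0,0,0,0,0],[0,0,0,0,0],[0,0,0,0,0]]
  ]
}}

```text
clock: 4.0
tool_pos: [0.5879, 0.3233, 0.0311]
tcp_rot: [0.498, 0.502, -0.497, 0.503]
force: [0.6, 0.2, 4.7]
grip_width: 0.0306
```

```bash
python3 -c "
from h import *
tomove((.6508,.0,.25),1.1)"
```

```text
t 4.0 tcp [587.9 323.3  31.1] xax [ 0.002  0.001 -1.   ] yax [0.9999 0.0103 0.0017] F [0.6 0.2 4.7] w 30.6
shift cm [-21.9    6.    32.38] cur yaw of y 0.59
twist -0.51
```

Call:
{"method": "servo_tool", "body": {
  "deltas": [
    [[-2,0,0,0,0],[-5,0,0,0,0],[-9,0,0,0,0],[-13,0,0,0,0],[-17,0,0,0,0]]
  ]
}}

```text
clock: 4.42
tool_pos: [0.5845, 0.322, 0.1984]
tcp_rot: [0.495, 0.504, -0.5, 0.502]
force: [0.7, -0.9, -4.5]
grip_width: 0.0312
```

Call:
{"method": "servo_tool", "body": {
  "deltas": [
    [[-3,0.2,1,-0.1,0],[-6,0.8,4,-0.2,0],[-6,1.5,8,-0.3,0],[-6,2.2,12,-0.4,0],[-6,3,16,-0.5,0]]
  ]
}}

```text
clock: 4.83
tool_pos: [0.617, 0.1621, 0.2588]
tcp_rot: [0.494, 0.506, -0.496, 0.504]
force: [0.9, -0.1, -4.5]
grip_width: 0.031
```

Call:
{"method": "servo_tool", "body": {
  "deltas": [
    [[0,0.8,4,0,0],[0,1.6,8,0,0],[0,2.3,12,0,0],[0,3,15,0,0],[0,3.4,17,0,0]]
  ]
}}

```text
clock: 5.25
tool_pos: [0.6544, -0.0097, 0.2573]
tcp_rot: [0.494, 0.505, -0.497, 0.503]
force: [1.0, 0.2, -3.9]
grip_width: 0.0308
```

Call:
{"method": "servo_tool", "body": {
  "deltas": [
    [[0,0,0.5,0,0],[0,0,1,0,0],[0,0,1,0,0],[0,0,1,0,0],[0,0,1,0,0]]
  ]
}}

```text
clock: 5.67
tool_pos: [0.6555, -0.0144, 0.2596]
tcp_rot: [0.495, 0.506, -0.495, 0.505]
force: [-0.5, -0.4, -3.3]
grip_width: 0.0314
```

Run:
```python
from h import *
tomove((.6522,-.0265,.219),1.1)
for n in ["top","side"]:
    im,d=cap(n,3)
    cv2.imwrite(f"pics/{n}3.png",cv2.resize(im[:,:,::-1],(800,600),interpolation=cv2.INTER_CUBIC))
```

```text
t 5.67 tcp [655.5 -14.4 259.6] xax [-0.001  0.001 -1.   ] yax [ 0.9998  0.0206 -0.0014] F [-0.5 -0.4 -3.3] w 31.4
shift cm [ 4.06 -0.35  1.21] cur yaw of y 1.18
twist 0.08
```

View pics/top3.png

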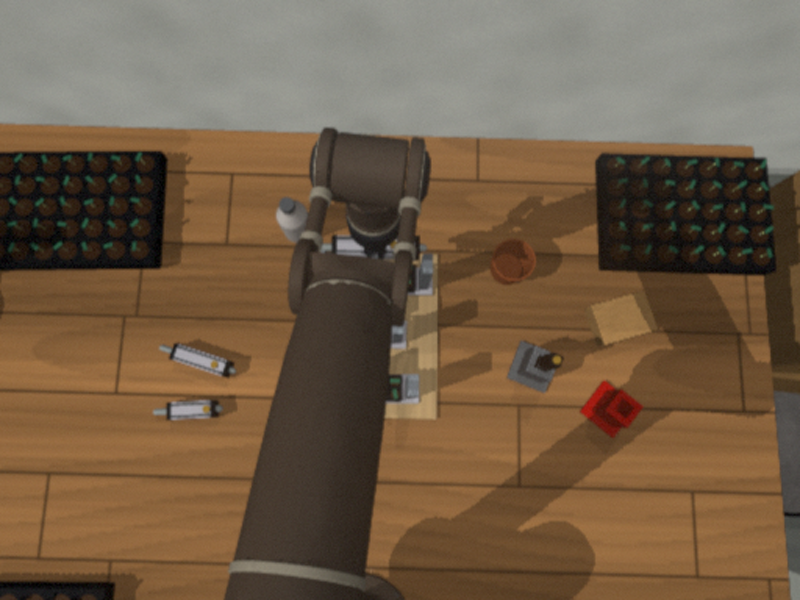

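View pics/side3.png

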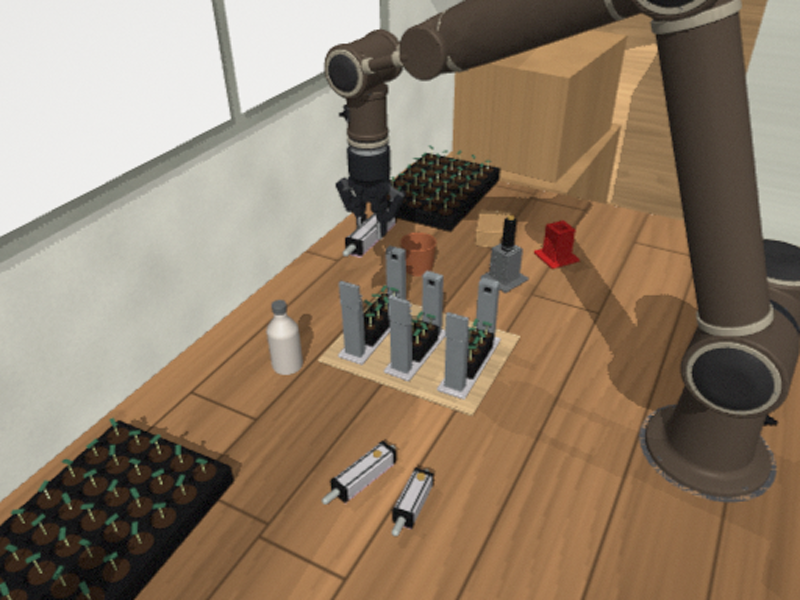

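Call:
{"method": "servo_tool", "body": {
  "deltas": [
    [[0,-0.35,1.2,0,0],[2,-0.35,1.2,0,0],[4,-0.35,1.2,0,0],[4,-0.35,1.2,0,0],[4,-0.35,1.2,0,0]]
  ]
}}

```text
clock: 6.18
tool_pos: [0.6513, -0.0281, 0.2187]
tcp_rot: [0.494, 0.506, -0.496, 0.504]
force: [1.2, -0.4, -3.7]
grip_width: 0.0314
```

Run:
```python
from h import *
im,d=cap("side",4)
tomove((.6522,-.0265,.219),1.1)
crop("side",im,205,275,140,200,10,"side4c")
im,d=cap("top",4)
crop("top",im,180,290,130,200,7,"top4c")
tomove((.6522,-.0265,.219),1.1)
```

```text
t 6.23 tcp [652.6 -28.1 220.4] xax [-0.001 -0.    -1.   ] yax [ 9.998e-01  1.940e-02 -7.000e-04] F [-0.4 -0.2 -4.1] w 30.8
shift cm [ 0.14 -0.04 -0.16] cur yaw of y 1.11
twist 0.01
t 6.28 tcp [653.4 -28.2 221.4] xax [ 0.002 -0.    -1.   ] yax [0.9998 0.0193 0.0016] F [-0.4 -0.6 -3.3] w 31.1
shift cm [ 0.24 -0.12 -0.17] cur yaw of y 1.11
twist 0.01
```

View pics/side4c.png

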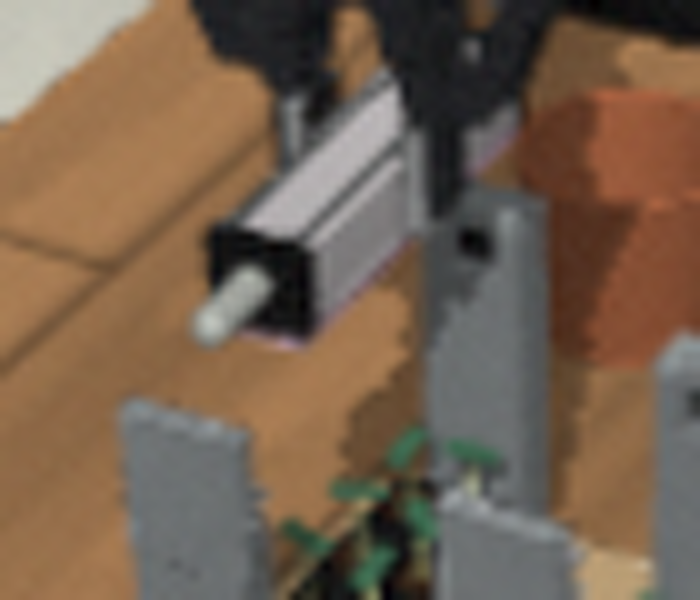

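View pics/top4c.png

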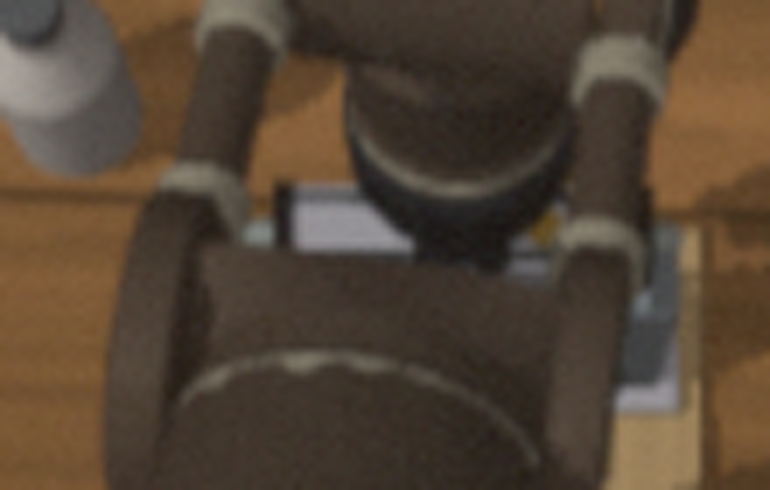

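Run:
```python
from h import *
s,r=st()
t=s['tool_pos']; c=np.array([.6531,-.0282,.2205])
dirv=np.array([-.0197,.9998,0])
for off in (-.0013,):
    tip=c+dirv*(.100+off); tip[2]=c[2]-.0111
    print('tip',tip,(proj("side",tip)-[205,140]+.5)*10-.5)
    q=c+dirv*(.070+off)
    for sx in(-.016,.016):
        for z in (0,.034):
            e=q+np.array([.9998,.0197,0])*sx; e[2]=c[2]-.0311+z
            print('end corner',sx,z,(proj("side",e)-[205,140]+.5)*10-.5)
o=np.array([.6522,-.0218,0])
for sx in(-.02,.02):
    e=o+dirv*(.103)+np.array([.9998,.0197,0])*sx; e[2]=.183
    print('plate',sx,(proj("side",e)-[205,140]+.5)*10-.5)
for sx in(-.018,.018):
    e=o+dirv*(-.074)+np.array([.9998,.0197,0])*sx; e[2]=.155
    print('cup',sx,(proj("side",e)-[205,140]+.5)*10-.5)
```

```text
t 6.28 tcp [653.4 -28.2 221.4] xax [ 0.002 -0.    -1.   ] yax [0.9998 0.0193 0.0016] F [-0.4 -0.6 -3.3] w 31.1
tip [0.65115561 0.07048026 0.2094    ] [[198.98535544 321.02962022]]
end corner -0.016 0 [[303.24651988 341.04398223]]
end corner -0.016 0.034 [[298.5077737  241.31570461]]
end corner 0.016 0 [[207.4183642  314.17049867]]
end corner 0.016 0.034 [[201.1710634  214.93463147]]
plate -0.02 [[248.32289449 435.78214277]]
plate 0.02 [[126.84536831 400.43070323]]
cup -0.018 [[526.60886417 219.15318663]]
cup 0.018 [[425.92244154 192.65523989]]
```

Run:
```python
from h import *
im,d=load("top",4)
crop("top",im,210,280,145,180,11,"top4d")
print(onz("top",257.57,162.43,.2252))
c=np.array([.6533,-.0282,.2214]);dirv=np.array([-.0197,.9998,0]);n=np.array([.9998,.0197,0])
for off in (-.0013,):
    p=c+dirv*(-.030+off);p[2]=c[2]-.0311+.0355
    print('pad pred',p,(proj("top",p)-[210,145]+.5)*11-.5)
    for a in (-.07,.07):
        for b in (-.016,.016):
            e=c+dirv*(a+off)+n*b; e[2]=c[2]-.0311+.034
            print(a,b,(proj("top",e)-[210,145]+.5)*11-.5)
```

```text
[ 0.65008963 -0.05949247  0.2252    ]
pad pred [ 0.65391661 -0.05949374  0.2258    ] [[528.75040565 180.22408952]]
-0.07 -0.016 [[699.22132317 249.9352335 ]]
-0.07 0.016 [[699.00949518 117.82565749]]
0.07 -0.016 [[100.31081968 243.8298662 ]]
0.07 0.016 [[103.50306746 111.63622402]]
```

View pics/top4d.png

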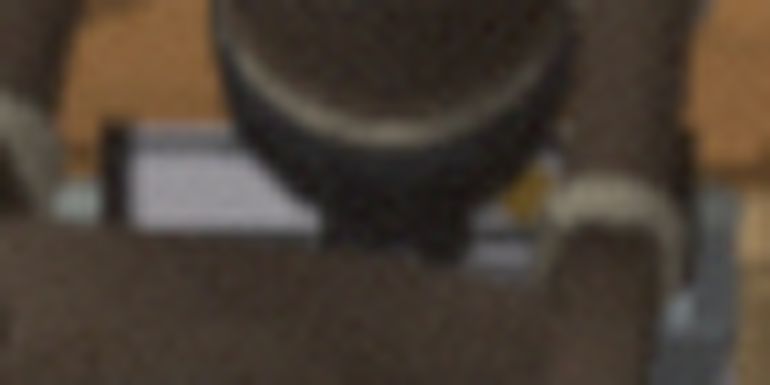

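Call:
{"method": "servo_tool", "body": {
  "deltas": [
    [[1,0.2,0,0,0],[2,0.2,0,0,0],[3,0.2,0,0,0],[3,0.2,0,0,0],[3,0.2,0,0,0]]
  ]
}}

```text
clock: 6.7
tool_pos: [0.6536, -0.0278, 0.1884]
tcp_rot: [0.494, 0.506, -0.496, 0.504]
force: [0.1, -0.1, -5.0]
grip_width: 0.0309
```

Call:
{"method": "servo_tool", "body": {
  "deltas": [
    [[0,0,0,0,0],[0,0,0,0,0],[0,0,0,0,0],[0,0,0,0,0],[0,0,0,0,0]]
  ]
}}

```text
clock: 7.12
tool_pos: [0.6551, -0.028, 0.1908]
tcp_rot: [0.495, 0.505, -0.495, 0.505]
force: [0.2, -0.3, -5.2]
grip_width: 0.0307
```

Run:
```python
from h import *
im,d=cap("side",5)
tomove((.6545,-.0185,.190),1.1)
crop("side",im,205,275,140,200,10,"side5c")
im,d=cap("top",5)
crop("top",im,210,280,145,180,11,"top5d")
tomove((.6545,-.0185,.190),1.1)
```

```text
t 7.17 tcp [655.  -28.  190.7] xax [ 0.001 -0.    -1.   ] yax [9.998e-01 1.910e-02 7.000e-04] F [-0.1  0.4 -3.6] w 31.2
shift cm [ 0.07 -0.03 -0.95] cur yaw of y 1.09
twist -0.01
t 7.22 tcp [654.9 -28.  190.5] xax [ 0. -0. -1.] yax [9.998e-01 1.900e-02 4.000e-04] F [-0.2  0.7 -4.6] w 31.4
shift cm [ 0.05 -0.03 -0.95] cur yaw of y 1.09
twist -0.01
```

View pics/side5c.png

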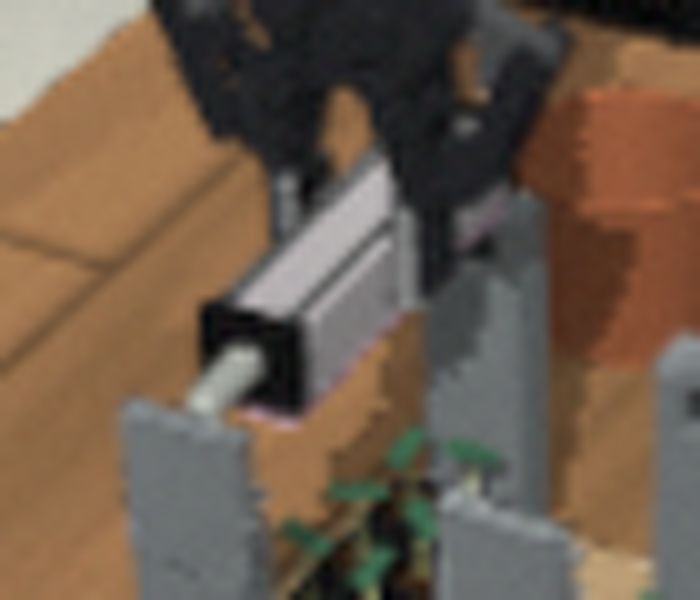

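View pics/top5d.png

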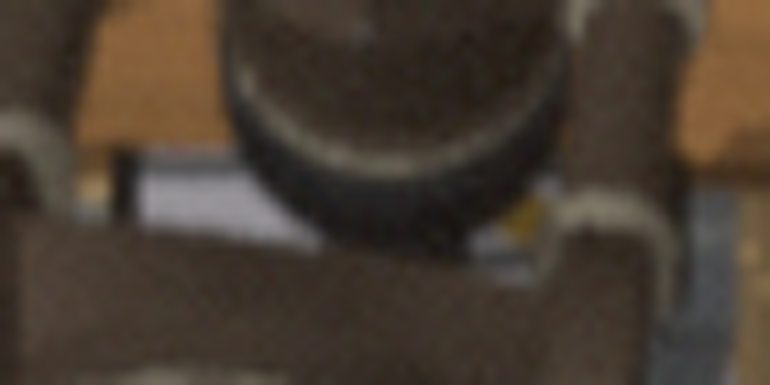

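```bash
cat >> h.py <<'E'
def predict(c,dirdeg,off,L,zoff,cam,org,s):
    """project bar features for TCP c (m)"""
    a=np.radians(dirdeg);dv=np.array([np.cos(a),np.sin(a),0]);n=np.array([np.sin(a),-np.cos(a),0]);h=L/2
    def pr(al,la,z):
        e=np.array(c)+dv*(al+off)+n*la;e[2]=c[2]-zoff+z
        return np.round((proj(cam,e)[0]-org+.5)*s-.5)
    print(cam,'springtip',pr(h+.03,0,.02),'fixtip',pr(-h-.012,0,.02),'pad',pr(-.03,0,.0355),'spring end face TL,TR,BR (x+,x-,x-bottom)',pr(h,.016,.034),pr(h,-.016,.034),pr(h,-.016,0),'fix end x+,x-',pr(-h,.016,.034),pr(-h,-.016,.034))
E
python3 - <<'E'
from h import *
c=(.6550,-.028,.1906)
predict(c,91.1,-.0013,.14,.0311,"side",np.array([205,140]),10)
predict(c,91.1,-.0013,.14,.0311,"top",np.array([210,145]),11)
E
```

```text
side springtip [198. 407.] fixtip [490. 115.] pad [411. 149.] spring end face TL,TR,BR (x+,x-,x-bottom) [201. 301.] [297. 328.] [301. 425.] fix end x+,x- [427.  82.] [517. 105.]
top springtip [ -7. 218.] fixtip [736. 226.] pad [525. 208.] spring end face TL,TR,BR (x+,x-,x-bottom) [113. 141.] [110. 269.] [120. 303.] fix end x+,x- [690. 147.] [690. 275.]
```

Call:
{"method": "servo_tool", "body": {
  "deltas": [
    [[0,-0.12,-0.2,0,0],[0,-0.12,-0.5,0,0],[0.1,-0.12,-0.8,0,0],[0.4,-0.12,-1,0,0],[0.6,-0.12,-1.1,0,0]]
  ]
}}

```text
clock: 7.63
tool_pos: [0.6542, -0.0175, 0.185]
tcp_rot: [0.495, 0.504, -0.495, 0.506]
force: [-0.1, -4.5, -0.9]
grip_width: 0.0309
```

Run:
```python
from h import *
im,d=cap("side",6)
tomove((.6537,-.0085,.180),1.1)
crop("side",im,205,275,140,200,10,"side6c")
```

```text
t 7.68 tcp [654.1 -17.4 184.4] xax [ 0.002 -0.001 -1.   ] yax [0.9998 0.0188 0.0018] F [ 1.6 -4.3 -2.8] w 31.2
shift cm [ 0.44 -0.02 -0.89] cur yaw of y 1.08
twist -0.02
```

View pics/side6c.png

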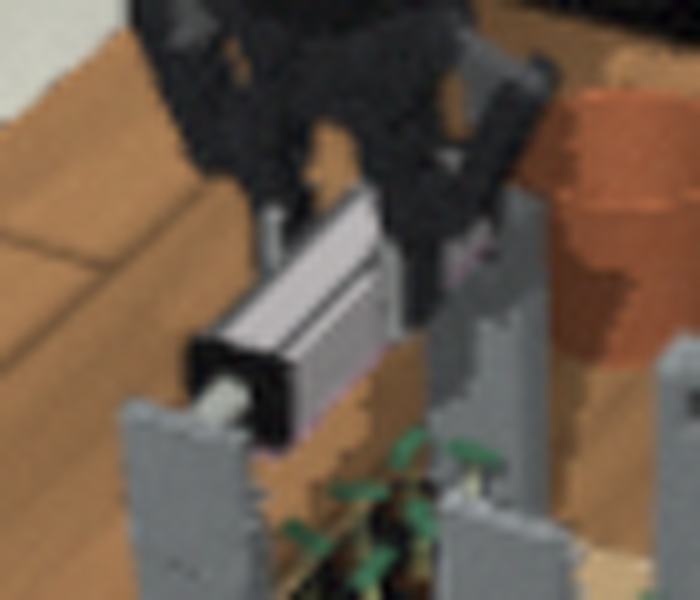

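Call:
{"method": "servo_tool", "body": {
  "deltas": [
    [[0.1,0,-0.3,0,0],[0.2,0,-0.6,0,0],[0.3,0,-0.9,0,0],[0.3,0,-0.9,0,0],[0.3,0,-0.9,0,0]]
  ]
}}

```text
clock: 8.1
tool_pos: [0.654, -0.0094, 0.1819]
tcp_rot: [0.495, 0.504, -0.495, 0.506]
force: [0.1, -6.7, -0.9]
grip_width: 0.0311
```

Run:
```python
from h import *
tomove((.6537,-.0085,.150),1.1)
```

```text
t 8.1 tcp [654.   -9.4 181.9] xax [ 0.002 -0.003 -1.   ] yax [0.9998 0.0193 0.0019] F [ 0.1 -6.7 -0.9] w 31.1
shift cm [ 3.19 -0.04 -0.1 ] cur yaw of y 1.1
twist 0.0
```

Call:
{"method": "servo_tool", "body": {
  "deltas": [
    [[0.3,-0.03,-0.1,0,0],[0.6,-0.03,-0.1,0,0],[0.9,-0.03,-0.1,0,0],[1.2,-0.03,-0.1,0,0],[1.5,-0.03,-0.1,0,0]]
  ]
}}

```text
clock: 8.52
tool_pos: [0.6542, -0.0086, 0.1675]
tcp_rot: [0.495, 0.503, -0.495, 0.506]
force: [0.3, -6.4, 1.1]
grip_width: 0.0311
```

Call:
{"method": "servo_tool", "body": {
  "deltas": [
    [[0.2,0,0,0,0],[0.4,0,0,0,0],[0.6,0,0,0,0],[0.8,0,0,0,0],[1,0,0,0,0]]
  ]
}}

```text
clock: 8.93
tool_pos: [0.6541, -0.0086, 0.1574]
tcp_rot: [0.495, 0.503, -0.495, 0.506]
force: [-0.2, -7.2, 2.0]
grip_width: 0.0315
```

Run:
```python
from h import *
im,d=cap("side",7)
tomove((.6537,-.0085,.150),1.1)
crop("side",im,205,275,140,200,10,"side7c")
```

```text
t 8.98 tcp [654.   -8.6 156.9] xax [ 0.003 -0.002 -1.   ] yax [0.9998 0.0187 0.0025] F [ 1.1 -6.1 -1.7] w 31.3
shift cm [ 0.69 -0.03 -0.01] cur yaw of y 1.07
twist -0.03
```

View pics/side7c.png

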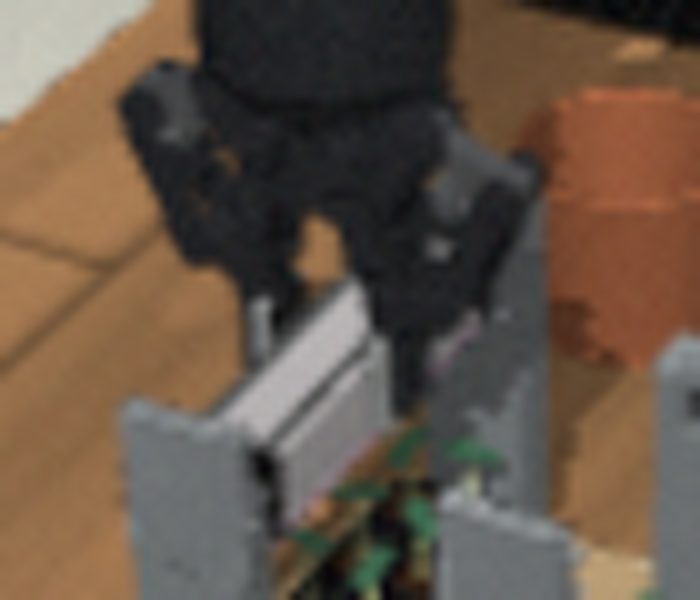

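Call:
{"method": "servo_tool", "body": {
  "deltas": [
    [[0.1,0,0,0,0],[0.3,0,0,0,0],[0.4,0,0,0,0],[0.5,0,0,0,0],[0.5,0,0,0,0]]
  ]
}}

```text
clock: 9.4
tool_pos: [0.654, -0.0086, 0.1521]
tcp_rot: [0.495, 0.503, -0.495, 0.506]
force: [0.8, -7.5, -0.3]
grip_width: 0.0309
```

Call:
{"method": "servo_tool", "body": {
  "deltas": [
    [[0.05,0,0,0,0],[0.1,0,0,0,0],[0.15,0,0,0,0],[0.2,0,0,0,0],[0.2,0,0,0,0]]
  ]
}}

```text
clock: 9.82
tool_pos: [0.654, -0.0086, 0.1502]
tcp_rot: [0.495, 0.503, -0.495, 0.506]
force: [0.8, -6.7, -1.1]
grip_width: 0.0311
```

Call:
{"method": "servo_tool", "body": {
  "deltas": [
    [[0,0,0.2,0,0],[0,0,0.4,0,0],[0,0,0.6,0,0],[0,0,0.8,0,0],[0,0,1,0,0]]
  ]
}}

```text
clock: 10.23
tool_pos: [0.6541, -0.0179, 0.15]
tcp_rot: [0.496, 0.504, -0.495, 0.505]
force: [1.2, -4.2, -0.8]
grip_width: 0.0311
```

Call:
{"method": "servo_tool", "body": {
  "deltas": [
    [[0,0,0.1,0,0],[0,0,0.2,0,0],[0,0,0.2,0,0],[0,0,0.2,0,0],[0,0,0.2,0,0]]
  ]
}}

```text
clock: 10.65
tool_pos: [0.6536, -0.019, 0.1494]
tcp_rot: [0.496, 0.504, -0.495, 0.505]
force: [1.9, -4.0, -2.1]
grip_width: 0.0313
```

Run:
```python
from h import *
im,d=cap("side",8)
tomove((.6537,-.0205,.150),1.1)
crop("side",im,205,275,140,200,10,"side8c")
```

```text
t 10.7 tcp [653.6 -19.  149.4] xax [ 0.001 -0.    -1.   ] yax [0.9998 0.0189 0.0012] F [ 3.6 -4.  -2.1] w 31.3
shift cm [-0.06  0.01  0.15] cur yaw of y 1.08
twist -0.02
```

View pics/side8c.png

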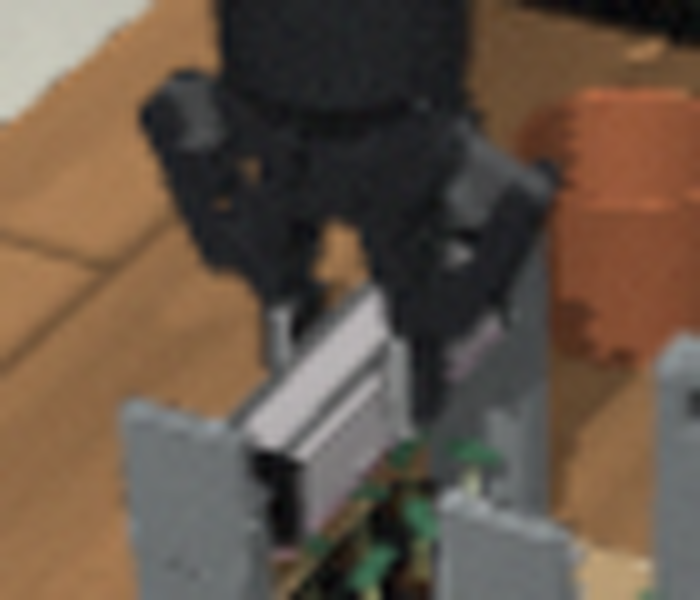

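Call:
{"method": "servo_tool", "body": {
  "deltas": [
    [[0,0.1,0,0,0],[0,0.1,0.05,0,0],[0,0.1,0.1,0,0],[0,0.1,0.15,0,0],[0,0.1,0.15,0,0]]
  ]
}}

```text
clock: 11.12
tool_pos: [0.6538, -0.0204, 0.1492]
tcp_rot: [0.495, 0.505, -0.495, 0.505]
force: [-0.3, -3.2, -0.2]
grip_width: 0.0312
```

Run:
```python
from h import *
st()
```

```text
t 11.12 tcp [653.8 -20.4 149.2] xax [-0.001  0.    -1.   ] yax [ 9.998e-01  1.930e-02 -9.000e-04] F [-0.3 -3.2 -0.2] w 31.2
```

Call:
{"method": "servo_tool", "body": {
  "deltas": [
    [[0,0,0,0,0.4],[0,0,0,0,0.5],[0,0,0,0,0.65],[0,0,0,0,0.7],[0,0,0,0,0.7]]
  ]
}}

```text
clock: 11.53
tool_pos: [0.6542, -0.02, 0.1494]
tcp_rot: [0.495, 0.505, -0.495, 0.505]
force: [0.4, -0.8, -0.3]
grip_width: 0.0597
```

Call:
{"method": "servo_tool", "body": {
  "deltas": [
    [[-1,0,0,0,0.7],[-4,0,0,0,0.7],[-8,0,0,0,0.7],[-12,0,0,0,0.8],[-15,0,0,0,1]]
  ]
}}

```text
clock: 11.95
tool_pos: [0.6551, -0.0204, 0.3039]
tcp_rot: [0.496, 0.504, -0.494, 0.506]
force: [1.1, -0.1, 0.0]
grip_width: 0.0783
```

Run:
```python
from h import *
im,d=cap("side",9)
crop("side",im,150,300,120,330,3.8,"side9c")
im,d=cap("top",9)
cv2.imwrite("pics/top9.png",cv2.resize(im[:,:,::-1],(800,600),interpolation=cv2.INTER_CUBIC))
st()
```

```text
t 12.05 tcp [658.4 -20.7 309.1] xax [ 0.016 -0.001 -1.   ] yax [0.9997 0.0192 0.0158] F [ 0.6 -0.2  0.8] w 85.1
```

View pics/side9c.png

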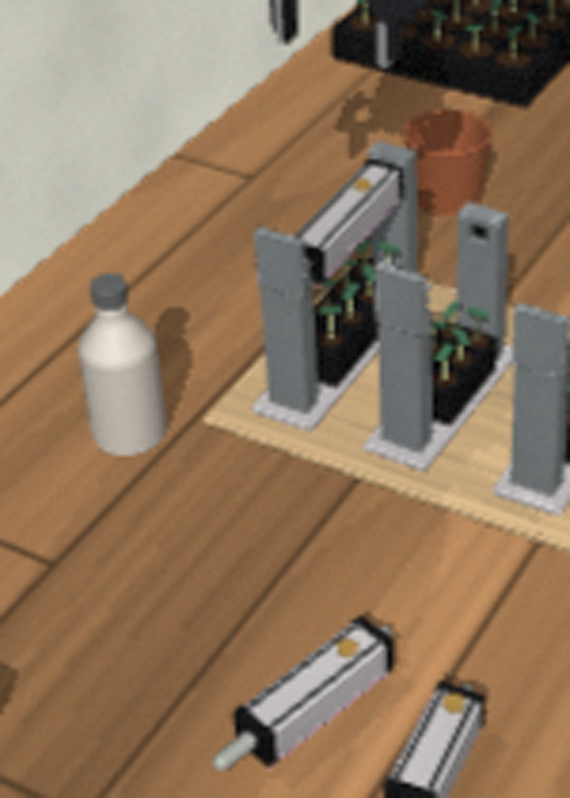

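View pics/top9.png

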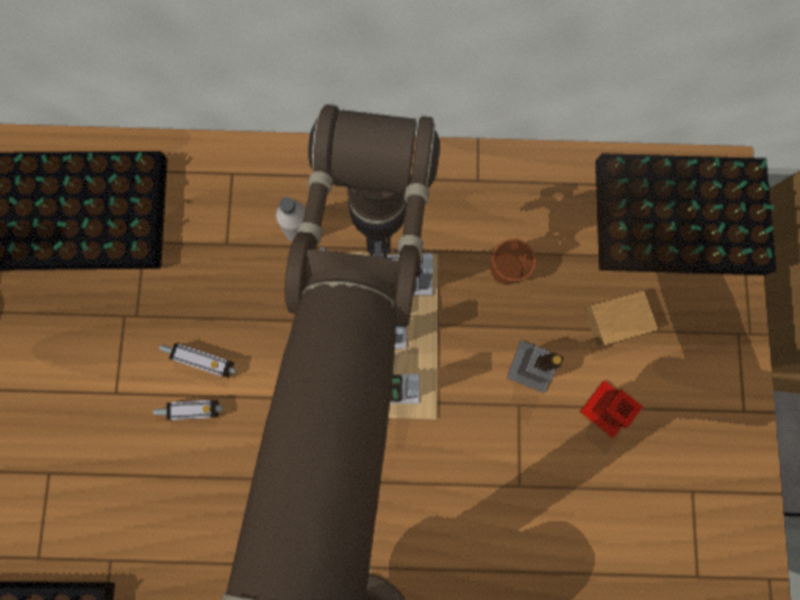

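Call:
{"method": "servo_tool", "body": {
  "deltas": [
    [[0,-1.6,-3.5,3,1],[0,-3.3,-7,6,1],[0,-5,-10.5,9,1],[0,-6.7,-14,12,1],[0,-8.3,-17.3,16.5,1]]
  ]
}}

```text
clock: 12.47
tool_pos: [0.5664, 0.1524, 0.2993]
tcp_rot: [-0.563, -0.428, 0.563, -0.427]
force: [-0.7, 0.6, -0.5]
grip_width: 0.0855
```

Run:
```python
from h import *
tomove((.482,.322,.1),-15.4)
```

```text
t 12.47 tcp [566.4 152.4 299.3] xax [-0.  0. -1.] yax [ 9.632e-01 -2.690e-01 -6.000e-04] F [-0.7  0.6 -0.5] w 85.5
shift cm [ 19.94 -12.68 -14.06] cur yaw of y -15.6
twist -0.2
```

Call:
{"method": "servo_tool", "body": {
  "deltas": [
    [[2,-2.5,-2.8,-0.2,1],[4,-5,-5.6,-0.2,1],[6,-7.6,-8.4,-0.2,1],[9,-10.2,-11.2,-0.2,1],[12,-12.6,-14,-0.2,1]]
  ]
}}

```text
clock: 12.88
tool_pos: [0.488, 0.3099, 0.1893]
tcp_rot: [0.562, 0.43, -0.561, 0.43]
force: [1.1, 0.1, 0.2]
grip_width: 0.0853
```

Call:
{"method": "servo_tool", "body": {
  "deltas": [
    [[2,0,0,0,1],[4,0,0,0,1],[6,0,0,0,1],[8,0,0,0,1],[8,0,0,0,1]]
  ]
}}

```text
clock: 13.3
tool_pos: [0.4854, 0.3066, 0.1049]
tcp_rot: [-0.559, -0.43, 0.565, -0.429]
force: [-1.2, -0.2, -0.0]
grip_width: 0.0852
```

Run:
```python
from h import *
im,d=cap("side",10)
tomove((.482,.322,.031),-15.4)
crop("side",im,160,300,220,350,5,"side10c")
im,d=cap("top",10)
crop("top",im,90,290,150,275,4,"top10c")
```

```text
t 13.35 tcp [486.6 307.1 106.9] xax [-0.006 -0.003 -1.   ] yax [ 0.965  -0.2622 -0.0047] F [-0.3  0.   0.6] w 85.5
shift cm [ 7.59 -0.8  -1.35] cur yaw of y -15.2
twist 0.2
```

View pics/side10c.png

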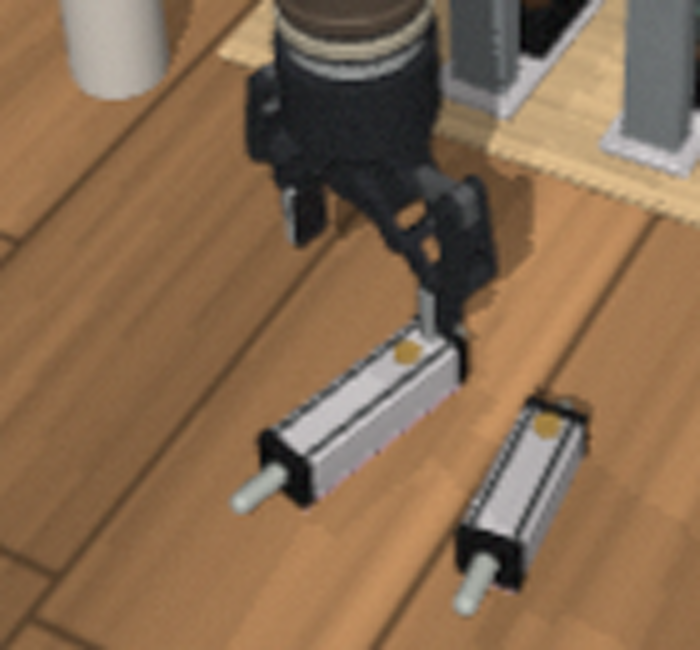

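View pics/top10c.png

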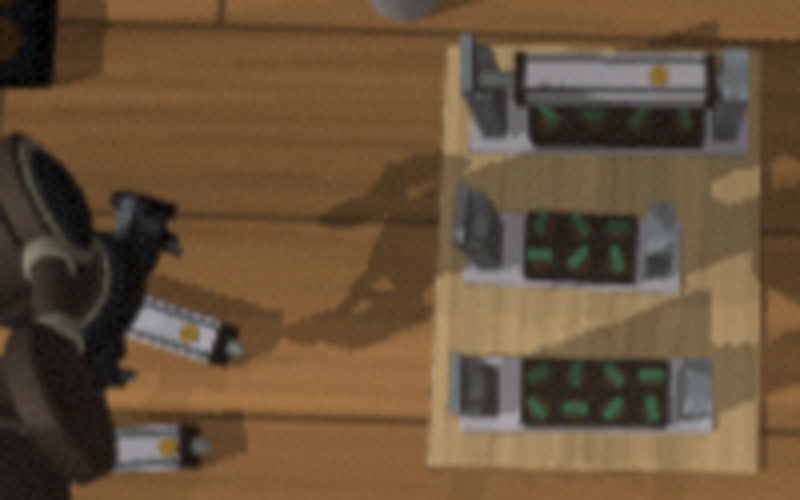

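Call:
{"method": "servo_tool", "body": {
  "deltas": [
    [[0,-0.4,-0.7,0,1],[1,-0.8,-1.4,0.2,1],[3,-0.8,-1.4,0.2,1],[4.5,-0.8,-1.4,0.2,1],[4.5,-0.8,-1.4,0.2,1]]
  ]
}}

```text
clock: 13.82
tool_pos: [0.483, 0.3236, 0.0621]
tcp_rot: [-0.561, -0.429, 0.564, -0.428]
force: [-0.9, -0.5, -0.2]
grip_width: 0.0855
```

Call:
{"method": "servo_tool", "body": {
  "deltas": [
    [[0,0,0,0,1],[1,0,0,0,1],[2,0,0,0,1],[3,0,0,0,1],[3,0,0,0,1]]
  ]
}}

```text
clock: 14.23
tool_pos: [0.4834, 0.3228, 0.0321]
tcp_rot: [-0.561, -0.429, 0.564, -0.428]
force: [-0.9, 0.1, -0.3]
grip_width: 0.0854
```

Run:
```python
from h import *
im,d=cap("side",11)
tomove((.4825,.322,.031),-15.4)
crop("side",im,160,300,220,350,5,"side11c")
```

```text
t 14.28 tcp [483.7 323.   32.7] xax [-0.003 -0.002 -1.   ] yax [ 0.964  -0.2659 -0.0023] F [0.2 0.1 0.8] w 85.5
shift cm [ 0.17 -0.09  0.13] cur yaw of y -15.42
twist -0.02
```

View pics/side11c.png

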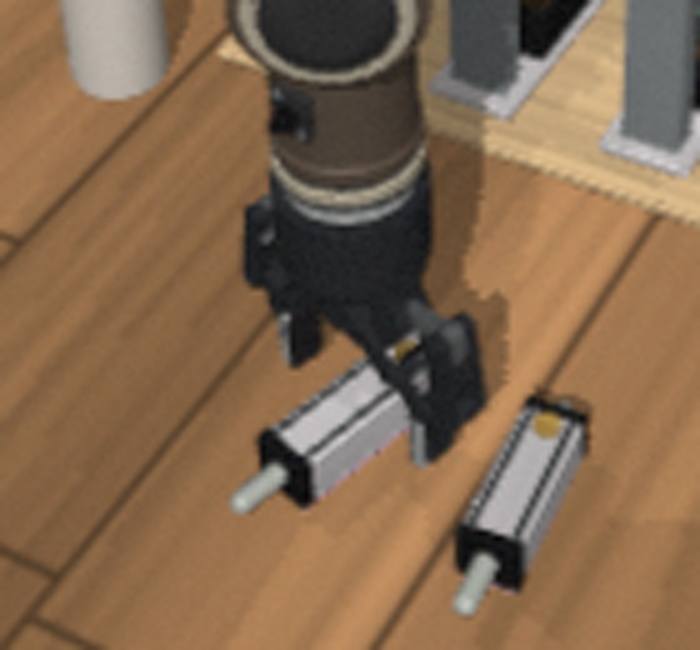

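Call:
{"method": "servo_tool", "body": {
  "deltas": [
    [[0.15,-0.1,0.1,0,0.6],[0.15,-0.1,0.1,0,0.3],[0.15,-0.1,0.1,0,0.1],[0.15,-0.1,0.1,0,0],[0.15,-0.1,0.1,0,0]]
  ]
}}

```text
clock: 14.7
tool_pos: [0.4843, 0.3234, 0.0336]
tcp_rot: [0.563, 0.428, -0.562, 0.428]
force: [0.5, -0.4, -2.4]
grip_width: 0.0311
```

Call:
{"method": "servo_tool", "body": {
  "deltas": [
    [[0,0,0,0,0],[0,0,0,0,0],[0,0,0,0,0],[0,0,0,0,0],[0,0,0,0,0]]
  ]
}}

```text
clock: 15.12
tool_pos: [0.4843, 0.3234, 0.0335]
tcp_rot: [0.563, 0.428, -0.562, 0.428]
force: [0.1, -0.7, 5.2]
grip_width: 0.031
```

Run:
```python
from h import *
tomove((.4382,-.019,.27),1.43)
```

```text
t 15.12 tcp [484.3 323.4  33.5] xax [ 0.001  0.001 -1.   ] yax [ 0.964  -0.2658  0.001 ] F [ 0.1 -0.7  5.2] w 31.0
shift cm [-23.68   4.68  34.21] cur yaw of y -15.41
twist -16.84
```

Call:
{"method": "servo_tool", "body": {
  "deltas": [
    [[-2,0,0,0,0],[-5,0,0,0,0],[-9,0,0,0,0],[-13,0,0,0,0],[-17,0,0,0,0]]
  ]
}}

```text
clock: 15.53
tool_pos: [0.4818, 0.3219, 0.2019]
tcp_rot: [-0.561, -0.429, 0.564, -0.428]
force: [1.2, 0.7, -3.1]
grip_width: 0.0309
```

Call:
{"method": "servo_tool", "body": {
  "deltas": [
    [[-3,0.3,2,-3,0],[-6,0.8,6,-7,0],[-6.7,1.3,10,-11,0],[-6.7,1.9,14,-15,0],[-6.7,2.4,18,-16.8,0]]
  ]
}}

```text
clock: 15.95
tool_pos: [0.4586, 0.1459, 0.2695]
tcp_rot: [0.493, 0.507, -0.493, 0.507]
force: [0.9, -1.7, -4.8]
grip_width: 0.031
```

Run:
```python
from h import *
tomove((.4392,-.0176,.27),1.43)
```

```text
t 15.95 tcp [458.6 145.9 269.5] xax [-0.    -0.001 -1.   ] yax [ 9.996e-01  2.890e-02 -1.000e-04] F [ 0.9 -1.7 -4.8] w 31.0
shift cm [-0.04 -2.41 16.29] cur yaw of y 1.66
twist 0.23
```

Call:
{"method": "servo_tool", "body": {
  "deltas": [
    [[0,-0.6,4,0,0],[0,-1.2,8,0,0],[0,-1.8,12,0,0],[0.5,-2.4,15.5,0,0],[2,-2.4,16.3,0,0]]
  ]
}}

```text
clock: 16.37
tool_pos: [0.4388, -0.0208, 0.25]
tcp_rot: [0.494, 0.504, -0.495, 0.506]
force: [1.2, 0.5, -2.7]
grip_width: 0.0309
```

Call:
{"method": "servo_tool", "body": {
  "deltas": [
    [[1.5,0,0,0,0],[2.7,0,0,0,0],[2.7,0,0,0,0],[2.7,0,0,0,0],[2.7,0,0,0,0]]
  ]
}}

```text
clock: 16.78
tool_pos: [0.4393, -0.016, 0.2225]
tcp_rot: [0.494, 0.506, -0.494, 0.506]
force: [0.3, 0.4, -2.7]
grip_width: 0.0306
```

Run:
```python
from h import *
im,d=cap("side",12)
tomove((.4392,-.0176,.2215),1.43)
crop("side",im,270,340,150,215,10,"side12c")
im,d=cap("top",12)
s,r=st()
crop("top",im,210,280,225,275,11,"top12c")
c=s['tool_pos']
predict(c,91.3,-.0027,.115,.0335,"side",np.array([270,150]),10)
predict(c,91.3,-.0027,.115,.0335,"top",np.array([210,225]),11)
a=np.radians(91.43);dv=np.array([np.cos(a),np.sin(a),0]);n=np.array([np.sin(a),-np.cos(a),0])
o=np.array([.4382,-.0133,0])
for al,la,z in [(.0905,-.02,.183),(.0905,.02,.183),(-.0615,-.018,.155),(-.0615,.018,.155)]:
    e=o+dv*al+n*la;e[2]=z;print(np.round((proj("side",e)[0]-[270,150]+.5)*10-.5))
```

```text
t 16.83 tcp [439.9 -16.  223.1] xax [ 0. -0. -1.] yax [9.997e-01 2.480e-02 5.000e-04] F [ 1.2 -0.2 -3.1] w 31.4
shift cm [ 0.16 -0.07  0.16] cur yaw of y 1.42
twist -0.01
t 16.88 tcp [440.1 -15.9 223.4] xax [ 0.001 -0.    -1.   ] yax [0.9997 0.025  0.0012] F [ 0.2 -0.5 -3.9] w 30.9
side springtip [240. 420.] fixtip [452. 134.] pad [406. 155.] spring end face TL,TR,BR (x+,x-,x-bottom) [231. 304.] [342. 334.] [335. 437.] fix end x+,x- [388. 100.] [493. 126.]
top springtip [-57. 215.] fixtip [629. 219.] pad [457. 214.] spring end face TL,TR,BR (x+,x-,x-bottom) [ 70. 141.] [ 67. 284.] [ 79. 289.] fix end x+,x- [578. 144.] [578. 287.]
[301. 541.]
[162. 501.]
[486. 330.]
[371. 300.]
```

View pics/side12c.png

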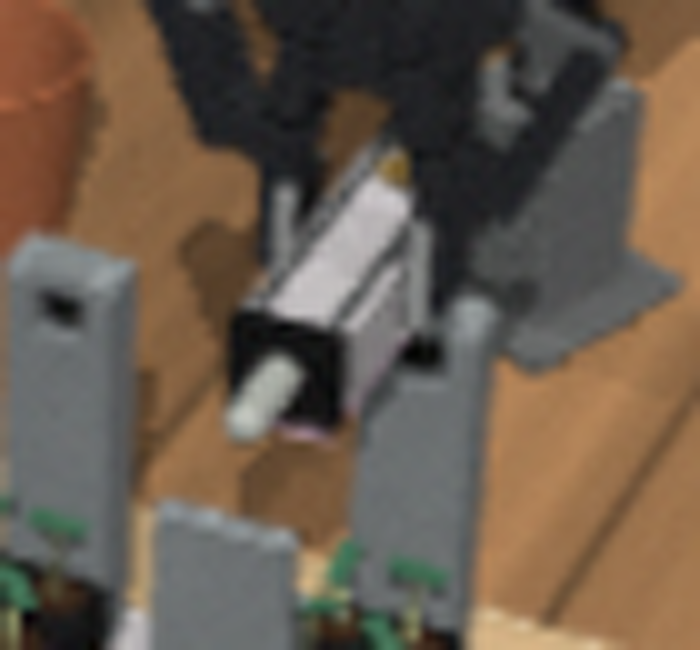

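View pics/top12c.png

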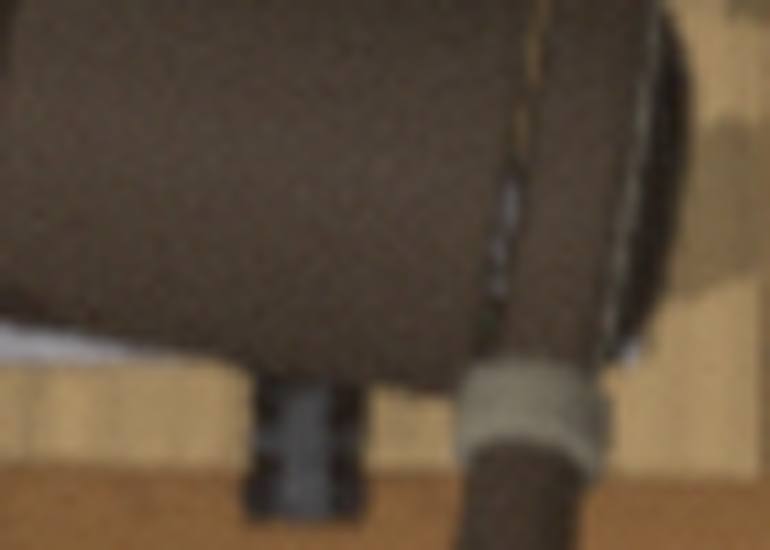

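Call:
{"method": "servo_tool", "body": {
  "deltas": [
    [[0,0.07,0.15,0,0],[1,0.07,0.15,0,0],[2,0.07,0.15,0,0],[3.1,0.07,0.15,0,0],[3.1,0.07,0.15,0,0]]
  ]
}}

```text
clock: 17.3
tool_pos: [0.4379, -0.0172, 0.1888]
tcp_rot: [0.493, 0.508, -0.495, 0.504]
force: [-0.4, -0.7, -3.7]
grip_width: 0.031
```

Call:
{"method": "servo_tool", "body": {
  "deltas": [
    [[0,0,0,0,0],[0,0,0,0,0],[0,0,0,0,0],[0,0,0,0,0],[0,0,0,0,0]]
  ]
}}

```text
clock: 17.72
tool_pos: [0.4408, -0.0177, 0.1923]
tcp_rot: [0.494, 0.506, -0.494, 0.506]
force: [-1.1, 1.1, -2.9]
grip_width: 0.0307
```

Run:
```python
from h import *
im,d=cap("side",13)
tomove((.4407,-.0066,.1915),1.43)
crop("side",im,270,340,150,215,10,"side13c")
s,r=st();c=s['tool_pos']
predict(c,91.3,-.0027,.115,.0335,"side",np.array([270,150]),10)
```

```text
t 17.77 tcp [440.7 -17.7 192.2] xax [ 0.001 -0.    -1.   ] yax [0.9997 0.0243 0.001 ] F [ 0.   0.  -4.2] w 31.1
shift cm [ 0.07  0.03 -1.11] cur yaw of y 1.39
twist -0.04
t 17.77 tcp [440.7 -17.7 192.2] xax [ 0.001 -0.    -1.   ] yax [0.9997 0.0243 0.001 ] F [ 0.   0.  -4.2] w 31.1
side springtip [237. 510.] fixtip [445. 221.] pad [399. 244.] spring end face TL,TR,BR (x+,x-,x-bottom) [228. 394.] [337. 424.] [330. 524.] fix end x+,x- [382. 188.] [485. 214.]
```

View pics/side13c.png

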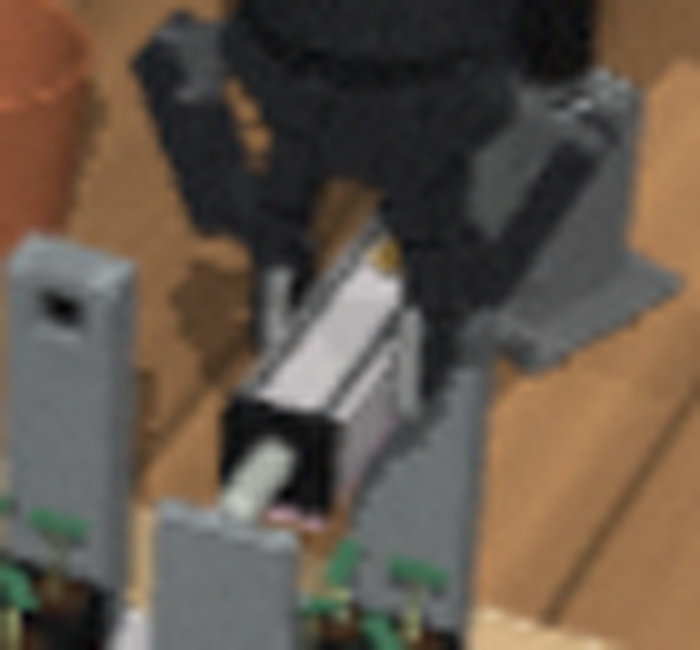

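Call:
{"method": "servo_tool", "body": {
  "deltas": [
    [[0,0,-0.2,0,0],[0,0,-0.5,0,0],[0.1,0,-0.8,0,0],[0.4,0,-1,0,0],[0.6,0,-1.1,0,0]]
  ]
}}

```text
clock: 18.18
tool_pos: [0.4409, -0.0069, 0.1862]
tcp_rot: [0.494, 0.505, -0.494, 0.507]
force: [0.8, -5.0, 0.9]
grip_width: 0.0308
```

Call:
{"method": "servo_tool", "body": {
  "deltas": [
    [[0.1,0,-0.3,0,0],[0.2,0,-0.6,0,0],[0.3,0,-0.9,0,0],[0.3,0,-0.9,0,0],[0.3,0,-0.9,0,0]]
  ]
}}

```text
clock: 18.6
tool_pos: [0.4407, 0.0014, 0.1832]
tcp_rot: [0.493, 0.505, -0.494, 0.507]
force: [1.1, -7.6, -1.2]
grip_width: 0.0308
```

Run:
```python
from h import *
tomove((.4407,.0014,.1525),1.43)
```

```text
t 18.6 tcp [440.7   1.4 183.2] xax [ 0.002 -0.003 -1.   ] yax [0.9997 0.0253 0.0019] F [ 1.1 -7.6 -1.2] w 30.8
shift cm [ 3.07 -0.01 -0.01] cur yaw of y 1.45
twist 0.02
```

Call:
{"method": "servo_tool", "body": {
  "deltas": [
    [[0.3,0,0.1,0,0],[0.6,0,0.1,0,0],[0.9,0,0.1,0,0],[1.2,0,0.1,0,0],[1.5,0,0.1,0,0]]
  ]
}}

```text
clock: 19.02
tool_pos: [0.4411, 0.0004, 0.1685]
tcp_rot: [0.494, 0.505, -0.494, 0.507]
force: [-0.0, -6.8, 2.5]
grip_width: 0.0308
```

Call:
{"method": "servo_tool", "body": {
  "deltas": [
    [[0.2,0,0,0,0],[0.4,0,0,0,0],[0.6,0,0,0,0],[0.8,0,0,0,0],[1,0,0,0,0]]
  ]
}}

```text
clock: 19.43
tool_pos: [0.441, 0.0004, 0.1584]
tcp_rot: [0.494, 0.505, -0.494, 0.507]
force: [-0.5, -7.0, 1.0]
grip_width: 0.0307
```

Run:
```python
from h import *
im,d=cap("side",14)
tomove((.4407,.0004,.1525),1.43)
crop("side",im,270,340,150,215,10,"side14c")
```

```text
t 19.48 tcp [4.409e+02 4.000e-01 1.580e+02] xax [ 0.002 -0.002 -1.   ] yax [0.9997 0.0246 0.0021] F [ 1.  -6.9 -0.9] w 30.7
shift cm [ 0.55 -0.02  0.  ] cur yaw of y 1.41
twist -0.02
```

View pics/side14c.png

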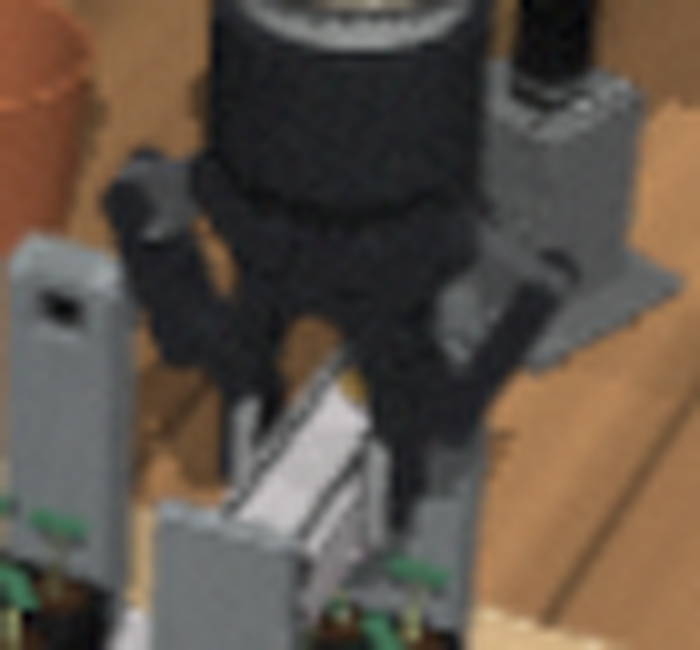

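Good; continue down to about 0.1525, then slide back.

Call:
{"method": "servo_tool", "body": {
  "deltas": [
    [[0.1,0,0,0,0],[0.25,0,0,0,0],[0.4,0,0,0,0],[0.5,0,0,0,0],[0.5,0,0,0,0]]
  ]
}}

```text
clock: 19.9
tool_pos: [0.4409, 0.0004, 0.1531]
tcp_rot: [0.494, 0.505, -0.494, 0.507]
force: [1.0, -7.2, -1.2]
grip_width: 0.0307
```

Call:
{"method": "servo_tool", "body": {
  "deltas": [
    [[0,0,0.2,0,0],[0,0,0.4,0,0],[0,0,0.6,0,0],[0,0,0.8,0,0],[0,0,0.9,0,0]]
  ]
}}

```text
clock: 20.32
tool_pos: [0.441, -0.0083, 0.153]
tcp_rot: [0.494, 0.505, -0.494, 0.507]
force: [1.0, -4.0, -1.3]
grip_width: 0.031
```

Run:
```python
from h import *
tomove((.4407,-.0106,.1515),1.43)
```

```text
t 20.32 tcp [441.   -8.3 153. ] xax [ 0.002 -0.001 -1.   ] yax [0.9997 0.0241 0.002 ] F [ 1.  -4.  -1.3] w 31.0
shift cm [ 0.15 -0.04  0.23] cur yaw of y 1.38
twist -0.05
```

Call:
{"method": "servo_tool", "body": {
  "deltas": [
    [[0.05,0,0.1,0,0],[0.1,0,0.15,0,0],[0.1,0,0.2,0,0],[0.1,0,0.25,0,0],[0.1,0,0.25,0,0]]
  ]
}}

```text
clock: 20.73
tool_pos: [0.4406, -0.0102, 0.1519]
tcp_rot: [0.494, 0.506, -0.494, 0.506]
force: [1.8, -4.3, -0.5]
grip_width: 0.0309
```

Run:
```python
from h import *
tomove((.4407,-.0106,.1515),1.43)
```

```text
t 20.73 tcp [440.6 -10.2 151.9] xax [ 0.001 -0.    -1.   ] yax [0.9997 0.024  0.0012] F [ 1.8 -4.3 -0.5] w 30.9
shift cm [0.04 0.01 0.04] cur yaw of y 1.38
twist -0.05
```

Call:
{"method": "servo_tool", "body": {
  "deltas": [
    [[0,0,0.05,0,0.4],[0,0,0.05,0,0.5],[0,0,0.05,0,0.65],[0,0,0.05,0,0.7],[0,0,0.05,0,0.7]]
  ]
}}

```text
clock: 21.15
tool_pos: [0.4399, -0.0103, 0.1517]
tcp_rot: [0.494, 0.506, -0.494, 0.506]
force: [0.3, -0.4, 0.3]
grip_width: 0.0599
```

Call:
{"method": "servo_tool", "body": {
  "deltas": [
    [[-1,0,0,0,0.7],[-4,0,0,0,0.7],[-8,0,0,0,0.7],[-12,0,0,0,0.8],[-15,0,0,0,1]]
  ]
}}

```text
clock: 21.57
tool_pos: [0.4409, -0.0106, 0.3058]
tcp_rot: [0.495, 0.505, -0.493, 0.507]
force: [0.9, 0.7, 0.3]
grip_width: 0.0785
```

Run:
```python
from h import *
im,d=cap("side",15)
crop("side",im,170,350,130,350,3.4,"side15c")
im,d=cap("top",15)
crop("top",im,90,290,150,275,4,"top15c")
tomove((.387,.33,.1),4.3)
```

```text
t 21.67 tcp [444.2 -11.  309.3] xax [ 0.014 -0.001 -1.   ] yax [0.9996 0.0244 0.014 ] F [ 0.4 -0.1  0.3] w 85.1
shift cm [ 20.79  -5.17 -34.27] cur yaw of y 1.4
twist -2.9
```

View pics/side15c.png

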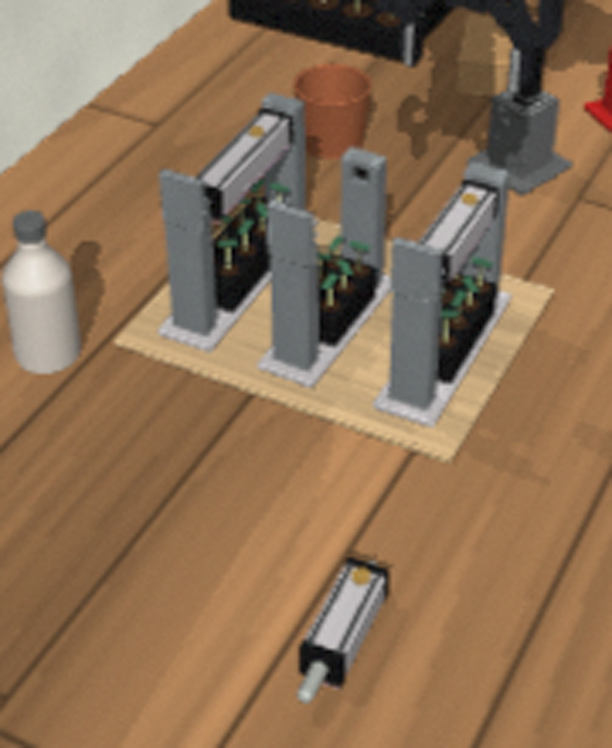

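View pics/top15c.png

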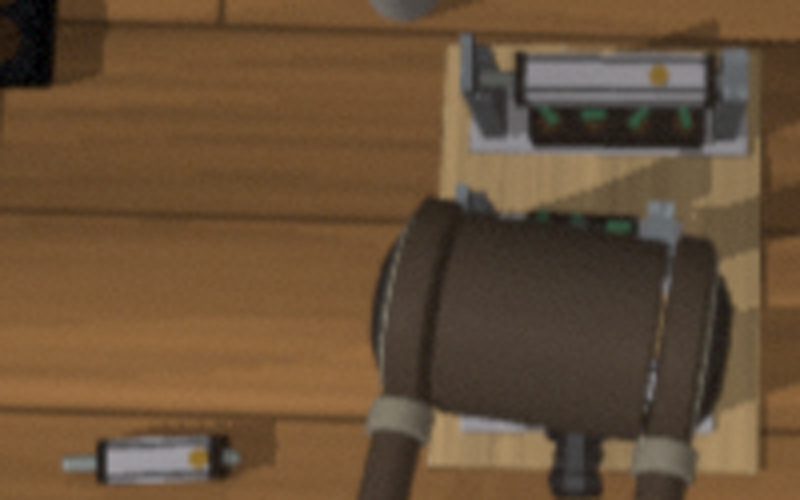

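Run:
```python
from h import *
im,d=load("top",15)
crop("top",im,95,160,245,285,11,"top15d")
```

```text
(no output)
```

View pics/top15d.png

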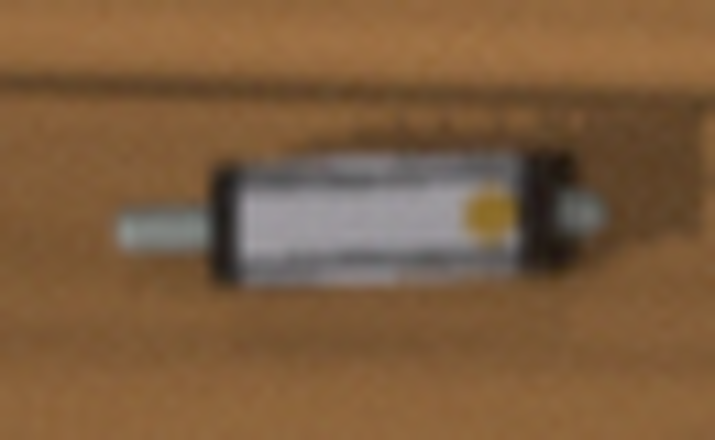

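Run:
```python
from h import *
f=lambda c:(95+(c[0]+.5)/11-.5,245+(c[1]+.5)/11-.5)
a=onz("top",*f((115,230)),.02);b=onz("top",*f((606,212)),.02);p=onz("top",*f((491,213)),.0355)
dd=(a-b)/np.linalg.norm(a-b)
print(np.linalg.norm(a-b),np.degrees(np.arctan2(dd[1],dd[0])),b+dd*.057,p+dd*.03)
tomove(tuple((b+dd*.057)[:2])+(.1,),np.degrees(np.arctan2(dd[1],dd[0]))-90)
```

```text
0.13253696765148942 93.68880460633932 [0.38058111 0.30786841 0.02      ] [0.38129222 0.30763135 0.0355    ]
t 21.67 tcp [444.2 -11.  309.3] xax [ 0.014 -0.001 -1.   ] yax [0.9996 0.0244 0.014 ] F [ 0.4 -0.1  0.3] w 85.1
shift cm [ 20.79  -5.87 -32.07] cur yaw of y 1.4
twist -2.29
```

Call:
{"method": "servo_tool", "body": {
  "deltas": [
    [[0,-1,-4,-0.5,1],[0,-2,-8,-1,1],[0,-3,-12,-1.5,1],[0,-4,-16,-2,1],[0,-5,-20,-2.3,1]]
  ]
}}

```text
clock: 22.08
tool_pos: [0.384, 0.1895, 0.3017]
tcp_rot: [0.484, 0.516, -0.484, 0.516]
force: [0.7, 0.6, -0.2]
grip_width: 0.0854
```

Call:
{"method": "servo_tool", "body": {
  "deltas": [
    [[2,0,-4,0,1],[5,0,-8,0,1],[9,0,-12,0,1],[13,0,-12,0,1],[17,0,-12,0,1]]
  ]
}}

```text
clock: 22.5
tool_pos: [0.3781, 0.3094, 0.1486]
tcp_rot: [0.485, 0.516, -0.481, 0.517]
force: [0.9, 0.1, -0.6]
grip_width: 0.0854
```

Call:
{"method": "servo_tool", "body": {
  "deltas": [
    [[1,0,0,0,1],[3,0,0,0,1],[3,0,0,0,1],[3,0,0,0,1],[3,0,0,0,1]]
  ]
}}

```text
clock: 22.92
tool_pos: [0.3788, 0.3063, 0.1203]
tcp_rot: [0.485, 0.516, -0.483, 0.516]
force: [0.2, -1.1, -0.7]
grip_width: 0.0855
```

Run:
```python
from h import *
im,d=cap("side",16)
tomove((.382,.309,.032),3.7)
crop("side",im,170,350,200,350,4,"side16c")
im,d=cap("top",16)
crop("top",im,90,290,150,285,4,"top16c")
```

```text
t 22.97 tcp [379.2 306.6 120.8] xax [ 0.003  0.002 -1.   ] yax [0.998  0.0637 0.003 ] F [-0.2  0.3  0.5] w 85.2
shift cm [ 8.88  0.27 -0.2 ] cur yaw of y 3.65
twist -0.05
```

View pics/side16c.png

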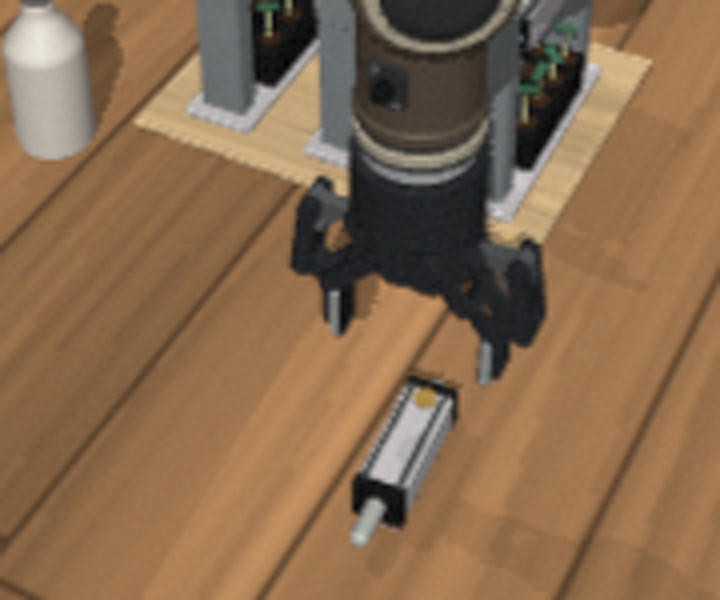

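View pics/top16c.png

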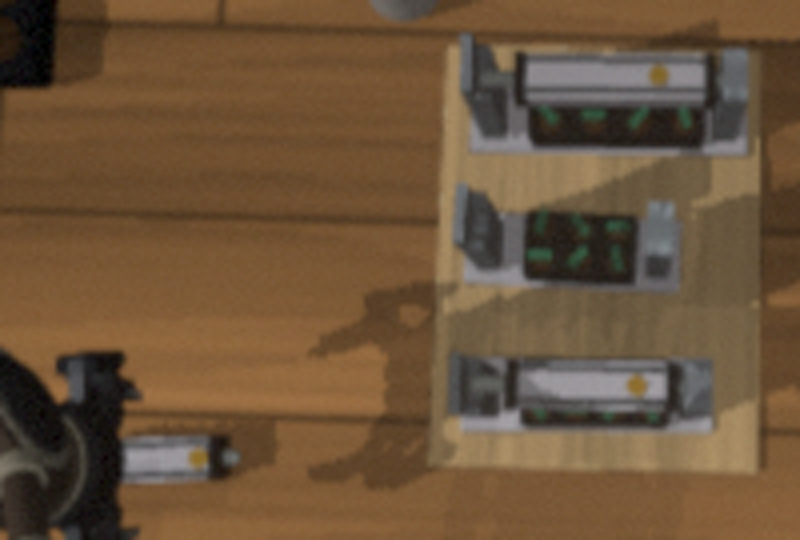

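Long and mid bars sit in their stands (pads at (659,75) and (638,385) in the crop); the short bar is clear of the open fingers. Going down on it.

Call:
{"method": "servo_tool", "body": {
  "deltas": [
    [[2,0.25,-0.2,0,1],[4,0.25,-0.2,0,1],[6,0.25,-0.2,0,1],[8,0.25,-0.2,0,1],[8.8,0.25,-0.2,0,1]]
  ]
}}

```text
clock: 23.43
tool_pos: [0.3798, 0.3078, 0.0301]
tcp_rot: [0.483, 0.516, -0.484, 0.516]
force: [0.6, 0.6, -0.1]
grip_width: 0.0855
```

Call:
{"method": "servo_tool", "body": {
  "deltas": [
    [[0,0,0,0,1],[0,0,0,0,1],[0,0,0,0,1],[0,0,0,0,0.6],[0,0,0,0,0.4]]
  ]
}}

```text
clock: 23.85
tool_pos: [0.381, 0.3089, 0.0319]
tcp_rot: [0.485, 0.516, -0.483, 0.516]
force: [0.5, -1.0, 0.6]
grip_width: 0.0642
```

Run:
```python
from h import *
im,d=cap("side",17)
tomove((.382,.309,.032),3.7)
crop("side",im,170,350,200,350,4,"side17c")
```

```text
t 23.9 tcp [380.8 308.8  31.7] xax [ 0.002  0.001 -1.   ] yax [0.9979 0.0645 0.0018] F [-1.   0.4  1.3] w 56.5
shift cm [-0.03  0.12 -0.01] cur yaw of y 3.7
twist -0.0
```

View pics/side17c.png

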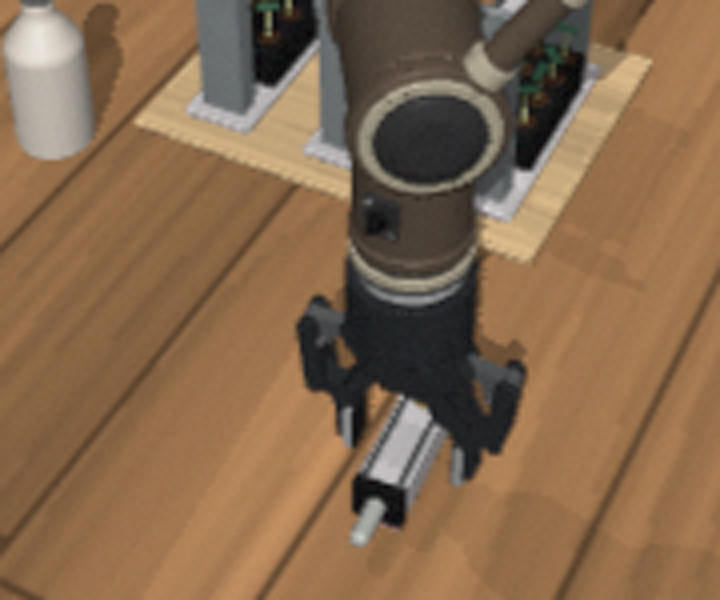

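Call:
{"method": "servo_tool", "body": {
  "deltas": [
    [[0,0.1,0,0,0.2],[0,0.1,0,0,0.1],[0,0.1,0,0,0],[0,0.1,0,0,0],[0,0.1,0,0,0]]
  ]
}}

```text
clock: 24.32
tool_pos: [0.3819, 0.3088, 0.0314]
tcp_rot: [0.484, 0.516, -0.483, 0.516]
force: [0.4, -1.0, 5.7]
grip_width: 0.0308
```

Call:
{"method": "servo_tool", "body": {
  "deltas": [
    [[0,0,0,0,0],[0,0,0,0,0],[0,0,0,0,0],[0,0,0,0,0],[0,0,0,0,0]]
  ]
}}

```text
clock: 24.73
tool_pos: [0.3819, 0.3088, 0.0314]
tcp_rot: [0.484, 0.516, -0.483, 0.516]
force: [-0.7, -0.1, 6.0]
grip_width: 0.0312
```

Run:
```python
from h import *
tomove((.548,-.003,.27),-0.6)
```

```text
t 24.73 tcp [381.9 308.8  31.4] xax [ 0.001  0.001 -1.   ] yax [0.9979 0.0645 0.0015] F [-0.7 -0.1  6. ] w 31.2
shift cm [-23.86  14.6   32.17] cur yaw of y 3.7
twist 4.3
```

Call:
{"method": "servo_tool", "body": {
  "deltas": [
    [[-2,0,0,0,0],[-5,0,0,0,0],[-9,0,0,0,0],[-13,0,0,0,0],[-17,0,0,0,0]]
  ]
}}

```text
clock: 25.15
tool_pos: [0.3796, 0.3073, 0.2008]
tcp_rot: [0.482, 0.516, -0.485, 0.516]
force: [1.3, 0.5, -2.8]
grip_width: 0.0317
```

Call:
{"method": "servo_tool", "body": {
  "deltas": [
    [[-3,1,2,1,0],[-6,2.6,5.5,2,0],[-6.9,4.2,9,3,0],[-6.9,5.8,12.5,4,0],[-6.9,7.4,16,4.3,0]]
  ]
}}

```text
clock: 25.57
tool_pos: [0.4658, 0.152, 0.2705]
tcp_rot: [0.503, 0.497, -0.502, 0.498]
force: [0.1, -0.1, -2.8]
grip_width: 0.0309
```

Run:
```python
from h import *
tomove((.5486,-.0044,.27),-0.6)
```

```text
t 25.57 tcp [465.8 152.  270.5] xax [ 0.002  0.    -1.   ] yax [ 0.9999 -0.0102  0.0018] F [ 0.1 -0.1 -2.8] w 30.9
shift cm [ 0.06  8.44 15.55] cur yaw of y -0.58
twist 0.02
```

Call:
{"method": "servo_tool", "body": {
  "deltas": [
    [[0,1.9,3.5,0,0],[0,3.8,7,0,0],[0,5.7,10.5,0,0],[0.5,7.6,14,0,0],[2,8.4,15.6,0,0]]
  ]
}}

```text
clock: 25.98
tool_pos: [0.5506, -0.0079, 0.2509]
tcp_rot: [0.504, 0.495, -0.503, 0.499]
force: [1.6, 0.4, -1.3]
grip_width: 0.031
```

Call:
{"method": "servo_tool", "body": {
  "deltas": [
    [[1.5,0,0,0,0],[3,0,0,0,0],[3,0,0,0,0],[3,0,0,0,0],[3,0,0,0,0]]
  ]
}}

```text
clock: 26.4
tool_pos: [0.5474, -0.0032, 0.2196]
tcp_rot: [-0.502, -0.498, 0.503, -0.497]
force: [0.1, -0.2, -1.3]
grip_width: 0.0312
```

Run:
```python
from h import *
im,d=cap("side",18)
tomove((.5486,-.0044,.2194),-.6)
crop("side",im,230,300,145,205,10,"side18c")
im,d=cap("top",18)
s,r=st()
crop("top",im,200,270,185,225,11,"top18c")
c=s['tool_pos']
predict(c,89.4,-.001,.09,.0314,"side",np.array([230,145]),10)
predict(c,89.4,-.001,.09,.0314,"top",np.array([200,185]),11)
a=np.radians(89.4);dv=np.array([np.cos(a),np.sin(a),0]);n=np.array([np.sin(a),-np.cos(a),0])
o=np.array([.5466,.0016,0])
for al,la,z in [(.078,-.02,.183),(.078,.02,.183),(-.049,-.018,.155),(-.049,.018,.155)]:
    e=o+dv*al+n*la;e[2]=z;print(np.round((proj("side",e)[0]-[230,145]+.5)*10-.5))
```

```text
t 26.45 tcp [547.9  -3.1 220.4] xax [ 0.001 -0.    -1.   ] yax [ 0.9999 -0.01    0.0011] F [-0.6 -0.2 -1.3] w 31.1
shift cm [0.1  0.07 0.13] cur yaw of y -0.57
twist 0.03
t 26.5 tcp [548.2  -3.1 220.8] xax [ 0.002 -0.    -1.   ] yax [ 0.9999 -0.0099  0.0019] F [ 0.6 -0.8 -2.6] w 30.8
side springtip [267. 366.] fixtip [483. 142.] pad [442. 139.] spring end face TL,TR,BR (x+,x-,x-bottom) [268. 255.] [370. 285.] [370. 387.] fix end x+,x- [416. 106.] [515. 133.]
top springtip [ 68. 178.] fixtip [633. 200.] pad [517. 185.] spring end face TL,TR,BR (x+,x-,x-bottom) [195. 105.] [187. 242.] [199. 263.] fix end x+,x- [584. 120.] [579. 257.]
[322. 483.]
[195. 443.]
[518. 335.]
[410. 303.]
```

View pics/side18c.png

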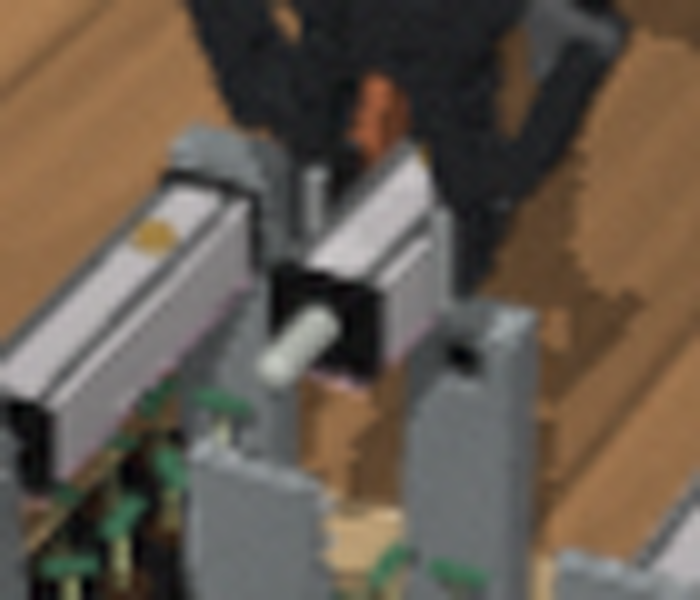

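View pics/top18c.png

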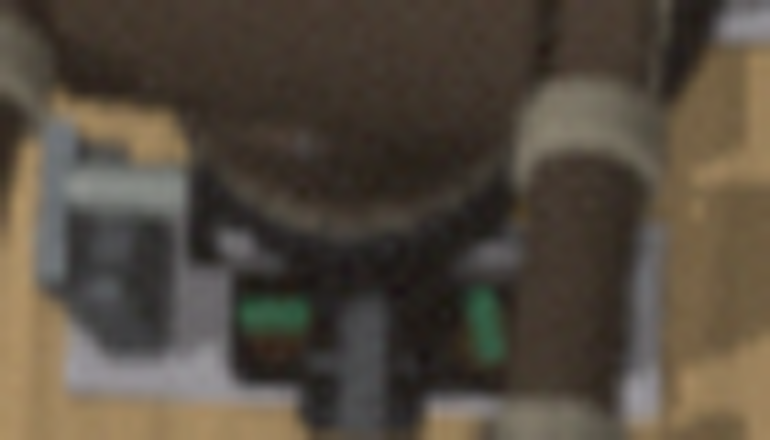

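Call:
{"method": "servo_tool", "body": {
  "deltas": [
    [[0,0.08,0.1,0,0],[1,0.08,0.1,0,0],[2,0.08,0.1,0,0],[3,0.08,0.1,0,0],[3,0.08,0.1,0,0]]
  ]
}}

```text
clock: 26.92
tool_pos: [0.5465, -0.0043, 0.1867]
tcp_rot: [-0.501, -0.499, 0.504, -0.496]
force: [0.0, -0.3, -2.5]
grip_width: 0.0308
```

Call:
{"method": "servo_tool", "body": {
  "deltas": [
    [[0,0,0,0,0],[0,0,0,0,0],[0,0,0,0,0],[0,0,0,0,0],[0,0,0,0,0]]
  ]
}}

```text
clock: 27.33
tool_pos: [0.5486, -0.0045, 0.1901]
tcp_rot: [0.503, 0.497, -0.502, 0.498]
force: [0.1, -0.3, -2.7]
grip_width: 0.0314
```

Run:
```python
from h import *
im,d=cap("side",19)
tomove((.5488,.0066,.1904),-.6)
crop("side",im,230,300,145,205,10,"side19c")
s,r=st();c=s['tool_pos']
predict(c,89.4,-.001,.09,.0314,"side",np.array([230,145]),10)
```

```text
t 27.38 tcp [548.5  -4.5 190. ] xax [ 0.001 -0.    -1.   ] yax [ 9.999e-01 -1.070e-02  6.000e-04] F [-0.4  0.1 -2.3] w 31.3
shift cm [-0.04  0.01 -1.11] cur yaw of y -0.61
twist -0.01
t 27.38 tcp [548.5  -4.5 190. ] xax [ 0.001 -0.    -1.   ] yax [ 9.999e-01 -1.070e-02  6.000e-04] F [-0.4  0.1 -2.3] w 31.3
side springtip [270. 454.] fixtip [482. 227.] pad [441. 226.] spring end face TL,TR,BR (x+,x-,x-bottom) [271. 344.] [371. 374.] [370. 472.] fix end x+,x- [416. 193.] [513. 220.]
```

View pics/side19c.png

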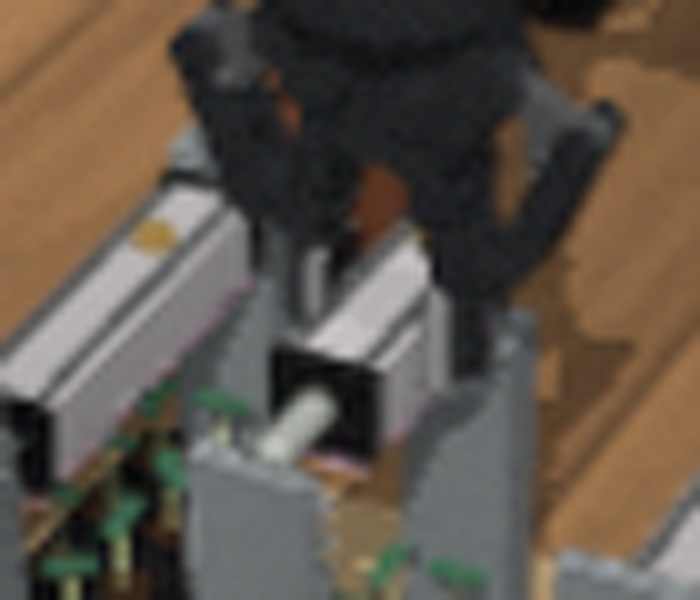

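Call:
{"method": "servo_tool", "body": {
  "deltas": [
    [[0,0,-0.2,0,0],[0,0,-0.5,0,0],[0.1,0,-0.8,0,0],[0.4,0,-1,0,0],[0.6,0,-1.1,0,0]]
  ]
}}

```text
clock: 27.8
tool_pos: [0.5492, 0.0061, 0.1842]
tcp_rot: [0.503, 0.497, -0.502, 0.498]
force: [1.1, -4.8, 0.6]
grip_width: 0.0309
```

Call:
{"method": "servo_tool", "body": {
  "deltas": [
    [[0.1,0,-0.3,0,0],[0.2,0,-0.6,0,0],[0.3,0,-0.8,0,0],[0.3,0,-0.8,0,0],[0.3,0,-0.8,0,0]]
  ]
}}

```text
clock: 28.22
tool_pos: [0.5492, 0.0134, 0.181]
tcp_rot: [-0.502, -0.496, 0.503, -0.499]
force: [-0.1, -6.9, -0.1]
grip_width: 0.0312
```

Run:
```python
from h import *
tomove((.5488,.0141,.1504),-.6)
```

```text
t 28.22 tcp [549.2  13.4 181. ] xax [ 0.002 -0.003 -1.   ] yax [ 0.9999 -0.01    0.0016] F [-0.1 -6.9 -0.1] w 31.2
shift cm [ 3.06 -0.05 -0.08] cur yaw of y -0.57
twist 0.03
```

Call:
{"method": "servo_tool", "body": {
  "deltas": [
    [[0.3,0,0,0,0],[0.6,0,0,0,0],[0.9,0,0,0,0],[1.2,0,0,0,0],[1.5,0,0,0,0]]
  ]
}}

```text
clock: 28.63
tool_pos: [0.5496, 0.0133, 0.1664]
tcp_rot: [0.503, 0.496, -0.503, 0.499]
force: [0.2, -6.0, 2.6]
grip_width: 0.0311
```

Call:
{"method": "servo_tool", "body": {
  "deltas": [
    [[0.2,0,0,0,0],[0.4,0,0,0,0],[0.6,0,0,0,0],[0.8,0,0,0,0],[1,0,0,0,0]]
  ]
}}

```text
clock: 29.05
tool_pos: [0.5495, 0.0134, 0.1564]
tcp_rot: [-0.503, -0.496, 0.503, -0.498]
force: [-0.2, -6.9, 2.0]
grip_width: 0.031
```

Call:
{"method": "servo_tool", "body": {
  "deltas": [
    [[0.1,0,0,0,0],[0.25,0,0,0,0],[0.4,0,0,0,0],[0.5,0,0,0,0],[0.5,0,0,0,0]]
  ]
}}

```text
clock: 29.47
tool_pos: [0.5494, 0.0134, 0.1511]
tcp_rot: [-0.503, -0.496, 0.503, -0.498]
force: [-0.3, -7.0, 0.8]
grip_width: 0.0307
```

Call:
{"method": "servo_tool", "body": {
  "deltas": [
    [[0,0,0.2,0,0],[0,0,0.4,0,0],[0,0,0.6,0,0],[0,0,0.8,0,0],[0,0,0.9,0,0]]
  ]
}}

```text
clock: 29.88
tool_pos: [0.5493, 0.0049, 0.151]
tcp_rot: [0.503, 0.497, -0.502, 0.498]
force: [0.9, -4.7, -0.6]
grip_width: 0.0314
```

Run:
```python
from h import *
tomove((.5488,.0026,.1494),-.6)
```

```text
t 29.88 tcp [549.3   4.9 151. ] xax [ 0.002 -0.001 -1.   ] yax [ 0.9999 -0.011   0.0019] F [ 0.9 -4.7 -0.6] w 31.4
shift cm [ 0.16 -0.04  0.23] cur yaw of y -0.63
twist -0.03
```

Call:
{"method": "servo_tool", "body": {
  "deltas": [
    [[0.05,-0.03,0.1,0,0],[0.1,-0.03,0.2,0,0],[0.1,-0.03,0.25,0,0],[0.1,-0.03,0.3,0,0],[0.1,-0.03,0.3,0,0]]
  ]
}}

```text
clock: 30.3
tool_pos: [0.5485, 0.0026, 0.1497]
tcp_rot: [0.503, 0.497, -0.502, 0.497]
force: [1.8, -4.7, -1.4]
grip_width: 0.0309
```

Call:
{"method": "servo_tool", "body": {
  "deltas": [
    [[0,0,0,0,0.4],[0,0,0,0,0.5],[0,0,0,0,0.6],[0,0,0,0,0.65],[0,0,0,0,0.65]]
  ]
}}

```text
clock: 30.72
tool_pos: [0.5478, 0.003, 0.1496]
tcp_rot: [-0.503, -0.498, 0.503, -0.497]
force: [0.7, 0.2, -0.1]
grip_width: 0.0553
```

Call:
{"method": "servo_tool", "body": {
  "deltas": [
    [[-1,0,0,0,0.65],[-4,0,0,0,0.65],[-8,0,0,0,0.65],[-12,0,0,0,0.7],[-15,0,0,0,0.7]]
  ]
}}

```text
clock: 31.13
tool_pos: [0.5489, 0.0026, 0.304]
tcp_rot: [0.504, 0.496, -0.502, 0.498]
force: [1.2, -0.1, 0.7]
grip_width: 0.0598
```

Run:
```python
from h import *
im,d=cap("side",20)
crop("side",im,190,350,100,240,5,"side20c")
im,d=cap("top",20)
crop("top",im,190,360,150,275,4.5,"top20c")
st()
```

```text
t 31.23 tcp [552.2   2.4 308.1] xax [ 0.015 -0.001 -1.   ] yax [ 0.9998 -0.0105  0.0147] F [0.4 0.5 0.2] w 60.1
```

View pics/side20c.png

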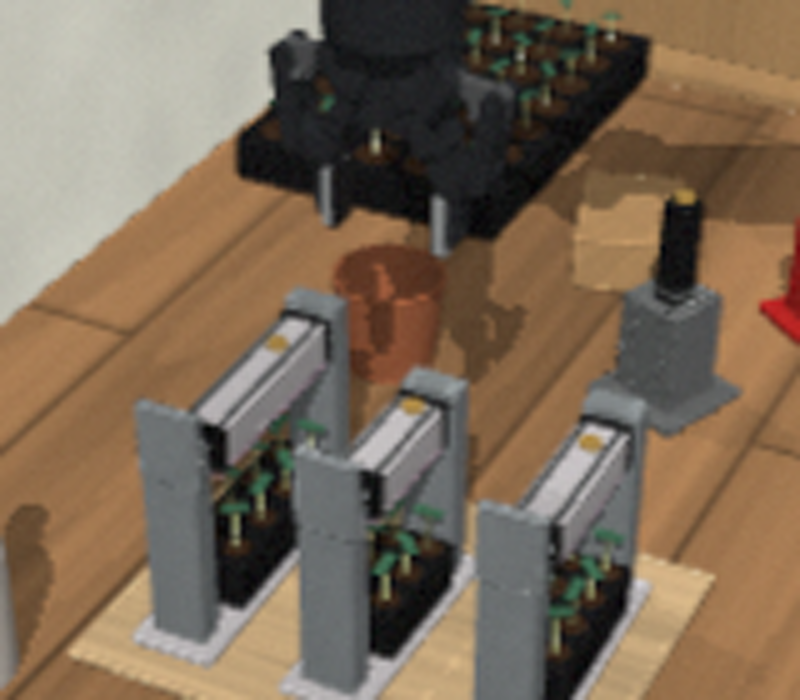

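View pics/top20c.png

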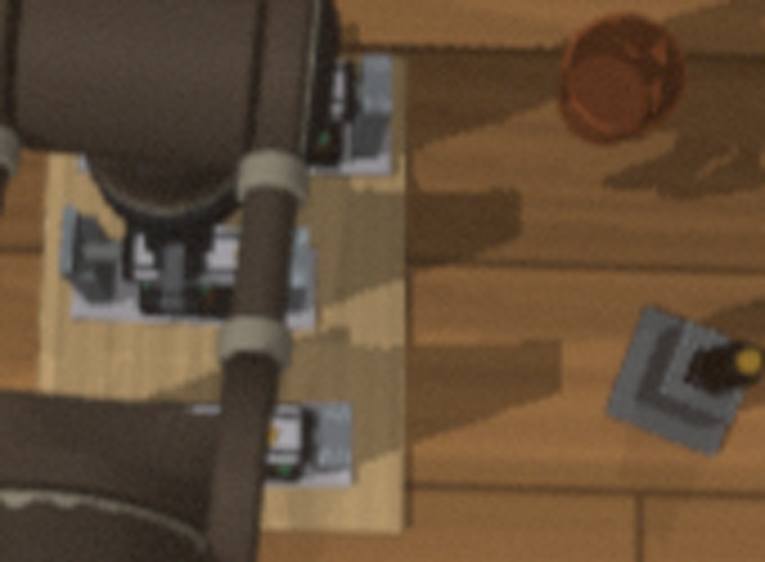

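Run:
```python
from h import *
im,d=load("top",16)
crop("top",im,315,375,205,260,12,"top16h")
im,d=load("side",20)
crop("side",im,305,345,130,190,12,"side20h")
```

```text
(no output)
```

View pics/top16h.png

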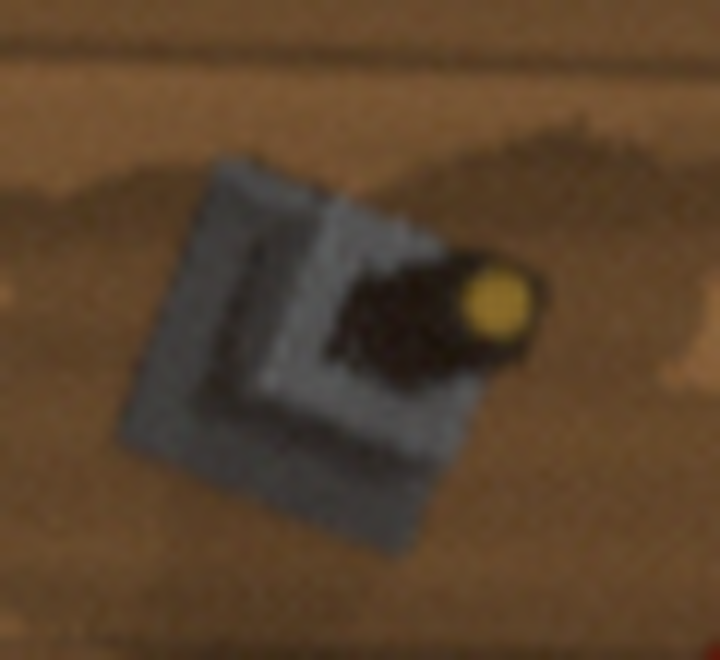

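View pics/side20h.png

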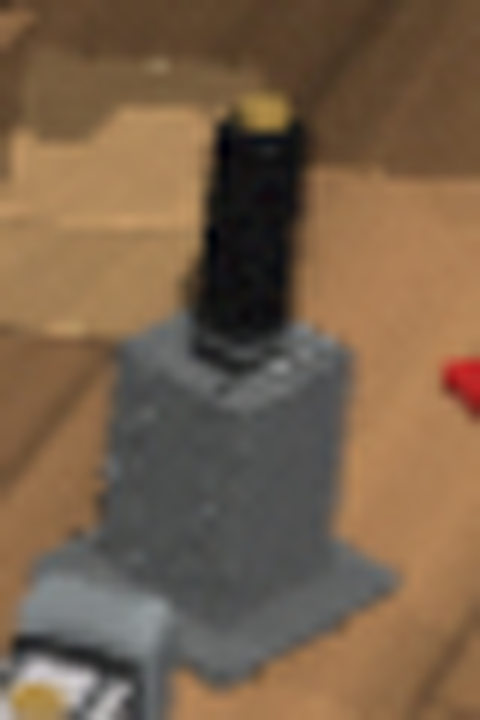

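Run:
```python
from h import *
f=lambda c:(315+(c[0]+.5)/12-.5,205+(c[1]+.5)/12-.5)
g=lambda c:(305+(c[0]+.5)/12-.5,130+(c[1]+.5)/12-.5)
C=[onz("top",*f(c),.008)[:2] for c in [(222,152),(118,437),(408,557)]]
ang=lambda d:np.degrees(np.arctan2(d[1],d[0]))
print('foot',C,ang(C[0]-C[1]),ang(C[2]-C[1]),np.linalg.norm(C[0]-C[1]),np.linalg.norm(C[2]-C[1]),'centre',(C[0]+C[2])/2)
B=[onz("top",*f(c),.085)[:2] for c in [(335,192),(262,388),(448,466)]]
print('block',ang(B[0]-B[1]),ang(B[2]-B[1]),np.linalg.norm(B[0]-B[1]),np.linalg.norm(B[2]-B[1]),'centre',(B[0]+B[2])/2)
print('cap top',onz("top",*f((498,302)),.159),'side',onz("side",*g((265,112)),.159))
tomove((.488,-.322,.3),0)
```

```text
foot [array([ 0.54174315, -0.30086952]), array([ 0.46788064, -0.2736542 ]), array([ 0.43967633, -0.34714794])] -20.22678572594745 -110.99504180706988 0.07871686358205077 0.07871984709942037 centre [ 0.49070974 -0.32400873]
block -20.84058726446178 -111.34977624464534 0.05080184884432313 0.04732867790649663 centre [ 0.49058189 -0.32390744]
cap top [ 0.49040293 -0.32872944  0.159     ] side [ 0.49066719 -0.32623187  0.159     ]
t 31.23 tcp [552.2   2.4 308.1] xax [ 0.015 -0.001 -1.   ] yax [ 0.9998 -0.0105  0.0147] F [0.4 0.5 0.2] w 60.1
shift cm [ 0.74 -6.09 32.5 ] cur yaw of y -0.6
twist -0.6
```

Call:
{"method": "servo_tool", "body": {
  "deltas": [
    [[0,-0.7,4,4,0.8],[0,-1.4,8,8,0.8],[0,-2.2,12,12,0.8],[0,-3,16,16,0.8],[0,-3.7,20,20.1,0.8]]
  ]
}}

```text
clock: 31.65
tool_pos: [0.5079, -0.1982, 0.2995]
tcp_rot: [-0.582, -0.401, 0.582, -0.401]
force: [0.8, 0.0, -0.4]
grip_width: 0.0682
```

Run:
```python
from h import *
tomove((.492,-.326,.2),-20.7)
```

```text
t 31.65 tcp [ 507.9 -198.2  299.5] xax [-0.001  0.001 -1.   ] yax [ 9.344e-01 -3.562e-01 -8.000e-04] F [ 0.8  0.  -0.4] w 68.2
shift cm [ 9.94  3.08 12.51] cur yaw of y -20.87
twist -0.17
```

Call:
{"method": "servo_tool", "body": {
  "deltas": [
    [[0,0.9,3.6,0,0.8],[1,1.8,7.2,0,0.8],[3,2.6,10.5,0,0.8],[5,3.1,12.5,0,0.8],[7,3.1,12.5,0,0.8]]
  ]
}}

```text
clock: 32.07
tool_pos: [0.4928, -0.3294, 0.2291]
tcp_rot: [-0.582, -0.4, 0.583, -0.402]
force: [0.3, 0.7, -0.4]
grip_width: 0.0681
```

Call:
{"method": "servo_tool", "body": {
  "deltas": [
    [[1,0,0,0,0.8],[2,0,0,0,0.8],[2,0,0,0,0.8],[2,0,0,0,0.8],[2,0,0,0,0.8]]
  ]
}}

```text
clock: 32.48
tool_pos: [0.4947, -0.3246, 0.2109]
tcp_rot: [0.582, 0.402, -0.581, 0.403]
force: [0.9, 0.2, 0.7]
grip_width: 0.0682
```

Run:
```python
from h import *
im,d=cap("side",21)
crop("side",im,270,370,80,190,6,"side21c")
im,d=cap("top",21)
crop("top",im,180,380,150,275,4,"top21c")
tomove((.492,-.326,.118),-20.7)
```

```text
t 32.58 tcp [ 494.9 -324.9  211.3] xax [ 0.002 -0.002 -1.   ] yax [ 0.9358 -0.3526  0.0027] F [0.2 0.8 0.4] w 68.3
shift cm [ 9.33 -0.25  0.2 ] cur yaw of y -20.64
twist 0.06
```

View pics/side21c.png

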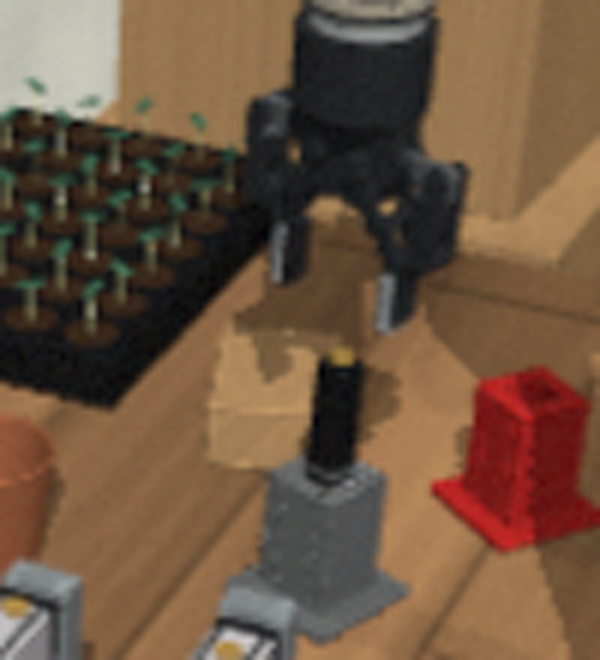

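View pics/top21c.png

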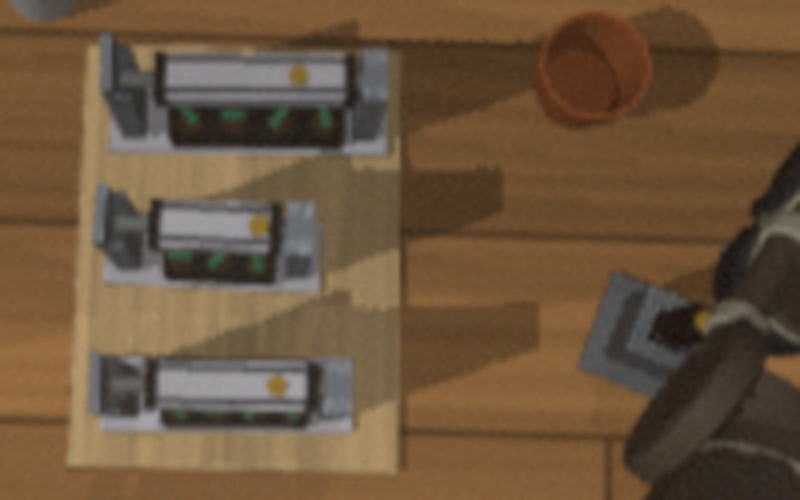

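Call:
{"method": "servo_tool", "body": {
  "deltas": [
    [[1.5,-0.2,0.2,0,0.8],[3,-0.2,0.2,0,0.8],[5,-0.2,0.2,0,0.8],[7,-0.2,0.2,0,0.8],[7,-0.2,0.2,0,0.8]]
  ]
}}

```text
clock: 33.0
tool_pos: [0.4893, -0.3242, 0.1367]
tcp_rot: [-0.581, -0.404, 0.582, -0.4]
force: [-0.6, -0.2, 0.1]
grip_width: 0.0686
```

Run:
```python
from h import *
im,d=cap("side",22)
crop("side",im,290,360,110,190,8,"side22c")
tomove((.492,-.326,.118),-20.7)
im,d=load("top",21)
crop("top",im,205,275,155,260,7.5,"top21d")
```

```text
t 33.05 tcp [ 490.2 -324.9  138.4] xax [-0.003  0.002 -1.   ] yax [ 0.9356 -0.3531 -0.0038] F [-1.1  0.4  0.8] w 68.7
shift cm [2.04 0.22 0.04] cur yaw of y -20.68
twist 0.02
```

View pics/side22c.png

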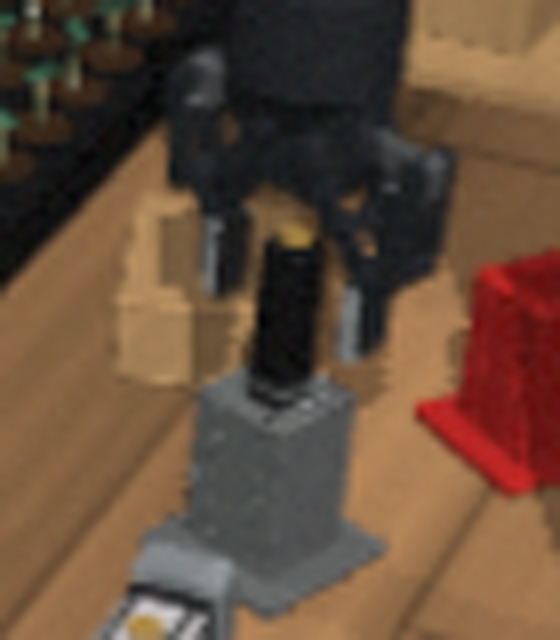

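View pics/top21d.png

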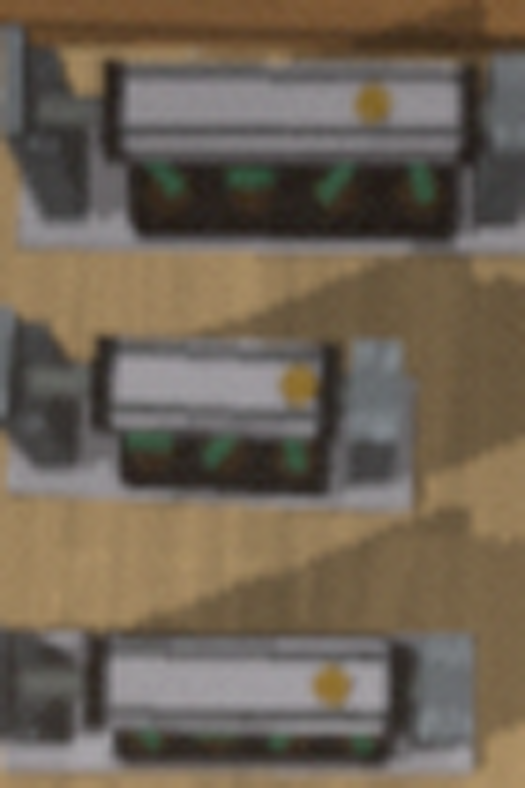

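Run:
```python
from h import *
f=lambda c:(205+(c[0]+.5)/7.5-.5,155+(c[1]+.5)/7.5-.5)
for nm,c,o,a in [("long",(373,104),(.6522,-.0218),91.13),("short",(299,385),(.5466,.0016),89.4),("mid",(332,686),(.4382,-.0133),91.43)]:
    a=np.radians(a)
    print(nm,onz("top",*f(c),.1535),np.array(o)-.03*np.array([np.cos(a),np.sin(a)]))
```

```text
long [ 0.65227909 -0.05213133  0.1535    ] [ 0.65279163 -0.05179417]
short [ 0.54686841 -0.02816892  0.1535    ] [ 0.54628585 -0.02839836]
mid [ 0.43913116 -0.04327033  0.1535    ] [ 0.43894867 -0.04329066]
```

Call:
{"method": "servo_tool", "body": {
  "deltas": [
    [[1,0,0,0,0.8],[2,0,0,0,0.8],[2,0,0,0,0.8],[2,0,0,0,0.8],[2,0,0,0,0.8]]
  ]
}}

```text
clock: 33.47
tool_pos: [0.4915, -0.3263, 0.1202]
tcp_rot: [0.582, 0.402, -0.582, 0.402]
force: [0.6, -0.7, -0.5]
grip_width: 0.0683
```

Call:
{"method": "servo_tool", "body": {
  "deltas": [
    [[0,0,0,0,0.5],[0,0,0,0,0.3],[0,0,0,0,0.2],[0,0,0,0,0.1],[0,0,0,0,0.1]]
  ],
  "grip_force": 40
}}

```text
clock: 33.88
tool_pos: [0.4915, -0.3263, 0.1201]
tcp_rot: [0.582, 0.402, -0.582, 0.402]
force: [-0.3, 0.8, 1.7]
grip_width: 0.0217
```

Call:
{"method": "servo_tool", "body": {
  "deltas": [
    [[0,0,0,0,0],[0,0,0,0,0],[0,0,0,0,0],[0,0,0,0,0],[0,0,0,0,0]]
  ]
}}

```text
clock: 34.3
tool_pos: [0.4915, -0.3263, 0.12]
tcp_rot: [0.582, 0.402, -0.582, 0.402]
force: [0.5, 0.8, 3.5]
grip_width: 0.0217
```

Run:
```python
from h import *
im,d=cap("side",23)
crop("side",im,290,360,110,190,8,"side23c")
st()
```

```text
t 34.35 tcp [ 491.5 -326.3  120.1] xax [ 0.001 -0.    -1.   ] yax [ 9.354e-01 -3.536e-01  7.000e-04] F [-0.1  0.4  2.9] w 21.4
```

View pics/side23c.png

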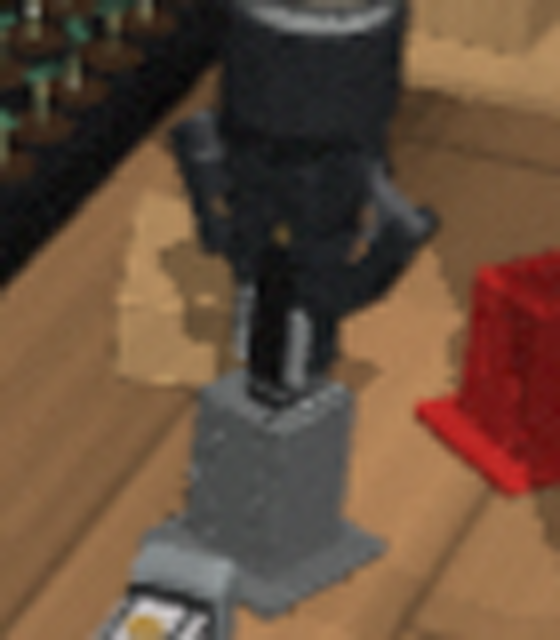

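Call:
{"method": "servo_tool", "body": {
  "deltas": [
    [[-2,0,0,0,0],[-5,0,0,0,0],[-9,0,0,0,0],[-13,0,0,0,0],[-17,0,0,0,0]]
  ]
}}

```text
clock: 34.77
tool_pos: [0.4903, -0.3255, 0.29]
tcp_rot: [-0.581, -0.403, 0.582, -0.401]
force: [0.2, -0.6, -1.2]
grip_width: 0.0216
```

Call:
{"method": "servo_tool", "body": {
  "deltas": [
    [[-3,0,0,0,0],[-5,0,0,0,0],[-5,0,0,0,0],[-5,0,0,0,0],[-5,0,0,0,0]]
  ]
}}

```text
clock: 35.18
tool_pos: [0.4902, -0.3254, 0.3374]
tcp_rot: [-0.581, -0.403, 0.582, -0.401]
force: [-0.3, -0.1, -0.8]
grip_width: 0.0219
```

Run:
```python
from h import *
im,d=cap("side",24)
crop("side",im,290,370,50,170,6,"side24c")
tomove((.549,-.0275,.34),0)
```

```text
t 35.23 tcp [ 490.  -325.2  336.7] xax [-0.004  0.003 -1.   ] yax [ 0.9354 -0.3536 -0.005 ] F [ 0.6  0.1 -1.1] w 21.5
shift cm [ -0.27  -5.01 -29.93] cur yaw of y -20.71
twist -20.71
```

View pics/side24c.png

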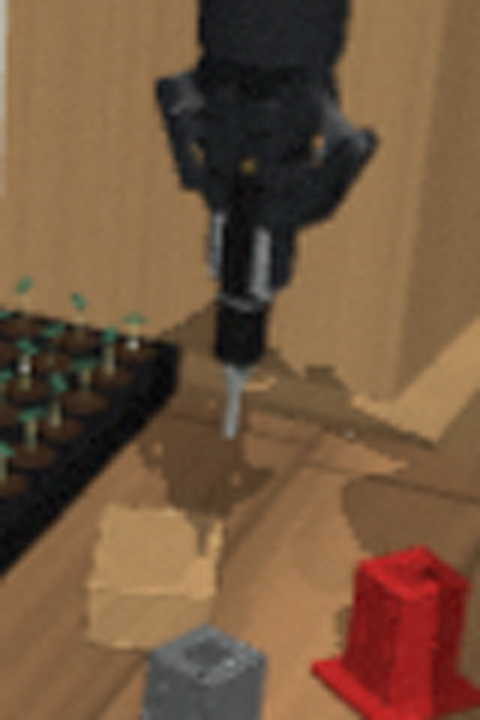

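Call:
{"method": "servo_tool", "body": {
  "deltas": [
    [[0,-0.6,-3.8,0,0],[0,-1.2,-7.6,0,0],[0,-1.8,-11.4,0,0],[0,-2.4,-15.2,0,0],[0,-3,-19,0,0]]
  ]
}}

```text
clock: 35.65
tool_pos: [0.5291, -0.1358, 0.3367]
tcp_rot: [-0.581, -0.403, 0.583, -0.4]
force: [0.1, 0.1, -0.7]
grip_width: 0.0215
```

Call:
{"method": "servo_tool", "body": {
  "deltas": [
    [[0,-0.6,-3.5,0,0],[0,-1.2,-7,0,0],[0,-1.8,-9.5,0,0],[0,-2,-10.9,0,0],[0,-2,-10.9,0,0]]
  ]
}}

```text
clock: 36.07
tool_pos: [0.5492, -0.0255, 0.3368]
tcp_rot: [-0.58, -0.405, 0.582, -0.402]
force: [-1.2, 0.2, -0.4]
grip_width: 0.0216
```

Call:
{"method": "servo_tool", "body": {
  "deltas": [
    [[0,0,0,0,0],[1,0,0,0,0],[2,0,0,0,0],[2,0,0,0,0],[2,0,0,0,0]]
  ]
}}

```text
clock: 36.48
tool_pos: [0.549, -0.0297, 0.3177]
tcp_rot: [-0.581, -0.402, 0.583, -0.401]
force: [0.3, 0.4, -1.3]
grip_width: 0.0217
```

Run:
```python
from h import *
im,d=cap("side",25)
crop("side",im,230,320,100,190,7,"side25c")
im,d=cap("top",25)
crop("top",im,190,290,150,260,6,"top25c")
tomove((.549,-.0275,.30),-20.7)
```

```text
t 36.58 tcp [550.  -29.5 319.4] xax [-0.001 -0.    -1.   ] yax [ 9.350e-01 -3.547e-01 -5.000e-04] F [-0.3  0.1 -0.7] w 21.8
shift cm [ 1.94 -0.17 -0.15] cur yaw of y -20.78
twist -0.08
```

View pics/side25c.png

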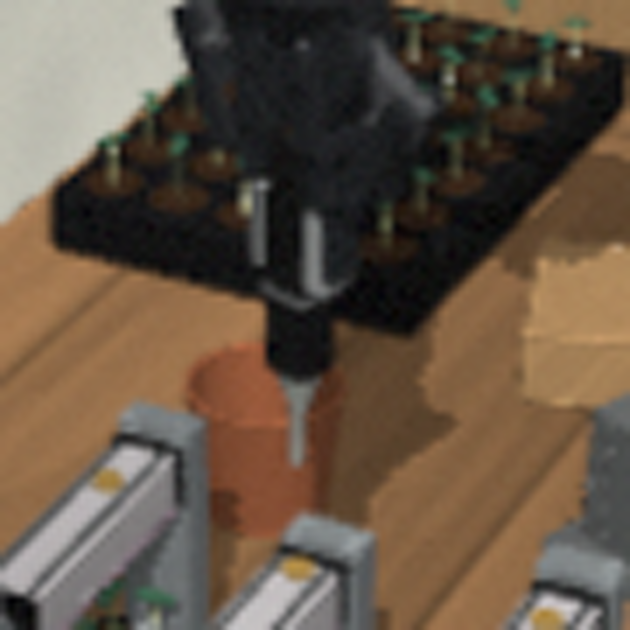

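View pics/top25c.png

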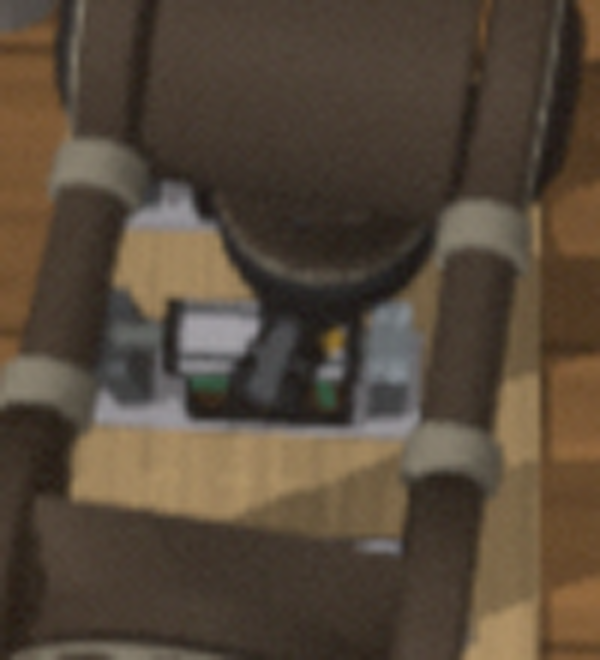

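Run:
```python
from h import *
c=np.array([.550,-.0295,.3194-.112])
q=lambda P:(proj("side",P)[0]-[230,100]+.5)*7-.5
print('tip pred',q(c)); print('pad pred', q(np.array([.5467,-.0283,.1535])))
J=[(q(c+d)-q(c)) for d in np.eye(3)*.001];print(J)
```

```text
tip pred [299.01248604 452.23446503]
pad pred [303.24875741 562.96597335]
[array([-2.15865895, -0.59382214]), array([-1.0755589,  1.1518131]), array([ 0.02782385, -2.04208335])]
```

Call:
{"method": "servo_tool", "body": {
  "deltas": [
    [[1,0.1,0.3,0,0],[2,0.1,0.3,0,0],[3,0.1,0.3,0,0],[4,0.1,0.3,0,0],[4,0.1,0.3,0,0]]
  ]
}}

```text
clock: 37.0
tool_pos: [0.548, -0.0316, 0.2762]
tcp_rot: [-0.58, -0.403, 0.583, -0.401]
force: [-1.0, 1.0, -2.1]
grip_width: 0.0214
```

Run:
```python
from h import *
im,d=cap("side",26)
crop("side",im,255,300,140,190,13,"side26c")
im,d=cap("top",26)
crop("top",im,220,270,190,230,13,"top26c")
st()
```

```text
t 37.1 tcp [549.5 -31.8 278.5] xax [-0.002  0.    -1.   ] yax [ 0.9354 -0.3535 -0.0021] F [ 0.9  0.1 -1.4] w 21.5
```

View pics/side26c.png

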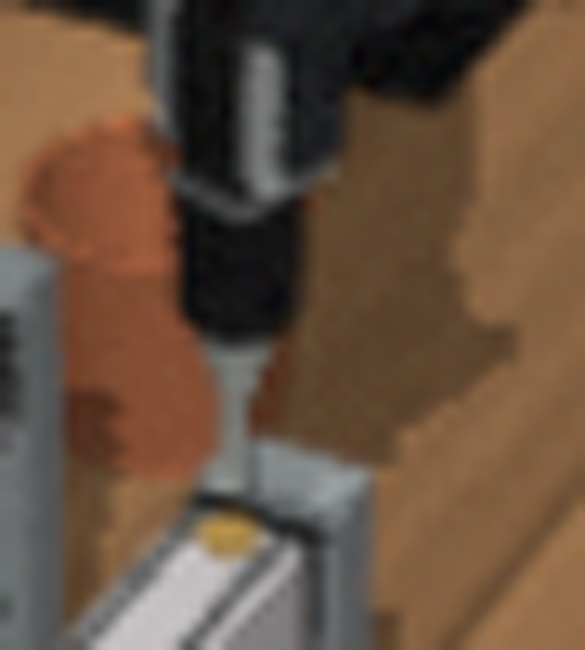

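View pics/top26c.png

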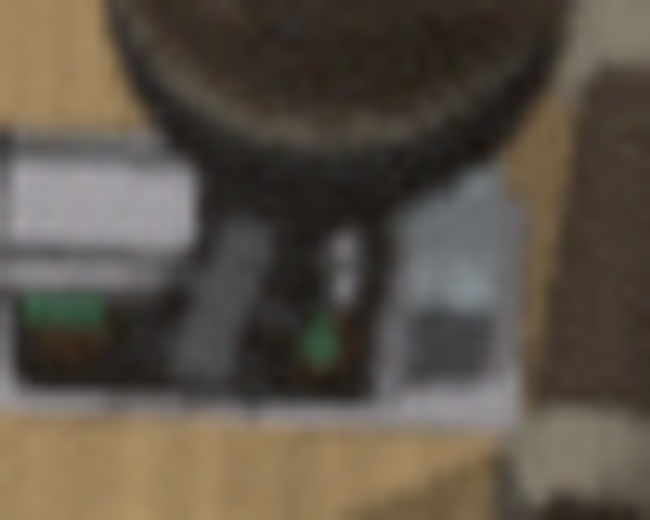

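Call:
{"method": "servo_tool", "body": {
  "deltas": [
    [[0.3,0,0,0,0],[0.6,0,0,0,0],[0.9,0,0,0,0],[1.1,0,0,0,0],[1.1,0,0,0,0]]
  ]
}}

```text
clock: 37.52
tool_pos: [0.5497, -0.0318, 0.2682]
tcp_rot: [-0.582, -0.402, 0.582, -0.402]
force: [-0.3, 0.5, -0.4]
grip_width: 0.0214
```

Call:
{"method": "servo_tool", "body": {
  "deltas": [
    [[0.05,0,0,0,0],[0.1,0,0,0,0],[0.15,0,0,0,0],[0.15,0,0,0,0],[0.15,0,0,0,0]]
  ]
}}

```text
clock: 37.93
tool_pos: [0.5501, -0.0319, 0.2673]
tcp_rot: [0.582, 0.402, -0.582, 0.402]
force: [-0.9, -0.7, -1.1]
grip_width: 0.0218
```

Call:
{"method": "servo_tool", "body": {
  "deltas": [
    [[0.05,0,0,0,0],[0.1,0,0,0,0],[0.15,0,0,0,0],[0.2,0,0,0,0],[0.2,0,0,0,0]]
  ]
}}

```text
clock: 38.35
tool_pos: [0.5503, -0.032, 0.2655]
tcp_rot: [0.582, 0.402, -0.582, 0.402]
force: [-0.1, 0.1, -0.3]
grip_width: 0.0218
```

Run:
```python
from h import *
st()
```

```text
t 38.35 tcp [550.3 -32.  265.5] xax [ 0.001 -0.    -1.   ] yax [ 9.354e-01 -3.536e-01  9.000e-04] F [-0.1  0.1 -0.3] w 21.8
```

Call:
{"method": "servo_tool", "body": {
  "deltas": [
    [[0.05,0,0,0,0],[0.1,0,0,0,0],[0.15,0,0,0,0],[0.2,0,0,0,0],[0.2,0,0,0,0]]
  ]
}}

```text
clock: 38.77
tool_pos: [0.5512, -0.032, 0.2648]
tcp_rot: [0.583, 0.401, -0.581, 0.403]
force: [0.5, 0.5, 5.9]
grip_width: 0.0212
```

Run:
```python
from h import *
im,d=cap("side",27)
crop("side",im,255,300,140,190,13,"side27c")
for i in range(1): st()
```

```text
t 38.82 tcp [551.2 -32.  264.8] xax [ 0.003 -0.    -1.   ] yax [ 0.9354 -0.3536  0.0032] F [-0.2  0.1  5.6] w 21.5
```

View pics/side27c.png

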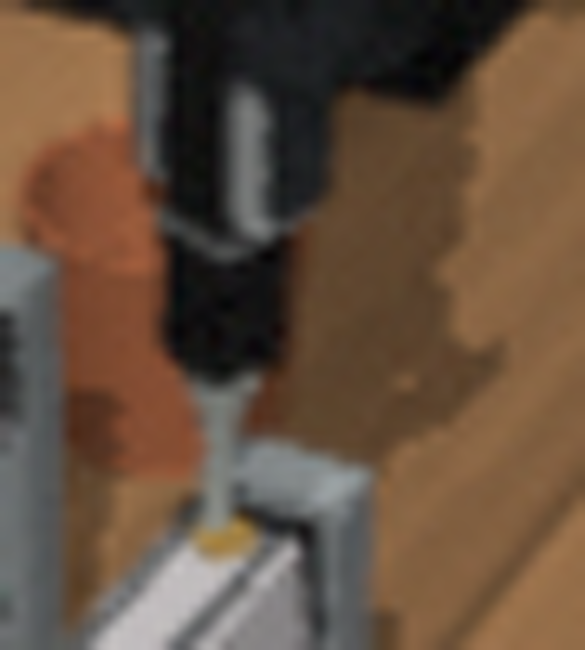

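Call:
{"method": "servo_tool", "body": {
  "deltas": [
    [[-0.4,0,0,0,0],[-0.4,-0.3,-0.05,0,0],[-0.4,-0.3,-0.05,0,0],[-0.1,-0.3,-0.05,0,0],[0,-0.3,-0.05,0,0]]
  ]
}}

```text
clock: 39.23
tool_pos: [0.5481, -0.0302, 0.2648]
tcp_rot: [0.582, 0.402, -0.581, 0.402]
force: [-1.7, 0.1, 10.3]
grip_width: 0.0218
```

Call:
{"method": "servo_tool", "body": {
  "deltas": [
    [[0,0,0,0,0],[0,0,0,0,0],[0,0,0,0,0],[0,0,0,0,0],[0,0,0,0,0]]
  ]
}}

```text
clock: 39.65
tool_pos: [0.5482, -0.0303, 0.2649]
tcp_rot: [0.582, 0.402, -0.581, 0.402]
force: [-0.4, 0.8, 8.2]
grip_width: 0.0214
```

Run:
```python
from h import *
im,d=cap("side",28)
crop("side",im,255,300,140,190,13,"side28c")
for i in range(1): st()
```

```text
t 39.7 tcp [548.2 -30.3 265. ] xax [ 0.002  0.    -1.   ] yax [ 0.9354 -0.3536  0.0022] F [-0.3  0.6  7.6] w 21.7
```

View pics/side28c.png

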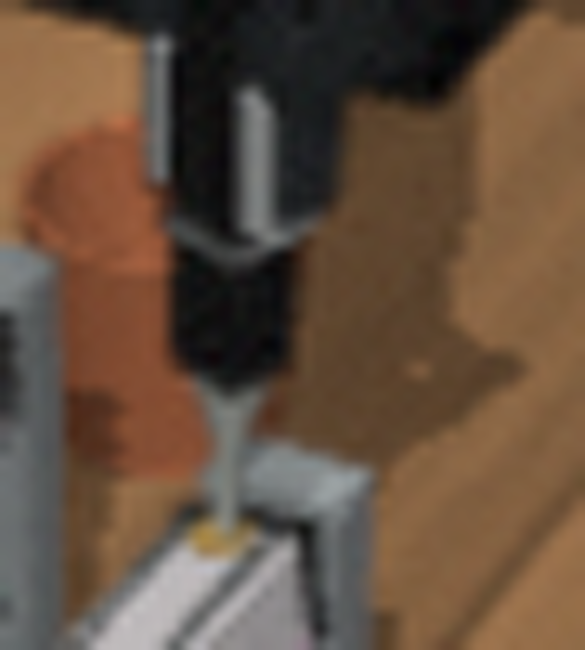

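Call:
{"method": "servo_tool", "body": {
  "deltas": [
    [[0,0,0,0,0],[0,0,0,0,0],[0,0,0,0,0],[-0.5,0,0,0,0],[-2,0,0,0,0]]
  ]
}}

```text
clock: 40.12
tool_pos: [0.5453, -0.0301, 0.2804]
tcp_rot: [-0.58, -0.404, 0.583, -0.4]
force: [-0.5, -0.1, -0.1]
grip_width: 0.0217
```

Run:
```python
from h import *
tomove((.4404,-.0443,.31),-20.7)
```

```text
t 40.12 tcp [545.3 -30.1 280.4] xax [-0.006  0.001 -1.   ] yax [ 0.9354 -0.3535 -0.0063] F [-0.5 -0.1 -0.1] w 21.7
shift cm [-2.89 -9.33  5.04] cur yaw of y -20.7
twist -0.0
```

Call:
{"method": "servo_tool", "body": {
  "deltas": [
    [[-2,0,0,0,0],[-3,-2.5,1.3,0,0],[-3,-5.5,2.9,0,0],[-3,-8.5,4.5,0,0],[-3,-9.6,5.1,0,0]]
  ]
}}

```text
clock: 40.53
tool_pos: [0.4352, -0.044, 0.3118]
tcp_rot: [-0.58, -0.403, 0.583, -0.401]
force: [-1.0, 0.4, -1.3]
grip_width: 0.0217
```

Call:
{"method": "servo_tool", "body": {
  "deltas": [
    [[0,0,0,0,0],[1,0,0,0,0],[2,0,0,0,0],[2.5,0,0,0,0],[2.5,0,0,0,0]]
  ]
}}

```text
clock: 40.95
tool_pos: [0.4388, -0.0438, 0.2856]
tcp_rot: [-0.58, -0.403, 0.583, -0.401]
force: [-0.6, 0.0, -0.9]
grip_width: 0.0216
```

Run:
```python
from h import *
im,d=cap("side",29)
tomove((.4404,-.0443,.2785),-20.7)
im,d=cap("side",30)
crop("side",im,285,330,140,190,13,"side30c")
tomove((.4404,-.0443,.2785),-20.7)
c=np.array([.4391,-.0433,.1535]);q=lambda P:(proj("side",P)[0]-[285,140]+.5)*13-.5
print(q(c),[(q(c+d)-q(c)) for d in np.eye(3)*.001])
```

```text
t 41.0 tcp [439.3 -43.9 286.5] xax [-0.003  0.001 -1.   ] yax [ 0.9355 -0.3533 -0.0035] F [-0.4 -0.4  0. ] w 21.5
shift cm [0.8  0.12 0.  ] cur yaw of y -20.69
twist 0.01
t 41.05 tcp [439.7 -44.  287.2] xax [-0.002  0.    -1.   ] yax [ 0.9355 -0.3533 -0.0021] F [ 0.1  0.9 -0.6] w 21.6
shift cm [0.87 0.08 0.01] cur yaw of y -20.69
twist 0.01
[310.20634407 617.4314386 ] [array([-4.1488046 , -1.19140093]), array([-1.73332644,  2.30611225]), array([ 0.27281901, -3.65230262])]
```

View pics/side30c.png

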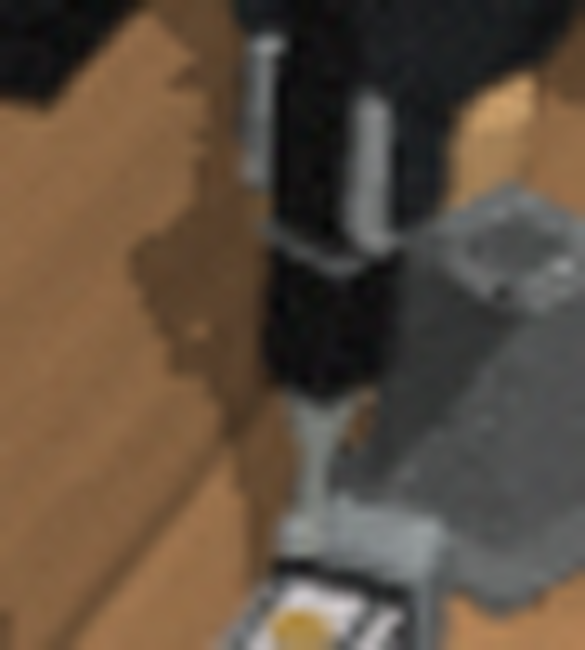

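Call:
{"method": "servo_tool", "body": {
  "deltas": [
    [[0.4,0.05,-0.1,0,0],[0.8,0.05,-0.1,0,0],[1.2,0.05,-0.1,0,0],[1.6,0.05,-0.1,0,0],[1.8,0.05,-0.1,0,0]]
  ]
}}

```text
clock: 41.47
tool_pos: [0.44, -0.0433, 0.2694]
tcp_rot: [-0.581, -0.402, 0.582, -0.402]
force: [-0.9, 0.5, -1.0]
grip_width: 0.0217
```

Call:
{"method": "servo_tool", "body": {
  "deltas": [
    [[0.1,0,0,0,0],[0.2,0,0,0,0],[0.3,0,0,0,0],[0.4,0,0,0,0],[0.4,0,0,0,0]]
  ]
}}

```text
clock: 41.88
tool_pos: [0.4404, -0.0434, 0.2661]
tcp_rot: [0.582, 0.402, -0.582, 0.402]
force: [-0.1, -0.5, -0.4]
grip_width: 0.0213
```

Run:
```python
from h import *
im,d=cap("side",31)
crop("side",im,285,330,140,190,13,"side31c")
tomove((.4404,-.0443,.2645),-20.7)
```

```text
t 41.93 tcp [440.4 -43.4 266.2] xax [ 0. -0. -1.] yax [ 9.354e-01 -3.536e-01  1.000e-04] F [-0.5 -0.1 -0.3] w 21.6
shift cm [0.17 0.03 0.09] cur yaw of y -20.71
twist -0.01
```

View pics/side31c.png

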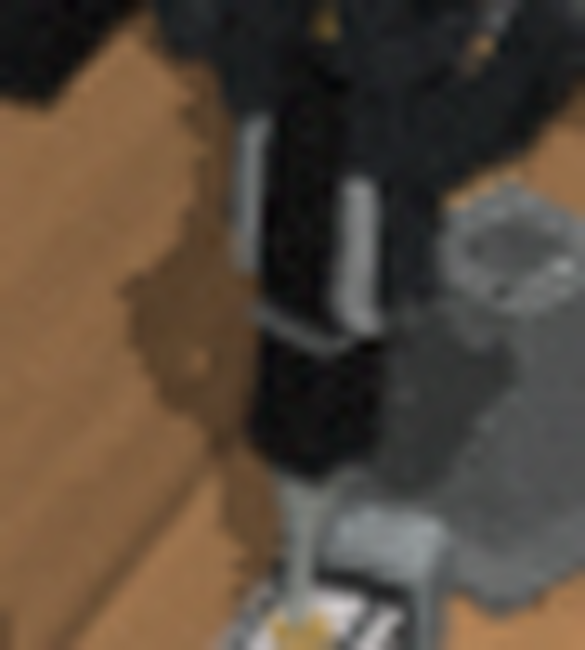

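Call:
{"method": "servo_tool", "body": {
  "deltas": [
    [[0.1,0,0,0,0],[0.2,0,0,0,0],[0.3,0,0,0,0],[0.3,0,0,0,0],[0.3,0,0,0,0]]
  ]
}}

```text
clock: 42.35
tool_pos: [0.4415, -0.0435, 0.2649]
tcp_rot: [0.583, 0.401, -0.581, 0.403]
force: [-1.2, -0.5, 6.1]
grip_width: 0.0217
```

Call:
{"method": "servo_tool", "body": {
  "deltas": [
    [[0,0,0,0,0],[0,0,0,0,0],[0,0,0,0,0],[0,0,0,0,0],[0,0,0,0,0]]
  ]
}}

```text
clock: 42.77
tool_pos: [0.4415, -0.0435, 0.2649]
tcp_rot: [0.583, 0.401, -0.581, 0.403]
force: [-0.6, 1.5, 6.2]
grip_width: 0.0218
```

Run:
```python
from h import *
im,d=cap("side",32)
crop("side",im,285,330,140,190,13,"side32c")
tomove((.4404,-.0443,.2645),-20.7)
```

```text
t 42.82 tcp [441.5 -43.5 265. ] xax [ 0.003 -0.    -1.   ] yax [ 0.9354 -0.3537  0.0029] F [-1.   0.6  5.6] w 21.8
shift cm [ 0.05 -0.08  0.12] cur yaw of y -20.71
twist -0.01
```

View pics/side32c.png

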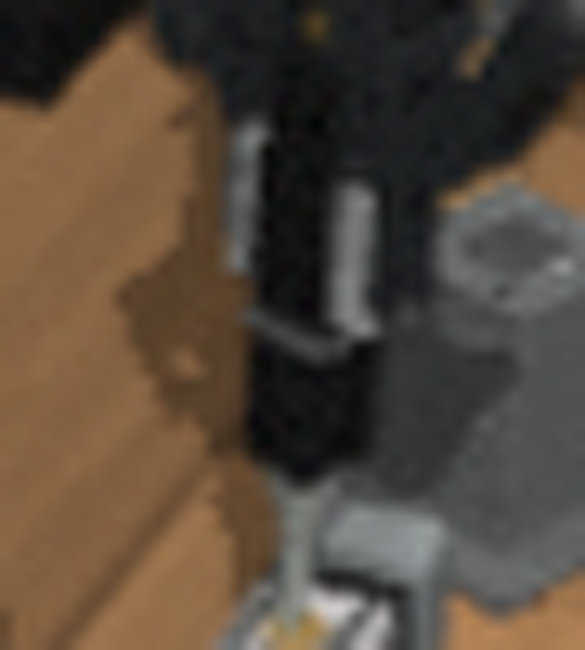

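Call:
{"method": "servo_tool", "body": {
  "deltas": [
    [[-0.4,0,0,0,0],[-0.4,-0.3,-0.1,0,0],[-0.4,-0.3,-0.1,0,0],[-0.1,-0.3,-0.1,0,0],[0,-0.3,-0.1,0,0]]
  ]
}}

```text
clock: 43.23
tool_pos: [0.4385, -0.0414, 0.2648]
tcp_rot: [0.582, 0.402, -0.581, 0.402]
force: [-2.6, 1.1, 13.2]
grip_width: 0.0217
```

Call:
{"method": "servo_tool", "body": {
  "deltas": [
    [[0,0,0,0,0],[0,0,0,0,0],[0,0,0,0,0],[0,0,0,0,0],[0,0,0,0,0]]
  ]
}}

```text
clock: 43.65
tool_pos: [0.4385, -0.0413, 0.265]
tcp_rot: [0.582, 0.402, -0.581, 0.402]
force: [-2.2, 1.0, 9.9]
grip_width: 0.0214
```

Run:
```python
from h import *
im,d=cap("side",33)
crop("side",im,285,330,145,195,13,"side33c")
tomove((.4404,-.0443,.2645),-20.7)
```

```text
t 43.7 tcp [438.5 -41.4 264.9] xax [ 0.001  0.    -1.   ] yax [ 0.9354 -0.3536  0.0011] F [-2.4  0.5  9.4] w 21.3
shift cm [0.04 0.28 0.21] cur yaw of y -20.71
twist -0.01
```

View pics/side33c.png

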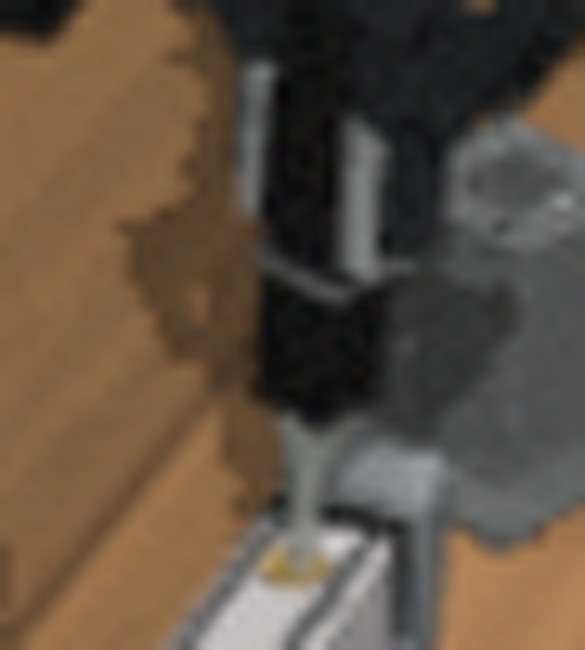

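Call:
{"method": "servo_tool", "body": {
  "deltas": [
    [[0,0,0,0,0],[0,0,0,0,0],[0,0,0,0,0],[-0.5,0,0,0,0],[-2,0,0,0,0]]
  ]
}}

```text
clock: 44.12
tool_pos: [0.4361, -0.041, 0.281]
tcp_rot: [-0.58, -0.403, 0.583, -0.401]
force: [-0.7, 1.0, -1.0]
grip_width: 0.0217
```

Call:
{"method": "servo_tool", "body": {
  "deltas": [
    [[-2,0,0,0,0],[-2.5,0,0,0,0],[-2.5,0,0,0,0],[-2.5,0,0,0,0],[-2.5,0,0,0,0]]
  ]
}}

```text
clock: 44.53
tool_pos: [0.4372, -0.0412, 0.3068]
tcp_rot: [-0.581, -0.403, 0.582, -0.401]
force: [-0.6, 0.2, -0.6]
grip_width: 0.0215
```

Run:
```python
from h import *
tomove((.6525,-.051,.31),-20.7)
```

```text
t 44.53 tcp [437.2 -41.2 306.8] xax [-0.002  0.    -1.   ] yax [ 0.9354 -0.3536 -0.0023] F [-0.6  0.2 -0.6] w 21.5
shift cm [-0.37 20.49 -6.7 ] cur yaw of y -20.71
twist -0.01
```

Call:
{"method": "servo_tool", "body": {
  "deltas": [
    [[0,3.4,-1.1,0,0],[0,7.2,-2.3,0,0],[0,11,-3.5,0,0],[0,14.8,-4.8,0,0],[0,18,-5.9,0,0]]
  ]
}}

```text
clock: 44.95
tool_pos: [0.6288, -0.0499, 0.306]
tcp_rot: [-0.581, -0.402, 0.582, -0.401]
force: [0.6, -0.0, -0.3]
grip_width: 0.0217
```

Call:
{"method": "servo_tool", "body": {
  "deltas": [
    [[0,2,-0.7,0,0],[0.5,2.4,-0.8,0,0],[1.5,2.4,-0.8,0,0],[2.2,2.4,-0.8,0,0],[2.2,2.4,-0.8,0,0]]
  ]
}}

```text
clock: 45.37
tool_pos: [0.6492, -0.0505, 0.2822]
tcp_rot: [-0.58, -0.404, 0.584, -0.4]
force: [-0.4, 0.6, -0.8]
grip_width: 0.0216
```

Call:
{"method": "servo_tool", "body": {
  "deltas": [
    [[0,0,0,0,0],[0,0,0,0,0],[0,0,0,0,0],[0,0,0,0,0],[0,0,0,0,0]]
  ]
}}

```text
clock: 45.78
tool_pos: [0.6525, -0.0509, 0.2871]
tcp_rot: [0.582, 0.402, -0.581, 0.402]
force: [-0.8, 0.4, -0.7]
grip_width: 0.0216
```

Run:
```python
from h import *
im,d=cap("side",34)
crop("side",im,225,270,135,185,13,"side34c")
tomove((.6525,-.051,.27),-20.7)
c=np.array([.6525,-.0520,.1535]);q=lambda P:(proj("side",P)[0]-[225,135]+.5)*13-.5
print(q(c),[(q(c+d)-q(c)) for d in np.eye(3)*.001])
```

```text
t 45.83 tcp [652.6 -50.9 287. ] xax [ 0.001 -0.    -1.   ] yax [ 0.9354 -0.3536  0.0012] F [ 0.6 -0.1 -1.2] w 21.3
shift cm [ 1.7  -0.    0.01] cur yaw of y -20.71
twist -0.01
[275.51946509 425.66448947] [array([-3.65522835, -1.04329267]), array([-2.05084589,  2.02291094]), array([-0.10382574, -3.53102893])]
```

View pics/side34c.png

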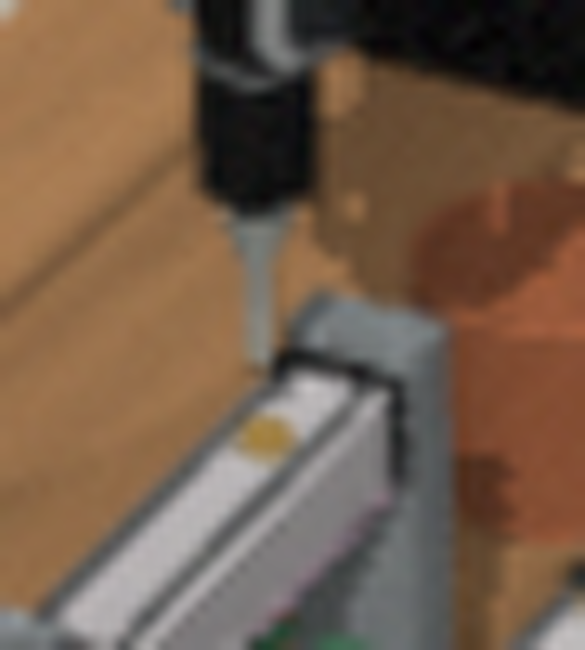

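Call:
{"method": "servo_tool", "body": {
  "deltas": [
    [[0.5,-0.08,0,0,0],[1,-0.08,0,0,0],[1.5,-0.08,0,0,0],[1.9,-0.08,0,0,0],[1.9,-0.08,0,0,0]]
  ]
}}

```text
clock: 46.25
tool_pos: [0.6511, -0.0505, 0.2657]
tcp_rot: [-0.581, -0.403, 0.582, -0.401]
force: [0.1, 1.4, -1.5]
grip_width: 0.0218
```

Call:
{"method": "servo_tool", "body": {
  "deltas": [
    [[0.1,0,0,0,0],[0.2,0,0,0,0],[0.3,0,0,0,0],[0.4,0,0,0,0],[0.4,0,0,0,0]]
  ]
}}

```text
clock: 46.67
tool_pos: [0.6522, -0.0506, 0.2652]
tcp_rot: [0.582, 0.402, -0.581, 0.402]
force: [-1.6, -0.1, 5.4]
grip_width: 0.0214
```

Call:
{"method": "servo_tool", "body": {
  "deltas": [
    [[0.1,0,0,0,0],[0.1,0,0,0,0],[0.1,0,0,0,0],[0.1,0,0,0,0],[0.1,0,0,0,0]]
  ]
}}

```text
clock: 47.08
tool_pos: [0.6525, -0.0506, 0.2651]
tcp_rot: [0.583, 0.401, -0.581, 0.403]
force: [-1.3, -0.5, 8.1]
grip_width: 0.0217
```

Run:
```python
from h import *
im,d=cap("side",35)
crop("side",im,225,270,135,185,13,"side35c")
tomove((.6525,-.051,.27),-20.7)
```

```text
t 47.13 tcp [652.5 -50.5 265.1] xax [ 0.003 -0.    -1.   ] yax [ 0.9354 -0.3535  0.0028] F [-2.  -0.2  7.7] w 21.7
shift cm [-0.49  0.02  0.04] cur yaw of y -20.7
twist -0.0
```

View pics/side35c.png

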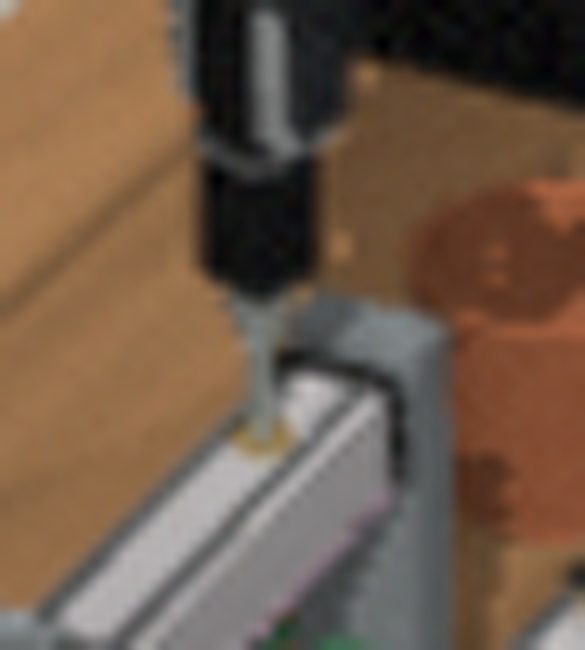

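Call:
{"method": "servo_tool", "body": {
  "deltas": [
    [[0,0,0,0,0],[0,0,0,0,0],[0,0,0,0,0],[-0.5,0,0,0,0],[-2,0,0,0,0]]
  ]
}}

```text
clock: 47.55
tool_pos: [0.6501, -0.0503, 0.2798]
tcp_rot: [-0.58, -0.403, 0.583, -0.401]
force: [-1.2, 0.4, -2.2]
grip_width: 0.0217
```

Call:
{"method": "servo_tool", "body": {
  "deltas": [
    [[-2,0,0,0,0],[-4,0,0,0,0],[-5,0,0,0,0],[-5,0,0,0,0],[-5,0,0,0,0]]
  ]
}}

```text
clock: 47.97
tool_pos: [0.6519, -0.0506, 0.3324]
tcp_rot: [0.582, 0.402, -0.581, 0.402]
force: [-0.5, 0.4, -1.8]
grip_width: 0.0215
```

Run:
```python
from h import *
tomove((.4915,-.3263,.31),-20.7)
```

```text
t 47.97 tcp [651.9 -50.6 332.4] xax [ 0.001 -0.    -1.   ] yax [ 9.354e-01 -3.536e-01  9.000e-04] F [-0.5  0.4 -1.8] w 21.5
shift cm [ 2.22 -5.26 31.46] cur yaw of y -20.71
twist -0.01
```

Call:
{"method": "servo_tool", "body": {
  "deltas": [
    [[0,-0.6,3.7,0,0],[0,-1.3,7.6,0,0],[0,-1.9,11.5,0,0],[0,-2.6,15.4,0,0],[0,-3.2,19.2,0,0]]
  ]
}}

```text
clock: 48.38
tool_pos: [0.5518, -0.2196, 0.3297]
tcp_rot: [-0.581, -0.403, 0.582, -0.401]
force: [0.2, -0.9, -1.0]
grip_width: 0.0214
```

Call:
{"method": "servo_tool", "body": {
  "deltas": [
    [[0,-0.6,3.6,0,0],[0,-1.2,7,0,0],[0,-1.8,10.3,0,0],[0,-2.06,12.3,0,0],[0,-2.06,12.3,0,0]]
  ]
}}

```text
clock: 48.8
tool_pos: [0.488, -0.3298, 0.3298]
tcp_rot: [-0.582, -0.401, 0.584, -0.4]
force: [0.1, -0.3, -1.3]
grip_width: 0.0216
```

Call:
{"method": "servo_tool", "body": {
  "deltas": [
    [[1,0,0,0,0],[4,0,0,0,0],[8,0,0,0,0],[11,0,0,0,0],[11,0,0,0,0]]
  ]
}}

```text
clock: 49.22
tool_pos: [0.4866, -0.3212, 0.2126]
tcp_rot: [-0.58, -0.409, 0.583, -0.396]
force: [-2.8, 1.5, -1.9]
grip_width: 0.0216
```

Call:
{"method": "servo_tool", "body": {
  "deltas": [
    [[0,0,0,0,0],[0,0,0,0,0],[0,0,0,0,0],[0,0,0,0,0],[0,0,0,0,0]]
  ]
}}

```text
clock: 49.63
tool_pos: [0.4923, -0.3273, 0.2245]
tcp_rot: [0.582, 0.401, -0.581, 0.403]
force: [-0.3, 0.2, -0.8]
grip_width: 0.0217
```

Run:
```python
from h import *
im,d=cap("side",36)
crop("side",im,295,355,120,180,11,"side36c")
tomove((.4915,-.3263,.12),-20.7)
im,d=cap("top",36)
crop("top",im,180,380,150,275,4,"top36c")
```

```text
t 49.68 tcp [ 492.  -327.2  224.1] xax [ 0.003 -0.002 -1.   ] yax [ 0.9354 -0.3535  0.0032] F [ 0.2  0.7 -0.7] w 21.7
shift cm [10.41 -0.11 -0.07] cur yaw of y -20.7
twist -0.0
```

View pics/side36c.png

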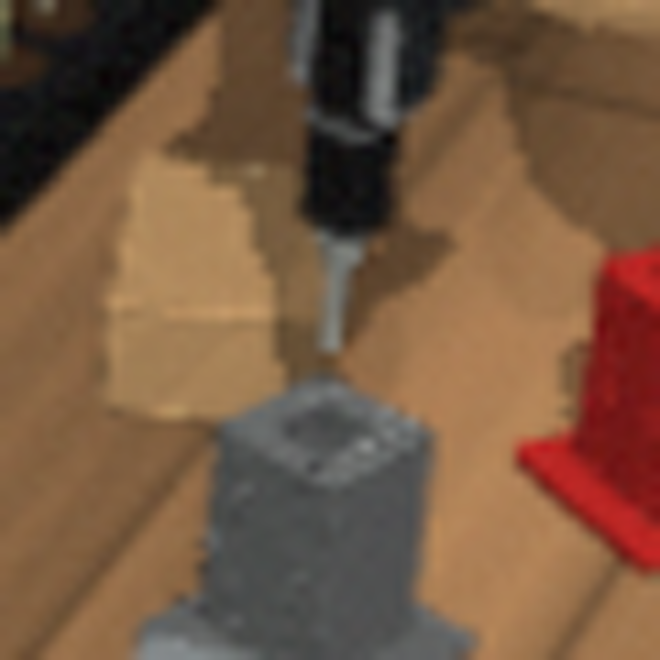

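View pics/top36c.png

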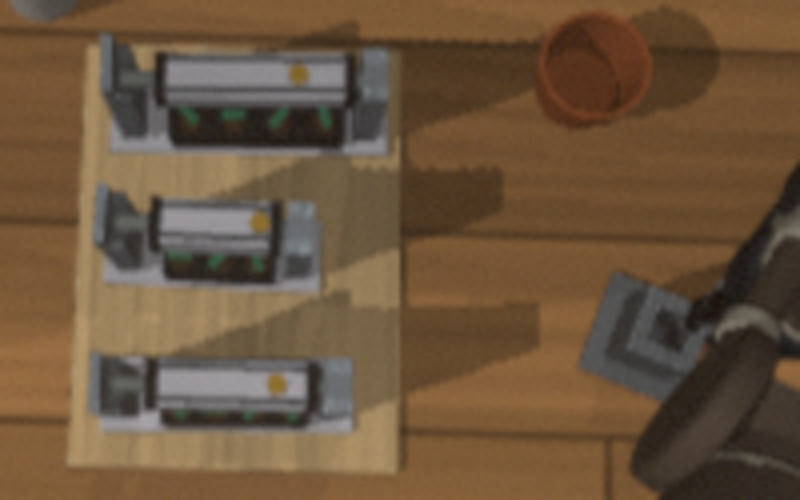

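Call:
{"method": "servo_tool", "body": {
  "deltas": [
    [[0,-0.08,-0.07,0,0],[1,-0.08,-0.07,0,0],[2,-0.08,-0.07,0,0],[3,-0.08,-0.07,0,0],[4,-0.08,-0.07,0,0]]
  ]
}}

```text
clock: 50.15
tool_pos: [0.49, -0.3253, 0.1803]
tcp_rot: [-0.582, -0.403, 0.582, -0.401]
force: [0.8, 0.9, -1.3]
grip_width: 0.0215
```

Call:
{"method": "servo_tool", "body": {
  "deltas": [
    [[0.5,0,0,0,0],[1,0,0,0,0],[1.5,0,0,0,0],[1.8,0,0,0,0],[1.8,0,0,0,0]]
  ]
}}

```text
clock: 50.57
tool_pos: [0.4903, -0.3254, 0.1634]
tcp_rot: [-0.582, -0.402, 0.582, -0.402]
force: [-0.4, 0.4, -1.0]
grip_width: 0.0217
```

Run:
```python
from h import *
im,d=cap("side",37)
crop("side",im,295,355,120,180,11,"side37c")
tomove((.4915,-.3263,.12),-20.7)
im,d=cap("top",37)
crop("top",im,310,380,205,265,11,"top37c")
```

```text
t 50.62 tcp [ 490.6 -325.6  163.9] xax [-0.  0. -1.] yax [ 9.354e-01 -3.536e-01 -4.000e-04] F [-0.1 -0.6 -0.3] w 21.5
shift cm [4.39 0.11 0.03] cur yaw of y -20.71
twist -0.01
```

View pics/side37c.png

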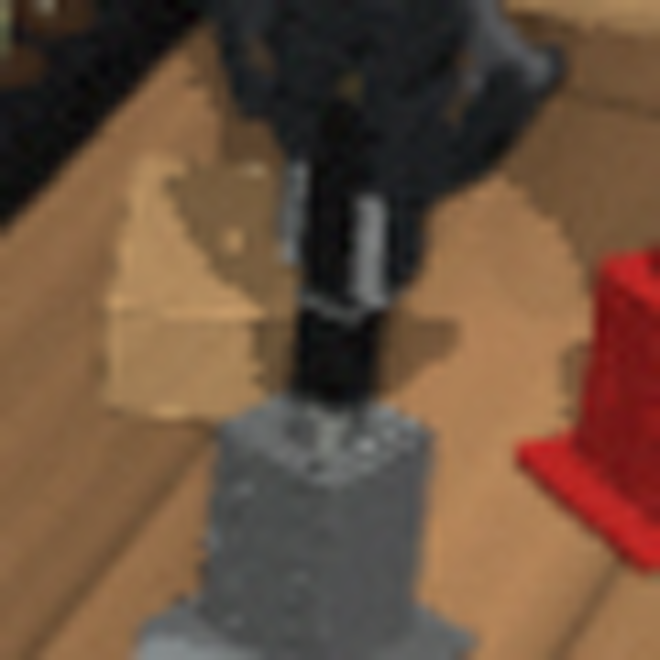

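View pics/top37c.png

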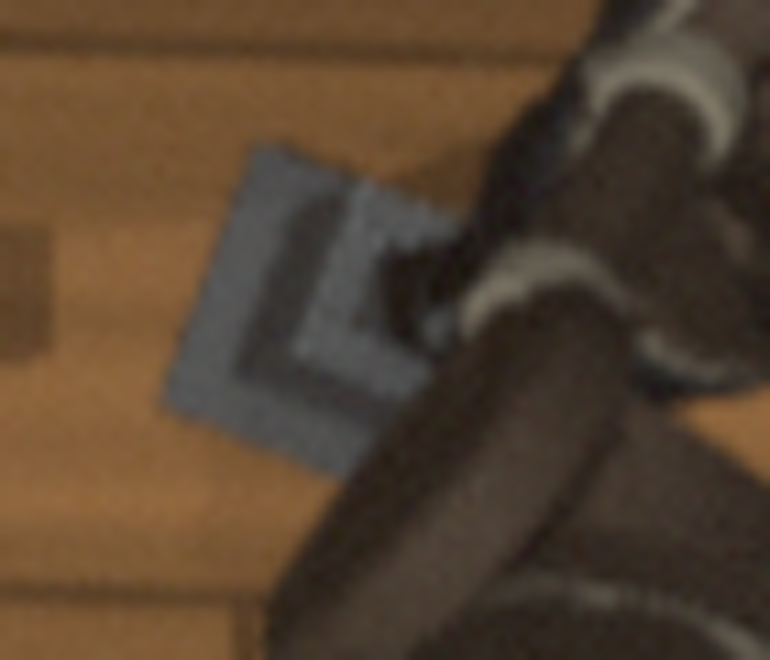

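Call:
{"method": "servo_tool", "body": {
  "deltas": [
    [[0.3,0.1,0.03,0,0],[0.6,0.1,0.03,0,0],[0.9,0.1,0.03,0,0],[1.2,0.1,0.03,0,0],[1.5,0.1,0.03,0,0]]
  ]
}}

```text
clock: 51.08
tool_pos: [0.4914, -0.3262, 0.1488]
tcp_rot: [-0.582, -0.402, 0.582, -0.402]
force: [-0.3, 0.4, -1.3]
grip_width: 0.0216
```

Call:
{"method": "servo_tool", "body": {
  "deltas": [
    [[0.3,0,0,0,0],[0.6,0,0,0,0],[0.9,0,0,0,0],[1.2,0,0,0,0],[1.5,0,0,0,0]]
  ]
}}

```text
clock: 51.5
tool_pos: [0.4914, -0.3263, 0.1338]
tcp_rot: [-0.582, -0.402, 0.582, -0.402]
force: [-0.1, 0.4, -0.3]
grip_width: 0.0218
```

Run:
```python
from h import *
tomove((.4915,-.3263,.12),-20.7)
```

```text
t 51.5 tcp [ 491.4 -326.3  133.8] xax [-0.  0. -1.] yax [ 9.354e-01 -3.536e-01 -1.000e-04] F [-0.1  0.4 -0.3] w 21.8
shift cm [ 1.38  0.01 -0.  ] cur yaw of y -20.71
twist -0.01
```

No resistance: the handle is inside the well. Last 13 mm.

Call:
{"method": "servo_tool", "body": {
  "deltas": [
    [[0.3,0,0,0,0],[0.6,0,0,0,0],[0.9,0,0,0,0],[1.2,0,0,0,0],[1.3,0,0,0,0]]
  ]
}}

```text
clock: 51.92
tool_pos: [0.4912, -0.3261, 0.1205]
tcp_rot: [-0.582, -0.402, 0.582, -0.402]
force: [-0.2, 0.5, -0.8]
grip_width: 0.0213
```

Call:
{"method": "servo_tool", "body": {
  "deltas": [
    [[0.05,0,0,0,0],[0.05,0,0,0,0],[0.05,0,0,0,0],[0.05,0,0,0,0],[0.05,0,0,0,0]]
  ]
}}

```text
clock: 52.33
tool_pos: [0.4916, -0.3264, 0.1209]
tcp_rot: [0.582, 0.402, -0.582, 0.402]
force: [-0.3, 0.0, -0.6]
grip_width: 0.0217
```

Call:
{"method": "servo_tool", "body": {
  "deltas": [
    [[0.05,0,0,0,0.3],[0.05,0,0,0,0.4],[0.05,0,0,0,0.6],[0.05,0,0,0,0.8],[0.05,0,0,0,0.8]]
  ]
}}

```text
clock: 52.75
tool_pos: [0.4915, -0.3264, 0.1203]
tcp_rot: [0.582, 0.402, -0.582, 0.402]
force: [-0.6, 0.8, 0.4]
grip_width: 0.0677
```

Call:
{"method": "servo_tool", "body": {
  "deltas": [
    [[-0.5,0,0,0,0.8],[-2,0,0,0,0.8],[-5,0,0,0,0.8],[-9,0,0,0,0.8],[-13,0,0,0,0.8]]
  ]
}}

```text
clock: 53.17
tool_pos: [0.4906, -0.3256, 0.2507]
tcp_rot: [-0.581, -0.403, 0.582, -0.401]
force: [0.8, -0.8, -0.3]
grip_width: 0.0683
```

Call:
{"method": "servo_tool", "body": {
  "deltas": [
    [[-2,0,2,0,0.8],[-4,0,6,0,0.8],[-4,0,10,0,0.8],[-4,0,13,0,0.8],[-4,0,13,0,0.8]]
  ]
}}

```text
clock: 53.58
tool_pos: [0.4433, -0.4536, 0.2918]
tcp_rot: [-0.582, -0.399, 0.584, -0.402]
force: [-0.2, -0.3, -0.1]
grip_width: 0.0683
```

Run:
```python
from h import *
im,d=cap("side",38)
crop("side",im,200,360,80,230,5,"side38c")
im,d=cap("top",38)
crop("top",im,190,380,150,275,4.2,"top38c")
st()
```

```text
t 53.68 tcp [ 444.8 -448.7  290.3] xax [ 0.     0.001 -1.   ] yax [ 0.9344 -0.3561 -0.    ] F [ 0.2  1.  -0. ] w 68.3
```

View pics/side38c.png

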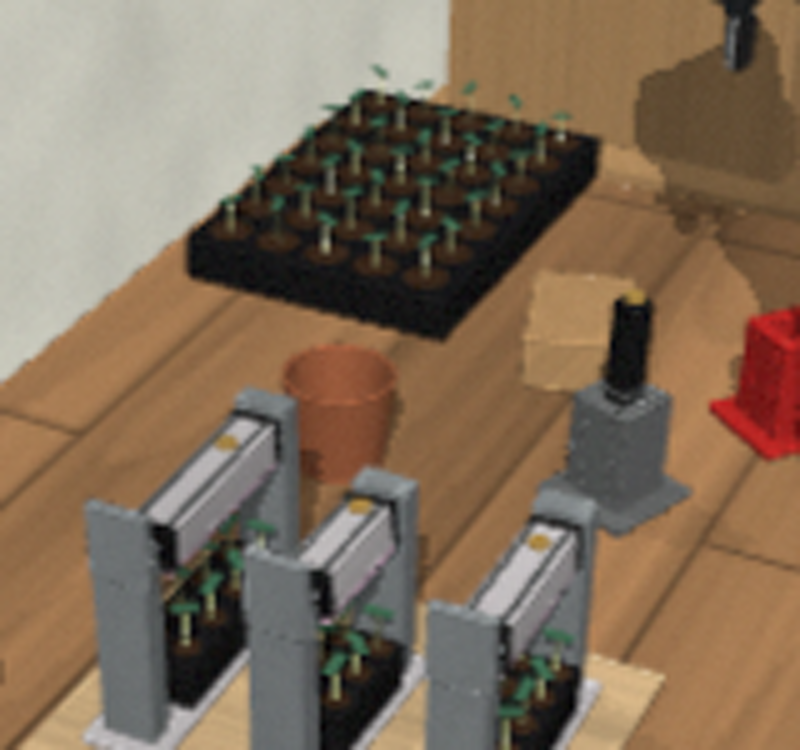

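View pics/top38c.png

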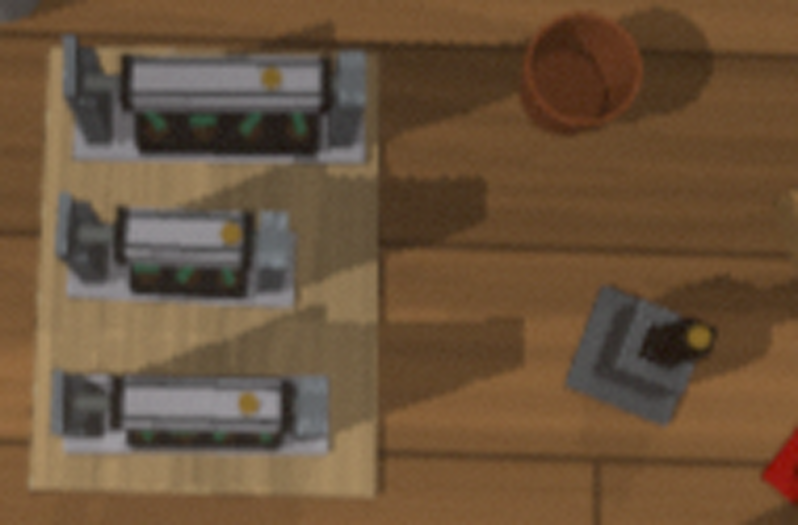

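Run:
```python
from h import *
rows=[]
for t in (21,38):
    im,d=load("top",t); rows.append(cv2.resize(im[160:260,205:275],None,fx=5.5,fy=5.5,interpolation=cv2.INTER_CUBIC))
cv2.imwrite("pics/cmp_top.png",np.hstack(rows)[:,:,::-1])
rows=[]
for t in (21,38):
    im,d=load("side",t); rows.append(cv2.resize(im[155:230,215:325],None,fx=3.6*2,fy=3.6*2,interpolation=cv2.INTER_CUBIC))
cv2.imwrite("pics/cmp_side.png",np.vstack(rows)[:,:,::-1][:, :])
print(np.vstack(rows).shape)
```

```text
(1080, 792, 3)
```

View pics/cmp_top.png

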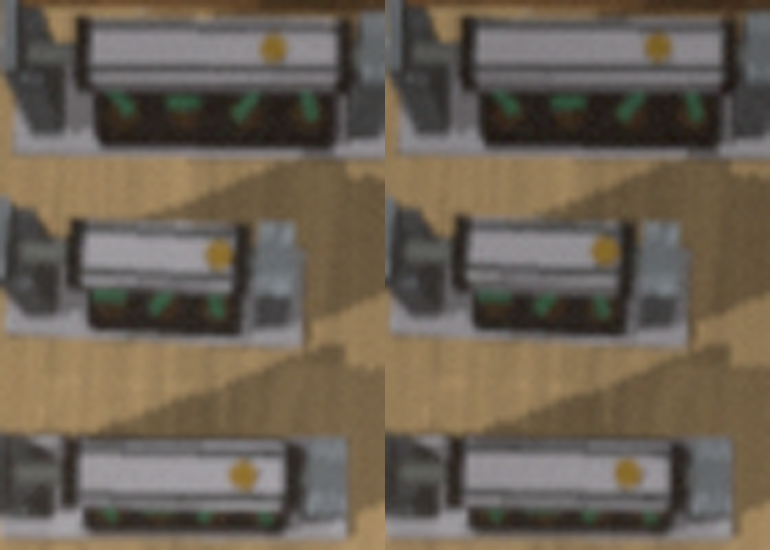

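Run:
```python
from h import *
rows=[]
for t in (21,38):
    im,d=load("side",t); rows.append(cv2.resize(im[155:215,250:300],None,fx=8,fy=8,interpolation=cv2.INTER_CUBIC))
cv2.imwrite("pics/cmp_side2.png",np.hstack(rows)[:,:,::-1])
```

```text
(no output)
```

View pics/cmp_side2.png

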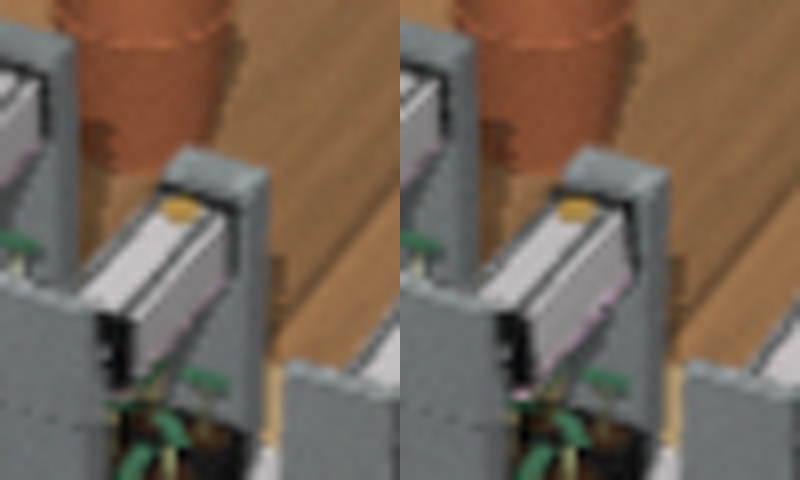

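```bash
cat > roll.py <<'E'
from h import *
import sys
for t in sys.argv[1:]:
  for n in ("top","side"):
    try: im,d=load(n,t)
    except Exception as e: continue
    P=pts(n,d)
    for nm,o,L,a in [("long",(.6522,-.0218),.14,91.13),("short",(.5466,.0016),.09,89.4),("mid",(.4382,-.0133),.115,91.43)]:
        a=np.radians(a);dv=np.array([np.cos(a),np.sin(a)]);nn=np.array([np.sin(a),-np.cos(a)])
        q=P[...,:2]-np.array(o);al=q@dv;la=q@nn;z=P[...,2]
        m=(d>0)&(abs(al)<L/2-.008)&(abs(la)<.013)&(z>.135)&(z<.17)
        m&=~((abs(al+.03)<.009)&(abs(la)<.01))
        if m.sum()<30: continue
        A=np.c_[al[m],la[m],np.ones(m.sum())]
        from scipy.optimize import least_squares
        s=least_squares(lambda p:A@p-z[m],[0,0,.152],loss='soft_l1',f_scale=.002).x
        print(t,n,nm,m.sum(),'pitch %.3f roll slope %.3f z %.4f'%tuple(s))
E
python3 roll.py 16 21 36 38
```

```text
16 top long 352 pitch 0.000 roll slope 0.008 z 0.1504
16 top mid 309 pitch -0.008 roll slope -0.001 z 0.1508
16 side long 171 pitch -0.007 roll slope -0.032 z 0.1495
16 side mid 120 pitch -0.004 roll slope -0.017 z 0.1500
21 top long 357 pitch -0.006 roll slope 0.009 z 0.1504
21 top short 218 pitch -0.010 roll slope 0.008 z 0.1513
21 top mid 311 pitch -0.009 roll slope -0.003 z 0.1508
21 side long 171 pitch -0.003 roll slope -0.005 z 0.1496
21 side short 112 pitch -0.009 roll slope 0.020 z 0.1504
21 side mid 162 pitch -0.001 roll slope 0.003 z 0.1500
36 top long 342 pitch 0.002 roll slope -0.005 z 0.1505
36 top short 218 pitch 0.012 roll slope -0.118 z 0.1507
36 top mid 309 pitch 0.000 roll slope -0.065 z 0.1507
36 side long 172 pitch 0.002 roll slope -0.029 z 0.1494
36 side short 109 pitch 0.019 roll slope -0.097 z 0.1498
36 side mid 163 pitch 0.005 roll slope -0.017 z 0.1498
38 top long 362 pitch -0.005 roll slope 0.001 z 0.1504
38 top short 215 pitch 0.010 roll slope -0.126 z 0.1507
38 top mid 313 pitch 0.001 roll slope -0.050 z 0.1504
38 side long 168 pitch -0.001 roll slope -0.009 z 0.1493
38 side short 107 pitch 0.004 roll slope -0.074 z 0.1498
38 side mid 166 pitch -0.002 roll slope -0.020 z 0.1498
```

Run:
```python
from h import *
im,d=cap("top",39)
P=pts("top",d); im0,d0=load("top",0);P0=pts("top",d0)
for t,D in ((0,P0),(39,P)):
    m=(abs(D[...,0]-.49)<.03)&(abs(D[...,1]+.325)<.03)&(D[...,2]>.13); print(t,m.sum(),D[m].mean(0),D[m][:,2].max())
st()
manip.job_done()
```

```text
0 90 [ 0.48804103 -0.32144656  0.15452552] 0.16479635274317217
39 93 [ 0.48777986 -0.32544814  0.1541839 ] 0.1655673461470939
t 53.73 tcp [ 445.2 -447.6  290. ] xax [-0.     0.001 -1.   ] yax [ 9.350e-01 -3.546e-01 -5.000e-04] F [-0.1  0.7 -0.6] w 68.2
the job is handed in; nothing more can be done
```

I fitted all three bars in their own stands, touched the probe to the pads in the order short, mid, long, put the probe back in its holder, and handed the job in at about 54 s. The hand-in gives no verdict, so what follows is from my own checks.

- **Bars:** With all three bars fitted, before probing, every pad was within about 1 mm of where a seated bar should have it. The short bar was knocked aside on the bench before I picked it up, so I measured its position again first.
- **Touches:** Each touch pressed at about 5–13 N for at least half a second. On the short and mid pads the first contact looked about 5 mm off centre, so I lifted, shifted and pressed again. The tip then looked about 2–4 mm from the pad centre, against a limit of 8 mm. I did not measure that directly; I judged it from the side camera.
- **Tilt after probing:** Off-centre pressing left the short bar rolled about 0.1 rad and the mid bar at most about 0.05 rad, against a limit of 0.25 rad. The long bar is level.
- **Probe and bystanders:** The probe stands at the same height as at the start. Its mean position is 4 mm from the start, which is within the play of the well. The pot and box looked undisturbed in the last pictures; I didn't re-measure them or the bottle, and I saw no contact with any of the three. The gripper ended open and clear of everything.

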